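# Clear and reload the sorting tray

## Task

Take the tray by its handle and tip the leftover gilt rosettes off its lip into the grey tub, all of them. Then set the emptied tray down, lay every red stone from the wooden crate on it (leaving the blue and amber ones in the crate), and slide the loaded tray level, lip first, fully home into the slot of the drying rack. Leave the spool, the jar and the pliers where they are.

Things in the scene. Friction and masses are not known exactly. Their poses are not given: they have to be found in the camera images.
- tray: Loose aluminium tray, 180 mm long (x), 150 mm wide (y), 0.28 kg. Floor 4 mm; walls 5 mm thick, 26 mm high on both sides and the back (x = -90); the front end (+x) is an open lip, over which pieces slide once the floor is steep (25 to 37 degrees). Black handle at the back (see tray_grip). Origin: underside centre, z up. Starts lip roughly away from the robot.
- tray_grip (a point): Grip point of the handle, (-99, 0, 58) mm in the tray's frame, the same axes. The handle is a flat plate 50 mm wide (y), 12 mm thick, leaning back (to -x) 15 degrees from upright, its middle plane running from (-85, 0, 4) to (-107, 0, 86) mm. Pinch it front and back, the gripper leaning back 15 degrees too; a firm grip (80 N or more) keeps the tray from swinging.
- tray_lip (a point): Middle of the open lip's floor edge, at (90, 0, 4) mm in the tray's frame; the same axes as the tray.
- tub: Fixed grey open-topped plastic tub, 210 x 210 mm outside, 75 mm high, walls and floor 5 mm thick. Origin: underside centre. It stands to the left or to the right of the robot, the crate on the other side.
- crate: Fixed shallow pale wooden crate, 250 (x) x 212 (y) mm outside, 45 mm high, walls and floor 8 mm thick; holds four to six set stones in two rows along its x, each lying roughly along the crate's x. Origin: underside centre.
- rack: Fixed plywood rack with one slot, entered along the rack's +x from the robot's side. Slot board top 50 mm above the bench, x = -94 to +106 mm; cheeks' inner faces y = +-81 mm; along each cheek a strip overhangs inward 20 mm, its underside 34 mm over the board; stop face at x = 94 mm; steel guides flare from the mouth to y = +-97 at x = -118 mm. Origin: underside centre, at bench level.
- rack_slot (a point): Where the tray's origin lies when the tray is fully home against the back stop: at (4, 0, 50) mm in the rack's frame, on the slot board; the same axes as the rack.
- rack_mouth (a point): Middle of the slot board's front edge, at (-94, 0, 50) mm in the rack's frame; the same axes.
- rosette1: Leftover gilt rosette: flat brass disc 46 mm across and 12 mm high with a white bead 24 mm across on top (18 mm high in all), 30 g; starts lying flat on the tray. Three to five are present. Origin: underside centre.
- rosette2: Leftover gilt rosette: flat brass disc 46 mm across and 12 mm high with a white bead 24 mm across on top (18 mm high in all), 30 g; starts lying flat on the tray. Three to five are present. Origin: underside centre.
- rosette3: Leftover gilt rosette: flat brass disc 46 mm across and 12 mm high with a white bead 24 mm across on top (18 mm high in all), 30 g; starts lying flat on the tray. Three to five are present. Origin: underside centre.
- rosette4: Leftover gilt rosette: flat brass disc 46 mm across and 12 mm high with a white bead 24 mm across on top (18 mm high in all), 30 g; starts lying flat on the tray. Three to five are present. Origin: underside centre.
- rosette5: Leftover gilt rosette: flat brass disc 46 mm across and 12 mm high with a white bead 24 mm across on top (18 mm high in all), 30 g; starts lying flat on the tray. Three to five are present. Origin: underside centre.
- red1: Red stone in a brass setting: base 60 mm (x) x 34 mm (y) x 10 mm, stone on top 50 x 26 mm, 22 mm high in all, 45 g; starts in the crate among others. Two to four are present. Origin: underside centre.
- red2: Red stone in a brass setting: base 60 mm (x) x 34 mm (y) x 10 mm, stone on top 50 x 26 mm, 22 mm high in all, 45 g; starts in the crate among others. Two to four are present. Origin: underside centre.
- red3: Red stone in a brass setting: base 60 mm (x) x 34 mm (y) x 10 mm, stone on top 50 x 26 mm, 22 mm high in all, 45 g; starts in the crate among others. Two to four are present. Origin: underside centre.
- red4: Red stone in a brass setting: base 60 mm (x) x 34 mm (y) x 10 mm, stone on top 50 x 26 mm, 22 mm high in all, 45 g; starts in the crate among others. Two to four are present. Origin: underside centre.
- blue: Blue stone in a brass setting, the same shape and size as the red ones (60 x 34 x 22 mm); lies in the crate and stays there. Origin: underside centre.
- amber: Amber stone in a brass setting, the same shape and size as the red ones (60 x 34 x 22 mm); lies in the crate and stays there. Origin: underside centre.
- spool: Bystander: copper wire spool, 60 mm across, 50 mm high, standing. Origin: underside centre.
- jar: Bystander: amber jar, 60 mm across, 75 mm high. Origin: underside centre.
- pliers: Bystander: pliers with red handles, about 160 mm long along x, lying flat.
There are look-alikes about, which are no part of the job. What is shaped like the amber but black is not meant. What is shaped like the red4 but green is not meant.

How it is judged:
By the outcome, as a careful person would: the job done as asked, in the order asked, and still so for the second after the job is handed in, with the robot touching nothing.
Of rosette1, rosette2, rosette3, rosette4, rosette5 only 3 to 5 are there at a start; the rules pass over those that are not, and their reading is None.
Of red1, red2, red3, red4 only 2 to 4 are there at a start; the rules pass over those that are not, and their reading is None.
At some moment in a run one of tray, red1, red2, red3, red4 may be knocked a few centimetres aside while the robot is not near it.
It also fails if it takes over 210 s, if anything falls off the work surface, if the arm or the gripper's body presses on something with over 40 N, if the wrist force passes 120 N, or if a joint passes its speed limit or range.

## Robot

A 7-joint arm with a two-finger parallel gripper is mounted at the origin on the work surface. World frame = base frame: x ahead of the robot, y to its left, z up, the work surface at z = 0. Lengths are in mm, angles in rad, forces in N, time in s.
With the tool pointing down it reaches from about 350 to 900 mm from the base axis. Payload 7.2 kg.
Tool frame: the origin (TCP) lies midway between the tips of the shut fingers; the grasp point (between the pads) lies 19 mm behind it; z points along the fingers, x is the direction in which the jaws open and shut, and the axes are right-handed (so a half turn about z gives the same grasp; the last joint's range is limited). The gripper opens to 85 mm and grips with 20 to 120 N. Pads are 22 mm wide; open, the fingers measure 114 mm over their backs; the gripper's body (76 mm by 85 mm) begins 54 mm behind the grasp point. The pads swing forward as they close: fully open they stand 13 mm farther back than shut.
Start: joints at [1.279, 0.411, -0.013, 1.596, 0.006, 1.134, -0.082], TCP at [138.698, -609.419, 231.297] pointing down, gripper open.
Joint ranges: [-2.95, 2.95], [-0.29, 1.99], [-1.47, 1.44], [0.14, 2.54], [-1.03, 4.17], [0.13, 1.85], [-2.86, 2.86]. Speed limits (rad/s): [2.39, 2.39, 3.01, 3.01, 3.14, 3.14, 3.14].

## Interface

Orientations are given as [roll, pitch, yaw] about the fixed x, y, z axes, in that order (R = Rz(yaw) Ry(pitch) Rx(roll)).
In Python, from station import monitor, vision, order gives the robot as it stands.
- The arm moves only by the tool step_arm, never from a script. Its argument "rows" is a list that holds one entry, the list of rows, each a list of 7 numbers: the shift along the tool's x, y, z each as a share of 2 cm, from -1 to 1, then the turn, a rotation vector about the tool's x, y, z each as a share of 0.12 rad, from -1 to 1, then the opening, from 0 (shut) to 1 (fully open). A call has 1 to 8 rows; each row shifts and turns the pose as measured when the row begins, along the tool's axes as they then stand; what a row does not reach is not made up. A row lasts 1/10 s, in which the tool goes at most 50 mm and 8.59 degrees, less where a joint would pass 70% of its speed; a pose out of reach is approached as far as the arm can. A call with a number of a shift or a turn outside -1 to 1 is refused whole. A call with a gripper value outside its range is refused whole. The fingers move at their own pace and stop on an object; "newtons" is the grip in N (left out, the last holds). Time passes only in rows, so rows that do not move let the fingers close. It gives the time, the measured TCP pose, the force and the opening at its end, in the units of the state.
- monitor.sense(): the state, without advancing time (a new reading comes with each control period).
- vision.grab_frame(name): name is "scene" or "top" or "wrist"; returns the picture (400x640x3 uint8, blue, green, red); there is no depth.
- vision.camera_params(name): a dict with "fx", "fy", "cx", "cy" (pixels), "k1" (the pictures are not rectified: a ray, as slopes to the right and down, at radius r is drawn at 1 + k1 r^2 times it, then the intrinsics apply), "pose" (4x4, takes a point from camera to world coordinates). Camera axes: x right, y down, z forward; pixel columns grow to the right and rows downward; lengths in mm; the calibration is good to about 2 mm. A picture is of the moment at which its call begins: read the wrist's pose just before it. camera_params takes no time and is no camera call; for the wrist camera it gives the pose at the moment of the call.
- order.hand_in(): hands the job in, once; it reports no verdict.
The state is a dict: "t": time; "qpos": joint angles; "qd": joint speeds; "joint_efforts": joint torques, N m; "tcp_pos": TCP position; "tool_rot": TCP orientation; "contact_force": force on the tool from outside, world axes, zero at the start; "moment": the same for the moment, N m; "finger_gap": finger opening in mm.
Only numpy, scipy, OpenCV 4.12 (cv2) and the standard library are available. Lean on these libraries where they do the work, as an engineer would, in place of code of your own. Each camera call takes 0.05 s, during which the arm holds its last target.

## Working session

There is one attempt and no reset: what is moved stays moved. The work goes in short steps, Python scripts to look and compute and a tool call to move; the robot and the scene stay as the last step left them, time stands still between calls to the robot, and variables do not carry over. Pictures are saved under pics/ and viewed, and the job is handed in when it is done.

Besides the shell and the picture viewer there is one more tool, called after "Call:" as name([rows], argument=value, ...), one row to a line, values as JSON. step_arm: Moves the arm, as the interface text tells. Its arguments: {"type":"object","properties":{"rows":{"type":"array"},"newtons":{"type":"number"}},"required":["rows"]}

```bash
ls; mkdir -p pics
python3 - <<'E'
from station import monitor, vision, order
import cv2, numpy as np
print(monitor.sense())
for n in ["scene","top","wrist"]:
    p=vision.camera_params(n); print(n,p)
    cv2.imwrite(f"pics/{n}0.png",vision.grab_frame(n))
E
```

```text
pics
{'t': 0.0, 'qpos': array([ 1.27881389,  0.4119129 , -0.01269083,  1.59703838,  0.00560928,
        1.1343157 , -0.08222176]), 'qd': array([-0.00071583, -0.00050097,  0.00031422,  0.00048003,  0.00110675,
        0.00022569, -0.00055588]), 'joint_efforts': array([-2.71030121e-04, -6.00626421e+01,  6.81977011e-01, -2.99400866e+01,
        1.38286839e-02,  1.05510987e-02, -1.17348520e-05]), 'tcp_pos': array([ 138.53296045, -608.94251565,  230.44741345]), 'tool_rot': array([ 3.14145940e+00,  1.63331791e-03, -1.34702664e+00]), 'contact_force': array([-0.05626555,  0.39142603, -0.17054459]), 'moment': array([ 0.02124102,  0.00354396, -0.01282073]), 'finger_gap': 85.04115136821132}
scene {'fx': 392.0587762960474, 'fy': 392.0587762960474, 'cx': 320.8671685800565, 'cy': 203.9149019906798, 'k1': 0.03047428378178898, 'pose': array([[-7.48079902e-02,  6.95117716e-01, -7.14993095e-01,
         1.52977734e+03],
       [ 9.97189610e-01,  4.92124593e-02, -5.64890747e-02,
         7.87366079e+01],
       [-4.07998803e-03, -7.17209519e-01, -6.96845649e-01,
         1.01754262e+03],
       [ 0.000
[... 343 characters left out ...]
50118283e-02,
        -1.55159459e+01],
       [-1.22126623e-02, -1.18879215e-01, -9.92833613e-01,
         1.61046406e+03],
       [ 0.00000000e+00,  0.00000000e+00,  0.00000000e+00,
         1.00000000e+00]])}
wrist {'fx': 327.34233974025324, 'fy': 327.34233974025324, 'cx': 317.27020169904586, 'cy': 202.78655316336443, 'k1': -0.03470954341627594, 'pose': array([[ 2.21876030e-01, -9.32754151e-01, -2.84149119e-01,
         2.12442881e+02],
       [-9.75073286e-01, -2.12773138e-01, -6.29259809e-02,
        -5.93785165e+02],
       [-1.76482995e-03,  2.91027982e-01, -9.56712914e-01,
         3.72881076e+02],
       [ 0.00000000e+00,  0.00000000e+00,  0.00000000e+00,
         1.00000000e+00]])}
```

View pics/top0.png

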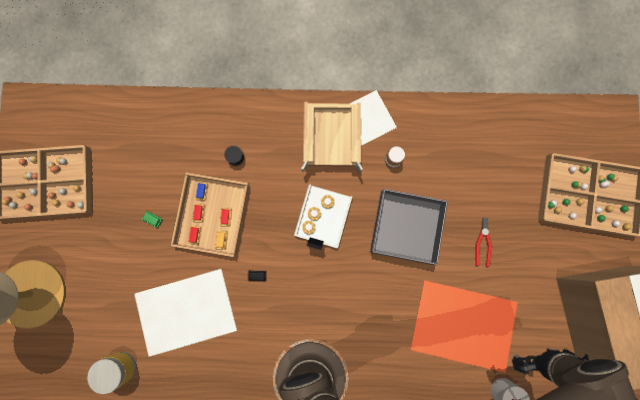

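View pics/scene0.png

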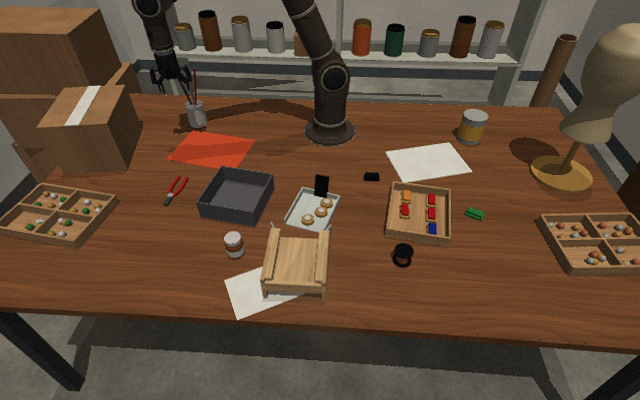

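View pics/wrist0.png

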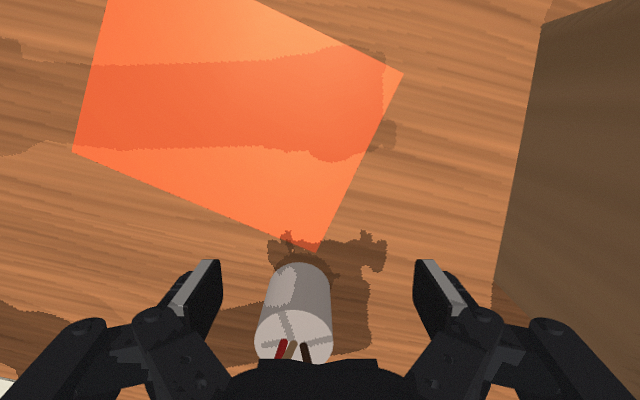

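The top view shows the tray at about (323,216) with its handle at (316,243) and three rosettes on it. The tub is at (410,228), the rack at (333,135) and the crate at (210,215). The crate holds three reds at (197,213), (193,235) and (225,216), the blue at (201,191) and the amber at (221,239). Next I'll build helpers and measure.

```bash
cat > h.py <<'E'
import numpy as np, cv2
from scipy.spatial.transform import Rotation as R
def K(p): return np.array([[p['fx'],0,p['cx']],[0,p['fy'],p['cy']],[0,0,1]])
def D(p):
    return np.array([p['k1'],0,0,0,0.])
def ray(p,uv):
    n=cv2.undistortPoints(np.array([[uv]],float),K(p),D(p))[0,0]
    T=p['pose']; d=T[:3,:3]@np.array([n[0],n[1],1]); return T[:3,3],d
def onz(p,uv,z):
    o,d=ray(p,uv); return o+d*(z-o[2])/d[2]
def proj(p,X):
    T=np.linalg.inv(p['pose']); X=np.atleast_2d(np.array(X,float))
    rv=cv2.Rodrigues(T[:3,:3])[0]
    return cv2.projectPoints(X,rv,T[:3,3],K(p),D(p))[0][:,0]
def crop(img,x0,y0,x1,y1,s,name):
    c=cv2.resize(img[y0:y1,x0:x1],None,fx=s,fy=s,interpolation=cv2.INTER_CUBIC); cv2.imwrite(name,c)
def tri(p1,u1,p2,u2):
    o1,d1=ray(p1,u1);o2,d2=ray(p2,u2)
    A=np.stack([d1,-d2],1);t=np.linalg.lstsq(A,o2-o1,rcond=None)[0]
    a=o1+t[0]*d1;b=o2+t[1]*d2
    return (a+b)/2,np.linalg.norm(a-b)
def Rt(rpy): return R.from_euler('xyz',rpy)
E
python3 - <<'E'
import cv2,sys
from h import *
t=cv2.imread('pics/top0.png'); crop(t,290,90,450,275,4,'pics/top0a.png'); crop(t,160,140,270,290,4,'pics/top0b.png')
s=cv2.imread('pics/scene0.png'); crop(s,190,150,460,310,2.9,'pics/scene0a.png')
E
```

```text
(no output)
```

View pics/top0a.png

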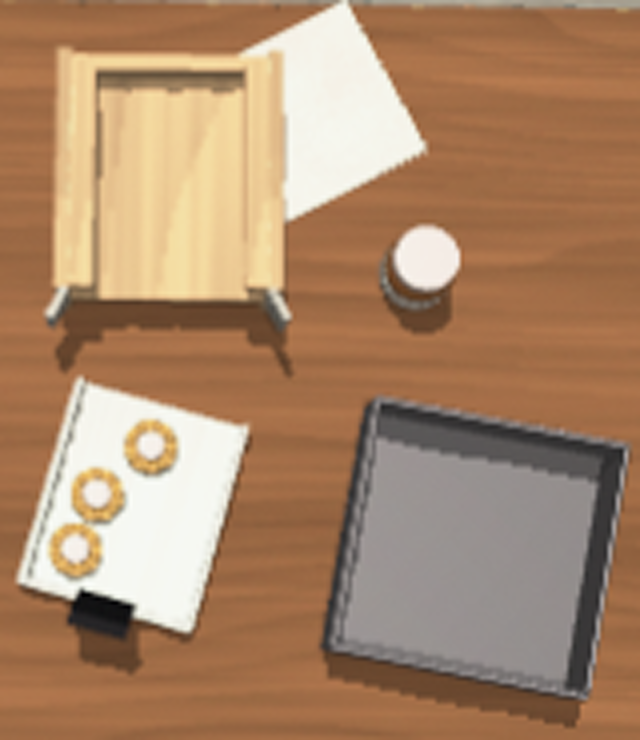

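View pics/top0b.png

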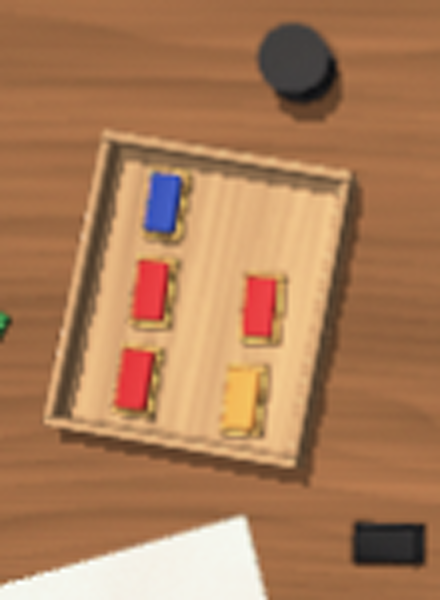

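View pics/scene0a.png

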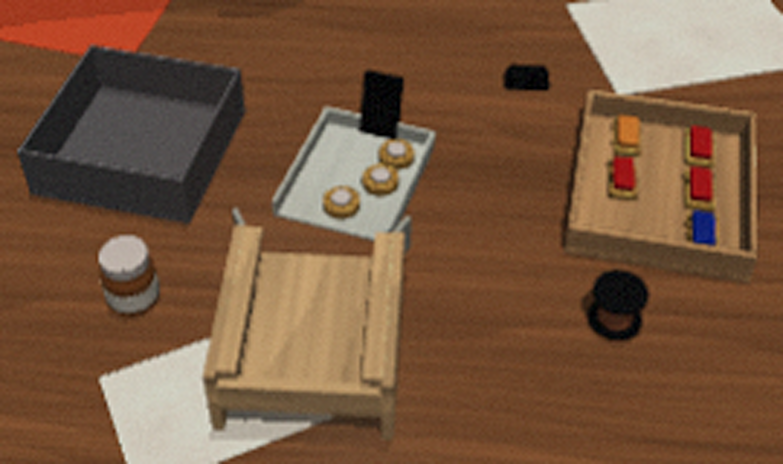

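```bash
cat > m1.py <<'E'
from h import *
from station import vision
p=vision.camera_params('top'); s=vision.camera_params('scene')
ca=lambda u,v:((u+.5)/4-.5+290,(v+.5)/4-.5+90)
cb=lambda u,v:((u+.5)/4-.5+160,(v+.5)/4-.5+140)
cs=lambda u,v:((u+.5)/2.9-.5+190,(v+.5)/2.9-.5+150)
def box(name,f,pts,z):
    P=np.array([onz(p,f(*q),z) for q in pts])
    e=[np.linalg.norm(P[i]-P[(i+1)%4]) for i in range(4)]
    c=P.mean(0); 
    print(name,'c',c.round(1),'edges',np.round(e),'yaws',[round(float(np.degrees(np.arctan2(*(P[(i+1)%4]-P[i])[[1,0]]))),1) for i in range(4)]); return P
box('tray BL FL FR BR',ca,[(20,580),(80,380),(248,428),(192,632)],26)
box('tub',ca,[(325,652),(375,400),(628,445),(585,697)],75)
box('crate',cb,[(45,425),(107,130),(355,175),(297,468)],45)
for z in (84,94,100):
  box('rack strip %d'%z,ca,[(94,290),(98,82),(245,82),(246,290)],z)
print('board front',onz(p,ca(95,299),50),onz(p,ca(250,300),50))
for n,q in dict(guideL=(48,322),guideR=(288,322)).items():
  for z in (50,84): print(n,z,onz(p,ca(*q),z))
# triangulate rack pts
print('rack far-left top',tri(p,ca(55,48),s,cs(393,385)))
for n,a,b in [('strip inner near L',(95,290),(388,235)),('strip inner near R',(246,290),(262,228)),('guide R tip',(288,322),(236,210)),('guideLtip',(48,322),(408,218)),('handle',(101,600),(382,75)),('jar top',(426,258),(124,250))]:
    print(n,tri(p,ca(*a),s,cs(*b)))
for n,q in dict(ros1=(150,446),ros2=(98,494),ros3=(75,549)).items(): print(n,onz(p,ca(*q),4+15))
for n,q in dict(blue=(164,203),red1=(152,291),red2=(137,379),red3=(261,307),amb=(240,399)).items(): print(n,onz(p,cb(*q),8+22))
E
python3 m1.py
```

```text
tray BL FL FR BR c [528.3 -30.5  26. ] edges [176. 147. 177. 149.] yaws [-15.1, -104.8, 165.6, 74.6]
tub c [ 495.7 -307.    75. ] edges [209. 207. 206. 209.] yaws [-10.7, -99.0, 169.9, 81.7]
crate c [523.2 345.7  45. ] edges [249. 212. 247. 211.] yaws [-8.5, -99.1, 171.2, 81.7]
rack strip 84 c [787.  -53.6  84. ] edges [175. 122. 175. 124.] yaws [0.3, -88.9, -178.9, 91.2]
rack strip 94 c [784.4 -53.3  94. ] edges [174. 121. 174. 123.] yaws [0.3, -88.9, -178.9, 91.2]
rack strip 100 c [782.9 -53.2 100. ] edges [173. 120. 173. 123.] yaws [0.3, -88.9, -178.9, 91.2]
board front [697.48786481   6.86076944  50.        ] [ 699.44242574 -122.45193532   50.        ]
guideL 50 [677.13352564  45.60593621  50.        ]
guideL 84 [670.89613697  44.27418879  84.        ]
guideR 50 [ 681.50638953 -154.31910678   50.        ]
guideR 84 [ 675.17372319 -151.29480934   84.        ]
rack far-left top (array([897.44790522,  41.89039997,  96.54850108]), np.float64(4.499724777890031))
strip inner near L (array([697.12823338,  13.61122887,  87.25381802]), np.float64(14.245899272902053))
strip inner near R (array([ 699.61280105, -117.07586989,   91.15596989]), np.float64(1.6349375804429702))
guide R tip (array([ 674.03051074, -150.92072943,   90.30118126]), np.float64(0.3752273612822064))
guideLtip (array([670.26729221,  42.64150331,  87.96732818]), np.float64(2.960172471010329))
handle (array([445.00544954,  -4.46351522, 103.49642018]), np.float64(0.0015158070323094714))
jar top (array([ 731.83952204, -264.76879606,   79.42651426]), np.float64(1.9898093605313056))
ros1 [578.56881699 -42.12843701  19.        ]
ros2 [536.89722919   0.77831076  19.        ]
ros3 [490.15302577  18.96525855  19.        ]
blue [603.96886494 384.47619341  30.        ]
red1 [529.45684266 390.61690919  30.        ]
red2 [455.73398252 399.12302585  30.        ]
red3 [518.11296854 298.83606086  30.        ]
amb [441.09299764 312.68371961  30.        ]
```

Measured edge lengths agree with the given sizes (tray 176x148, tub 208x207, crate 248x211). Now a planner that works out rows, and the first transit toward the handle.

```bash
cat >> h.py <<'E'
def plan(goal_p,goal_R,g=1,n=None,show=8,f=1.0):
    """print rows from measured pose to goal"""
    from station import monitor
    s=monitor.sense(); p=np.array(s['tcp_pos']); r=Rt(s['tool_rot'])
    goal_p=np.array(goal_p,float)
    rv=(goal_R*r.inv()).as_rotvec(); d=goal_p-p
    # number of rows
    k=1
    while True:
        step=R.from_rotvec(rv/k); ok=True
        a=np.abs(r.inv().as_matrix()@d).max() # approx
        m=0; rr=r
        for i in range(k):
            sh=rr.inv().apply(d/k)/20; tn=rr.inv().apply(rv/k)/.12
            m=max(m,np.abs(sh).max(),np.abs(tn).max()); rr=step*rr
        if m<=f: break
        k+=1
    if n: k=max(k,n)
    print('t%.1f'%s['t'],'at',p.round(1),'rpy',np.round(s['tool_rot'],3),'F',np.round(s['contact_force'],1),'gap',round(s['finger_gap'],1),'dist',round(float(np.linalg.norm(d)),1),'ang',round(float(np.degrees(np.linalg.norm(rv))),1),'rows',k)
    step=R.from_rotvec(rv/k); rr=r
    out=[]
    for i in range(min(k,show)):
        sh=rr.inv().apply(d/k)/20; tn=rr.inv().apply(rv/k)/.12
        out.append([round(float(v),2)+0.0 for v in [*sh,*tn]]+[g]); rr=step*rr
    print(str(out).replace(' ',''))
def handleR(yaw,pitch=0):
    """tool R for gripping handle of tray with yaw (rad); pitch>0 = lip down"""
    s,c=np.sin(np.pi/12),np.cos(np.pi/12)
    M=np.array([[c,0,s],[0,-1,0],[s,0,-c]])  # columns x,y,z
    return R.from_euler('z',yaw)*R.from_euler('y',pitch)*R.from_matrix(M)
TCPH=np.array([-99+19*np.sin(np.pi/12),0,58-19*np.cos(np.pi/12)])
def handleTCP(o,yaw,pitch=0,off=(0,0,0)):
    return np.array(o)+(R.from_euler('z',yaw)*R.from_euler('y',pitch)).apply(TCPH+np.array(off))
def downR(yaw): return Rt([np.pi,0,yaw])
E
python3 - <<'E'
from h import *
print(handleR(0).as_euler('xyz'), handleTCP((528,-30.5,0),np.radians(-15)))
plan([330,-480,300],downR(-.7)); plan([400,-250,300],downR(-.26))
E
```

```text
[ 3.14159265 -0.26179939  0.        ] [437.1233432  -6.1496732  39.6474093]
t0.1 at [ 138.6 -609.   230.6] rpy [ 3.141e+00  1.000e-03 -1.347e+00] F [-0.2  0.3  0.5] gap 85.8 dist 241.0 ang 37.1 rows 12
[[-0.35,-0.9,-0.29,0.0,0.0,-0.45,1],[-0.3,-0.91,-0.29,0.0,0.0,-0.45,1],[-0.25,-0.93,-0.29,0.0,0.0,-0.45,1],[-0.2,-0.94,-0.29,0.0,0.0,-0.45,1],[-0.15,-0.95,-0.29,0.0,0.0,-0.45,1],[-0.1,-0.96,-0.29,0.0,0.0,-0.45,1],[-0.04,-0.96,-0.29,0.0,0.0,-0.45,1],[0.01,-0.96,-0.29,0.0,0.0,-0.45,1]]
t0.1 at [ 138.6 -609.   230.6] rpy [ 3.141e+00  1.000e-03 -1.347e+00] F [-0.2  0.3  0.5] gap 85.8 dist 449.5 ang 62.3 rows 23
[[-0.64,-0.73,-0.15,0.0,0.0,-0.39,1],[-0.6,-0.76,-0.15,0.0,0.0,-0.39,1],[-0.56,-0.78,-0.15,0.0,0.0,-0.39,1],[-0.53,-0.81,-0.15,0.0,0.0,-0.39,1],[-0.49,-0.83,-0.15,0.0,0.0,-0.39,1],[-0.45,-0.86,-0.15,0.0,0.0,-0.39,1],[-0.41,-0.88,-0.15,0.0,0.0,-0.39,1],[-0.36,-0.89,-0.15,0.0,0.0,-0.39,1]]
```

Call:
step_arm([
  [[-0.3,-0.6,-0.8,0,0,-0.4,1],[-0.3,-0.9,-0.5,0,0,-0.4,1],[-0.3,-0.9,-0.3,0,0,-0.4,1],[-0.2,-0.9,-0.3,0,0,-0.4,1],[-0.2,-0.9,-0.3,0,0,-0.4,1],[-0.1,-1,-0.3,0,0,-0.4,1],[0,-1,-0.3,0,0,-0.4,1],[0,-1,-0.3,0,0,-0.4,1]],
], newtons=90)

```text
t: 0.95
tcp_pos: [270.9, -516.2, 298.3]
tool_rot: [-3.141, 0.001, -0.929]
contact_force: [0.1, -0.2, -0.0]
finger_gap: 85.4
```

Run:
```python
from h import *
plan([430,-200,290],downR(-.4))
```

```text
t0.9 at [ 270.9 -516.2  298.3] rpy [-3.141e+00  1.000e-03 -9.290e-01] F [ 0.1 -0.2 -0. ] gap 85.4 dist 354.1 ang 30.3 rows 18
[[-0.44,-0.88,0.02,0.0,0.0,-0.24,1],[-0.41,-0.89,0.02,0.0,0.0,-0.24,1],[-0.39,-0.9,0.02,0.0,0.0,-0.24,1],[-0.36,-0.92,0.02,0.0,0.0,-0.24,1],[-0.33,-0.93,0.02,0.0,0.0,-0.24,1],[-0.31,-0.93,0.02,0.0,0.0,-0.24,1],[-0.28,-0.94,0.02,0.0,0.0,-0.24,1],[-0.25,-0.95,0.02,0.0,0.0,-0.24,1]]
```

Following is good. Continuing.

Call:
step_arm([
  [[-0.4,-0.9,0,0,0,-0.25,1],[-0.4,-0.9,0,0,0,-0.25,1],[-0.4,-0.9,0,0,0,-0.25,1],[-0.35,-0.9,0,0,0,-0.25,1],[-0.35,-0.95,0,0,0,-0.25,1],[-0.3,-0.95,0,0,0,-0.25,1],[-0.3,-0.95,0,0,0,-0.25,1],[-0.25,-0.95,0,0,0,-0.25,1]],
])

```text
t: 1.75
tcp_pos: [346.7, -361.3, 298.2]
tool_rot: [-3.141, 0.002, -0.666]
contact_force: [-0.3, -0.0, -0.6]
finger_gap: 85.3
```

Call:
step_arm([
  [[-0.2,-0.95,0,0,0,-0.25,1],[-0.2,-0.95,0,0,0,-0.25,1],[-0.2,-0.95,0,0,0,-0.25,1],[-0.15,-1,0,0,0,-0.25,1],[-0.15,-1,0,0,0,-0.2,1],[-0.1,-1,0,0,0,-0.2,1],[-0.1,-1,0,0,0,0,1],[-0.1,-1,0,0,0,0,1]],
])

```text
t: 2.55
tcp_pos: [414.9, -202.0, 298.6]
tool_rot: [-3.141, 0.001, -0.479]
contact_force: [0.7, 0.2, 0.4]
finger_gap: 85.3
```

Run:
```python
from h import *
plan([425,-3,200],handleR(np.radians(-15)))
```

```text
t2.5 at [ 414.9 -202.   298.6] rpy [-3.141e+00  1.000e-03 -4.790e-01] F [0.7 0.2 0.4] gap 85.3 dist 222.3 ang 19.5 rows 10
[[-0.41,-0.91,0.49,0.02,0.22,-0.18,1],[-0.41,-0.91,0.49,0.02,0.22,-0.18,1],[-0.4,-0.92,0.48,0.02,0.22,-0.18,1],[-0.39,-0.93,0.47,0.02,0.22,-0.18,1],[-0.38,-0.93,0.46,0.02,0.22,-0.18,1],[-0.38,-0.94,0.46,0.02,0.22,-0.18,1],[-0.37,-0.95,0.45,0.02,0.22,-0.18,1],[-0.36,-0.96,0.44,0.02,0.22,-0.18,1]]
```

Call:
step_arm([
  [[-0.4,-0.9,0.4,0,0.2,-0.2,1],[-0.4,-0.9,0.4,0,0.2,-0.2,1],[-0.4,-0.9,0.4,0,0.2,-0.2,1],[-0.4,-0.95,0.4,0,0.2,-0.2,1],[-0.4,-0.95,0.4,0,0.2,-0.2,1],[-0.4,-0.95,0.4,0,0.2,-0.2,1],[-0.4,-0.95,0.4,0,0.2,-0.2,1],[-0.35,-0.95,0.3,0,0.2,-0.2,1]],
])

```text
t: 3.35
tcp_pos: [421.3, -28.1, 229.9]
tool_rot: [3.125, -0.201, -0.267]
contact_force: [0.3, -1.0, -0.3]
finger_gap: 85.6
```

Run:
```python
from h import *
from station import vision
p=vision.camera_params('wrist')
img=vision.grab_frame('wrist'); cv2.imwrite('pics/w1.png',img)
import pickle; pickle.dump(p,open('w1.pkl','wb'))
# predicted
c=R.from_euler('z',np.radians(-15))
pts=[(-107,25,86),(-107,-25,86),(-90,75,26),(-90,-75,26),(90,75,26),(90,-75,26),(90,0,4)]
for q in pts: print(q,proj(p,c.apply(q)+[528,-30.5,0]).round(0))
plan([425,-3,200],handleR(np.radians(-15)))
```

```text
(-107, 25, 86) [[277. 129.]]
(-107, -25, 86) [[279. 187.]]
(-90, 75, 26) [[287.  72.]]
(-90, -75, 26) [[292. 215.]]
(90, 75, 26) [[452.  74.]]
(90, -75, 26) [[438. 205.]]
(90, 0, 4) [[435. 141.]]
t3.4 at [420.3 -24.8 228.9] rpy [ 3.125 -0.201 -0.262] F [-1.8  3.8 -2.3] gap 85.4 dist 36.5 ang 3.6 rows 2
[[-0.17,-0.57,0.69,0.07,0.25,0.0,1],[-0.19,-0.56,0.69,0.07,0.25,0.0,1]]
```

View pics/w1.png

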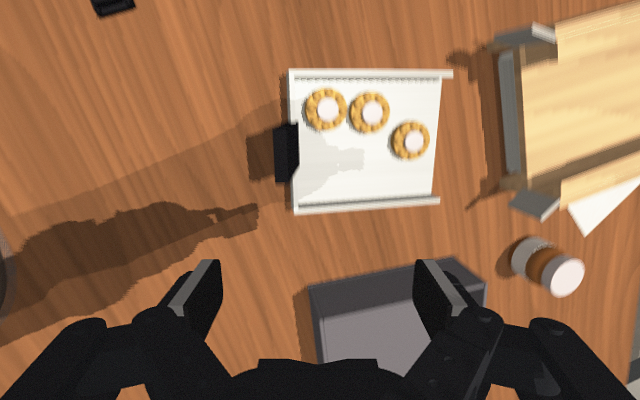

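The wrist view has the tray corners at (289,69), (294,214), (453,72) and (440,202), within 3 px of my prediction. I'll refine the pose by casting rays onto z=26.

```bash
cat >> h.py <<'E'
def fit2d(local,world):
    """rigid 2D fit local->world; returns yaw, origin, residual"""
    L=np.array(local,float)[:,:2];W=np.array(world,float)[:,:2]
    lc,wc=L.mean(0),W.mean(0)
    H=(L-lc).T@(W-wc)
    yaw=np.arctan2(H[0,1]-H[1,0],H[0,0]+H[1,1])
    M=np.array([[np.cos(yaw),-np.sin(yaw)],[np.sin(yaw),np.cos(yaw)]])
    t=wc-M@lc
    return yaw,t,np.linalg.norm(L@M.T+t-W,axis=1)
E
python3 - <<'E'
from h import *
import pickle;p=pickle.load(open('w1.pkl','rb'))
loc=[(-90,75),(-90,-75),(90,75),(90,-75)]
px=[(289,69),(294,214),(453,72),(440,202)]
W=[onz(p,q,26) for q in px]
y,t,r=fit2d(loc,W);print(np.degrees(y),t,r)
o=[*t,0]
for q in [(-107,25,86),(-107,-25,86)]: print(proj(p,R.from_euler('z',y).apply(q)+o))
img=cv2.imread('pics/w1.png');crop(img,255,50,465,225,3.5,'pics/w1c.png')
E
```

```text
-14.693968746524114 [530.5499422  -28.77848362] [0.67189037 0.4289003  0.9548062  0.39232695]
[[279.26010593 127.27588794]]
[[281.80714225 184.7099677 ]]
```

View pics/w1c.png

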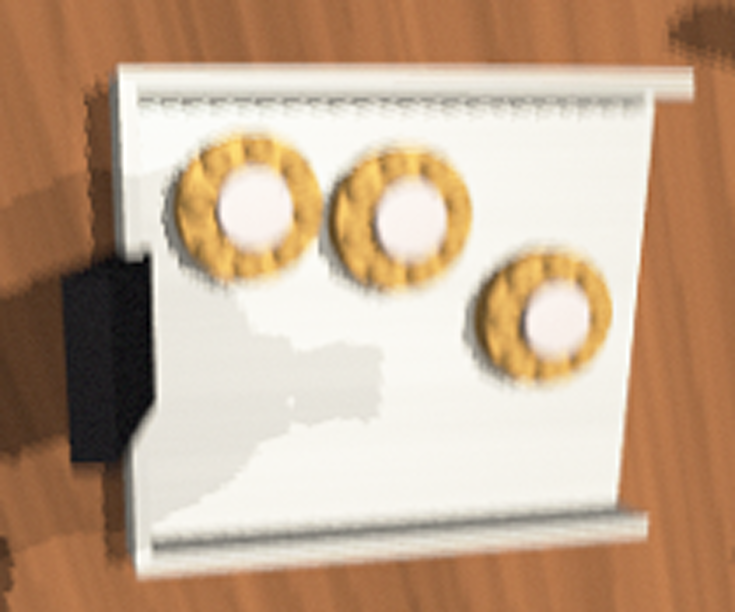

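Fit residual is under 1 mm: tray origin (530.5,-28.8), yaw -14.7°. Moving to the pre-grasp pose and then down.

Run:
```python
from h import *
y=np.radians(-14.7);o=(530.5,-28.8,0)
g=handleTCP(o,y); z=handleR(y).apply([0,0,1]); print(g,z)
plan(g-110*z,handleR(y))
```

```text
[439.49709148  -4.92583388  39.6474093 ] [ 0.25034732 -0.06567739 -0.96592583]
t3.4 at [420.3 -24.8 228.9] rpy [ 3.125 -0.201 -0.262] F [-1.8  3.8 -2.3] gap 85.4 dist 87.7 ang 3.6 rows 4
[[-0.39,-0.32,0.97,0.04,0.13,-0.01,1],[-0.41,-0.31,0.97,0.04,0.13,-0.01,1],[-0.42,-0.31,0.96,0.04,0.13,-0.01,1],[-0.43,-0.31,0.96,0.04,0.13,-0.01,1]]
```

Call:
step_arm([
  [[-0.4,-0.3,0.9,0.04,0.13,0,1],[-0.4,-0.3,0.9,0.04,0.13,0,1],[-0.4,-0.3,0.9,0.04,0.13,0,1],[-0.4,-0.3,0.9,0.04,0.13,0,1],[0,0,0,0,0,0,1]],
])

```text
t: 3.9
tcp_pos: [411.7, 8.0, 150.1]
tool_rot: [-3.137, -0.269, -0.253]
contact_force: [-0.3, -1.3, -0.3]
finger_gap: 85.4
```

Run:
```python
from h import *
y=np.radians(-14.7);o=(530.5,-28.8,0)
g=handleTCP(o,y)
plan(g,handleR(y),f=.8) 
from station import vision
cv2.imwrite('pics/w2.png',vision.grab_frame('wrist'))
```

```text
t3.9 at [411.7   8.  150.1] rpy [-3.137 -0.269 -0.253] F [-0.3 -1.3 -0.3] gap 85.4 dist 114.6 ang 0.5 rows 8
[[0.0,0.04,0.72,-0.01,-0.01,0.0,1],[0.0,0.04,0.72,-0.01,-0.01,0.0,1],[0.0,0.04,0.72,-0.01,-0.01,0.0,1],[0.0,0.04,0.72,-0.01,-0.01,0.0,1],[0.0,0.04,0.72,-0.01,-0.01,0.0,1],[0.0,0.04,0.72,-0.01,-0.01,0.0,1],[0.0,0.03,0.72,-0.01,-0.01,0.0,1],[0.0,0.03,0.72,-0.01,-0.01,0.0,1]]
```

View pics/w2.png

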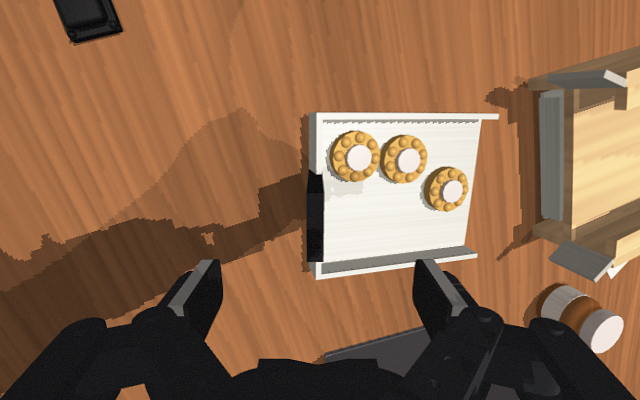

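The handle (307–323, 170–262) is centred between the fingers, whose midpoint is about x=317. Descending.

Call:
step_arm([
  [[0,0.04,0.72,-0.01,-0.01,0,1],[0,0.04,0.72,-0.01,-0.01,0,1],[0,0.04,0.72,0,0,0,1],[0,0.04,0.72,0,0,0,1],[0,0.04,0.72,0,0,0,1],[0,0.04,0.7,0,0,0,1],[0,0.04,0.7,0,0,0,1],[0,0.04,0.7,0,0,0,1]],
])

```text
t: 4.75
tcp_pos: [454.3, -9.7, 49.3]
tool_rot: [3.141, -0.286, -0.258]
contact_force: [-0.1, -0.1, -0.0]
finger_gap: 85.5
```

Call:
step_arm([
  [[0,0,0,0,0,0,0],[0,0,0,0,0,0,0],[0,0,0,0,0,0,0],[0,0,0,0,0,0,0],[0,0,0,0,0,0,0],[0,0,0,0,0,0,0]],
], newtons=110)

```text
t: 5.35
tcp_pos: [456.4, -11.3, 52.2]
tool_rot: [3.138, -0.289, -0.26]
contact_force: [-0.3, -0.3, -3.9]
finger_gap: 11.1
```

Run:
```python
from h import *
from station import vision
y=np.radians(-14.7);o=(530.5,-28.8,0)
g=handleTCP(o,y)
plan(g,handleR(y),f=.8,show=1) 
plan(g+[0,0,160],handleR(y)) 
cv2.imwrite('pics/w3.png',vision.grab_frame('wrist'))
```

```text
t5.3 at [456.4 -11.3  52.2] rpy [ 3.138 -0.289 -0.26 ] F [-0.3 -0.3 -3.9] gap 11.1 dist 22.0 ang 1.6 rows 2
[[-0.52,-0.05,0.17,0.02,-0.11,-0.01,1]]
t5.3 at [456.4 -11.3  52.2] rpy [ 3.138 -0.289 -0.26 ] F [-0.3 -0.3 -3.9] gap 11.1 dist 148.5 ang 1.6 rows 8
[[0.15,-0.01,-0.92,0.01,-0.03,0.0,1],[0.15,-0.01,-0.92,0.01,-0.03,0.0,1],[0.15,-0.01,-0.92,0.01,-0.03,0.0,1],[0.15,-0.01,-0.92,0.01,-0.03,0.0,1],[0.14,-0.01,-0.92,0.01,-0.03,0.0,1],[0.14,-0.01,-0.92,0.01,-0.03,0.0,1],[0.14,-0.01,-0.92,0.01,-0.03,0.0,1],[0.13,-0.01,-0.92,0.01,-0.03,0.0,1]]
```

View pics/w3.png

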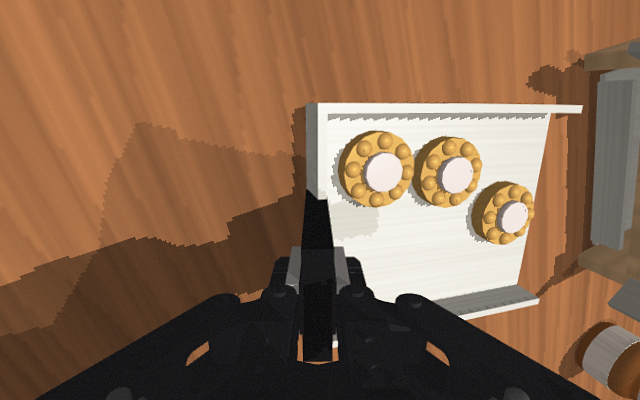

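The grip closed at 11.1 mm, but the TCP is about 15 mm off in x from where I sent it. I'll measure the tray relative to the tool.

Run:
```python
from h import *
from station import vision,monitor
p=vision.camera_params('wrist')
loc=[(-90,75),(90,75),(90,-75)]
px=[(307,103),(583,105),(540,299)]
W=[onz(p,q,26) for q in px]
y,t,r=fit2d(loc,W);print(np.degrees(y),t,r)
s=monitor.sense();M=R.from_euler('z',y)
print('tcp in tray',M.inv().apply(s['tcp_pos']-np.array([*t,0])),TCPH, np.degrees((M.inv()*Rt(s['tool_rot'])).as_euler('xyz')))
img=vision.grab_frame('top');crop(img,270,60,470,280,3.4,'pics/top3.png')
```

```text
-13.886638183108902 [553.89396728 -38.55468335] [6.03446079 4.19869224 1.93694363]
tcp in tray [-101.25939157    2.97747946   52.11641686] [-94.08243814   0.          39.6474093 ] [179.77211841 -16.52925683  -1.01819235]
```

View pics/top3.png

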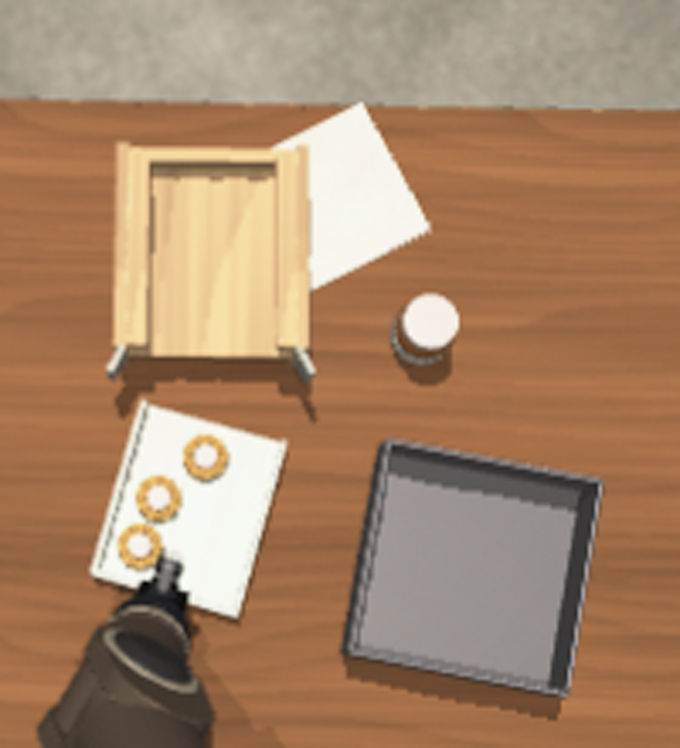

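The tray was nudged about 2 cm forward but is held, with the rosettes still on it. Lifting straight up, in shorter hops with correction.

Call:
step_arm([
  [[0.1,0,-0.5,0,0,0,0],[0.25,0,-0.9,0,0,0,0],[0.25,0,-0.9,0,0,0,0],[0.25,0,-0.9,0,0,0,0],[0.25,0,-0.9,0,0,0,0]],
])

```text
t: 5.95
tcp_pos: [450.1, -10.4, 135.7]
tool_rot: [3.135, -0.277, -0.258]
contact_force: [0.6, 0.0, -3.6]
finger_gap: 10.7
```

Run:
```python
from h import *
from station import vision
cv2.imwrite('pics/w4.png',vision.grab_frame('wrist'))
y=np.radians(-14.7)
plan([440,-30,230],handleR(y))
```

```text
t6.0 at [451.7 -10.  138.4] rpy [ 3.135 -0.281 -0.257] F [ 1.   0.2 -2.3] gap 10.5 dist 94.5 ang 1.2 rows 5
[[0.19,0.23,-0.9,0.01,-0.03,0.0,1],[0.19,0.23,-0.9,0.01,-0.03,0.0,1],[0.19,0.23,-0.9,0.01,-0.03,0.0,1],[0.18,0.23,-0.9,0.01,-0.03,0.0,1],[0.18,0.22,-0.9,0.01,-0.03,0.0,1]]
```

View pics/w4.png

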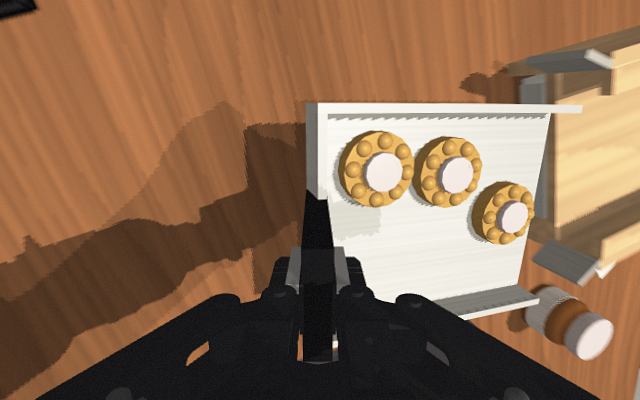

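Held firm, with the tray fixed in the camera view and the force matching its weight. Carrying it over to the tub.

Call:
step_arm([
  [[0.2,0.2,-0.9,0,-0.05,0,0],[0.2,0.2,-0.9,0,-0.05,0,0],[0.2,0.2,-0.9,0,-0.05,0,0],[0.15,0.3,-0.9,0,-0.05,0,0],[0,0.6,-0.6,0,-0.05,0,0]],
])

```text
t: 6.5
tcp_pos: [433.4, -37.3, 223.1]
tool_rot: [3.133, -0.245, -0.257]
contact_force: [0.5, -0.4, -3.1]
finger_gap: 10.5
```

Run:
```python
from h import *
plan([333,-280,242],handleR(np.radians(-9.5)),f=.9)
```

```text
t6.5 at [433.4 -37.3 223.1] rpy [ 3.133 -0.245 -0.257] F [ 0.5 -0.4 -3.1] gap 10.5 dist 263.3 ang 5.4 rows 15
[[-0.1,0.87,-0.08,0.02,0.01,-0.05,1],[-0.1,0.87,-0.08,0.02,0.01,-0.05,1],[-0.11,0.87,-0.09,0.02,0.01,-0.05,1],[-0.11,0.87,-0.09,0.02,0.01,-0.05,1],[-0.12,0.86,-0.09,0.02,0.01,-0.05,1],[-0.12,0.86,-0.09,0.02,0.01,-0.05,1],[-0.13,0.86,-0.09,0.02,0.01,-0.05,1],[-0.13,0.86,-0.1,0.02,0.01,-0.05,1]]
```

Call:
step_arm([
  [[-0.1,0.85,-0.1,0,0,-0.05,0],[-0.1,0.85,-0.1,0,0,-0.05,0],[-0.1,0.85,-0.1,0,0,-0.05,0],[-0.1,0.85,-0.1,0,0,-0.05,0],[-0.1,0.85,-0.1,0,0,-0.05,0],[-0.1,0.85,-0.1,0,0,-0.05,0],[-0.1,0.85,-0.1,0,0,-0.05,0],[-0.1,0.85,-0.1,0,0,-0.05,0]],
])

```text
t: 7.3
tcp_pos: [375.2, -170.9, 233.2]
tool_rot: [3.114, -0.236, -0.207]
contact_force: [0.4, -0.3, -4.1]
finger_gap: 10.5
```

Run:
```python
from h import *
plan([333,-280,242],handleR(np.radians(-9.5)),f=.9)
```

```text
t7.3 at [ 375.2 -170.9  233.2] rpy [ 3.114 -0.236 -0.207] F [ 0.4 -0.3 -4.1] gap 10.5 dist 117.3 ang 3.5 rows 7
[[-0.12,0.83,-0.07,0.04,0.03,-0.05,1],[-0.12,0.83,-0.07,0.04,0.03,-0.05,1],[-0.13,0.82,-0.08,0.04,0.03,-0.05,1],[-0.13,0.82,-0.08,0.04,0.03,-0.05,1],[-0.13,0.82,-0.09,0.04,0.03,-0.05,1],[-0.14,0.82,-0.09,0.04,0.03,-0.05,1],[-0.14,0.82,-0.1,0.04,0.03,-0.05,1]]
```

Call:
step_arm([
  [[-0.1,0.8,-0.1,0.05,0,-0.05,0],[-0.1,0.8,-0.1,0.05,0,-0.05,0],[-0.1,0.8,-0.1,0.05,0,-0.05,0],[-0.1,0.8,-0.1,0.05,0,-0.05,0],[-0.1,0.8,-0.1,0.05,0,-0.05,0],[-0.1,0.8,-0.1,0.05,0,-0.05,0],[-0.1,0.6,-0.1,0.05,0,-0.05,0],[0,0,0,0,0,0,0]],
])

```text
t: 8.1
tcp_pos: [328.0, -279.9, 238.0]
tool_rot: [-3.14, -0.217, -0.167]
contact_force: [-0.1, 0.4, -3.7]
finger_gap: 10.4
```

Run:
```python
from h import *
from station import vision,monitor
y=np.radians(-9.5)
plan([333,-280,242],handleR(y,np.radians(20)),f=.8) 
print(monitor.sense()['qpos'].round(2))
img=vision.grab_frame('scene');crop(img,150,60,420,260,2.9,'pics/s5.png')
```

```text
t8.1 at [ 328.  -279.9  238. ] rpy [-3.14  -0.217 -0.167] F [-0.1  0.4 -3.7] gap 10.4 dist 6.4 ang 17.4 rows 4
[[0.07,-0.01,-0.04,0.0,-0.63,0.0,1],[0.07,-0.01,-0.04,0.0,-0.63,0.0,1],[0.07,-0.01,-0.05,0.0,-0.63,0.0,1],[0.06,-0.01,-0.05,0.0,-0.63,0.0,1]]
[ 0.96 -0.02 -0.27  2.14 -0.16  0.84  0.62]
```

View pics/s5.png

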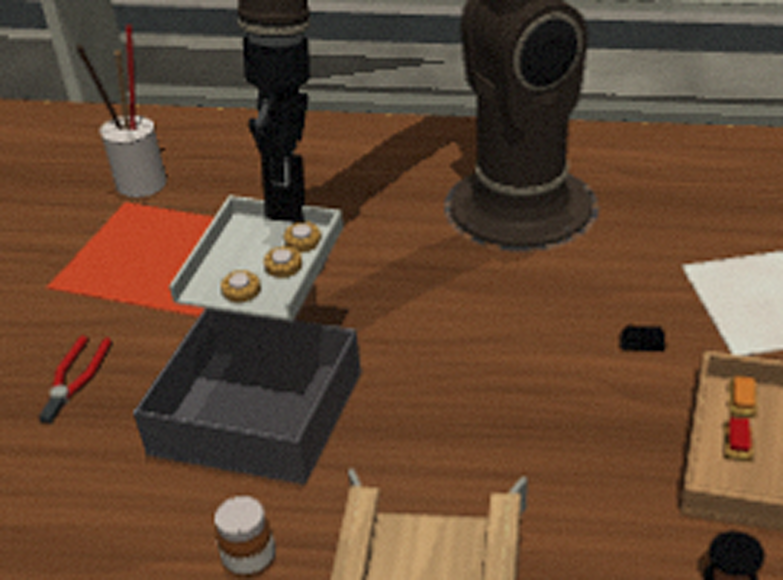

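The scene view shows the tray level over the near half of the tub with all three rosettes on it. Tilting now.

Call:
step_arm([
  [[0.1,0,0,0,-0.6,0,0],[0.1,0,0,0,-0.65,0,0],[0.1,0,0,0,-0.65,0,0],[0.1,0,0,0,-0.65,0,0],[0,0,0,0,0,0,0]],
])

```text
t: 8.65
tcp_pos: [335.2, -277.3, 236.3]
tool_rot: [3.139, 0.104, -0.168]
contact_force: [-0.2, 0.6, -3.7]
finger_gap: 10.5
```

Run:
```python
from h import *
from station import vision,monitor
y=np.radians(-9.5)
plan([335,-280,242],handleR(y,np.radians(46)),f=.5) 
T=Rt(monitor.sense()['tool_rot'])*handleR(0).inv()
print(monitor.sense()['tcp_pos']+T.apply([188,0,-48]),np.degrees(T.as_euler('xyz')))
```

```text
t8.7 at [ 335.2 -277.3  236.3] rpy [ 3.139  0.104 -0.168] F [-0.2  0.6 -3.7] gap 10.5 dist 6.3 ang 25.0 rows 8
[[0.0,0.02,-0.04,0.0,-0.46,0.0,1],[0.0,0.02,-0.04,0.0,-0.46,0.0,1],[-0.01,0.02,-0.03,0.0,-0.46,0.0,1],[-0.01,0.02,-0.03,0.0,-0.46,0.0,1],[-0.01,0.02,-0.03,0.0,-0.46,0.0,1],[-0.01,0.02,-0.03,0.0,-0.46,0.0,1],[-0.01,0.02,-0.03,0.0,-0.46,0.0,1],[-0.02,0.02,-0.03,0.0,-0.46,0.0,1]]
[ 491.28885456 -304.06859627  124.25978211] [-0.15704401 20.96312336 -9.68535271]
```

Call:
step_arm([
  [[-0.1,0,-0.05,0,-0.45,0,0],[-0.1,0,-0.05,0,-0.45,0,0],[-0.1,0,-0.05,0,-0.45,0,0],[-0.1,0,-0.05,0,-0.45,0,0],[0,0,0,0,-0.45,0,0],[0,0,0,0,-0.45,0,0],[0,0,0,0,-0.45,0,0],[0,0,0,0,-0.45,0,0]],
])

```text
t: 9.45
tcp_pos: [327.6, -272.2, 240.0]
tool_rot: [3.135, 0.533, -0.17]
contact_force: [0.0, 0.0, -3.4]
finger_gap: 10.6
```

Run:
```python
from h import *
from station import vision,monitor
y=np.radians(-9.5)
plan([335,-280,242],handleR(y,np.radians(48)),f=.5) 
T=Rt(monitor.sense()['tool_rot'])*handleR(0).inv()
print(monitor.sense()['tcp_pos']+T.apply([188,0,-48]),np.degrees(T.as_euler('xyz')))
img=vision.grab_frame('scene');crop(img,150,60,420,260,2.9,'pics/s6.png')
```

```text
t9.4 at [ 327.6 -272.2  240. ] rpy [ 3.135  0.533 -0.17 ] F [ 0.   0.  -3.4] gap 10.6 dist 10.9 ang 2.5 rows 1
[[0.32,0.32,-0.3,0.04,-0.36,-0.03,1]]
[ 423.5005849  -289.28685187   72.18413871] [-0.44386082 45.53120797 -9.85572655]
```

View pics/s6.png

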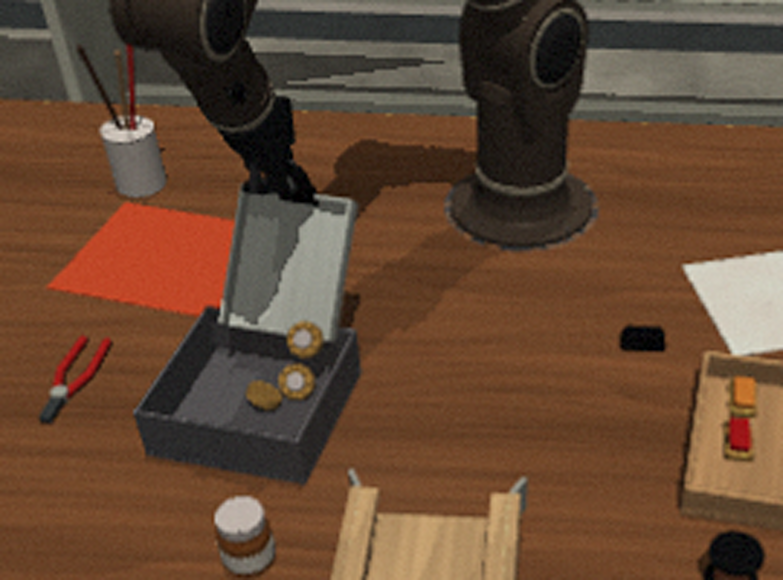

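The rosettes are sliding off. I'll wait a moment and check.

Call:
step_arm([
  [[0,0,0,0,-0.2,0,0],[0,0,0,0,-0.1,0,0],[0,0,0,0,0,0,0],[0,0,0,0,0,0,0]],
])

```text
t: 9.9
tcp_pos: [328.2, -271.2, 238.5]
tool_rot: [3.137, 0.568, -0.168]
contact_force: [-0.5, -0.4, -2.8]
finger_gap: 10.4
```

Run:
```python
from h import *
from station import vision,monitor
img=vision.grab_frame('scene');crop(img,150,60,420,260,2.9,'pics/s7.png')
plan([330,-275,265],handleR(np.radians(-9.5),np.radians(10)),f=.9)
```

```text
t9.9 at [ 328.2 -271.2  238.5] rpy [ 3.137  0.568 -0.168] F [-0.1  0.7 -2.5] gap 10.5 dist 26.8 ang 37.5 rows 7
[[-0.09,0.03,-0.17,0.01,0.78,0.0,1],[-0.07,0.03,-0.18,0.01,0.78,0.0,1],[-0.05,0.02,-0.18,0.01,0.78,0.0,1],[-0.04,0.02,-0.19,0.01,0.78,0.0,1],[-0.02,0.02,-0.19,0.01,0.78,0.0,1],[0.0,0.02,-0.19,0.01,0.78,0.0,1],[0.02,0.02,-0.19,0.01,0.78,0.0,1]]
```

View pics/s7.png

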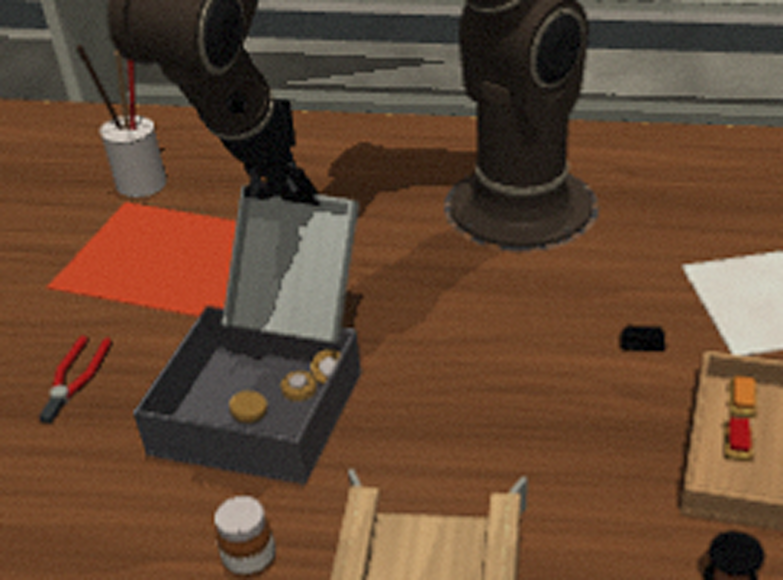

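All three rosettes are in the tub and the wrist reads about 2.8 N, the empty tray's weight. Levelling and carrying back.

Call:
step_arm([
  [[-0.3,0,-0.4,0,0.7,0,0],[-0.2,0,-0.4,0,0.8,0,0],[-0.1,0,-0.4,0,0.8,0,0],[-0.1,0,-0.3,0,0.8,0,0],[0,0,-0.2,0,0.8,0,0],[0,0,-0.2,0,0.8,0,0],[0,0,-0.2,0,0.8,0,0],[0,0,-0.2,0,0.8,0,0]],
])

```text
t: 10.75
tcp_pos: [328.4, -271.0, 290.3]
tool_rot: [3.132, -0.216, -0.163]
contact_force: [0.1, 0.7, -3.2]
finger_gap: 10.6
```

Run:
```python
from h import *
plan([417,-50,200],Rt([np.pi,-.285,0]),f=.9)
```

```text
t10.8 at [ 328.4 -271.   290.3] rpy [ 3.132 -0.216 -0.163] F [ 0.1  0.7 -3.2] gap 10.6 dist 254.6 ang 10.3 rows 13
[[0.12,-0.9,0.37,0.03,0.04,-0.1,1],[0.13,-0.89,0.38,0.03,0.04,-0.1,1],[0.14,-0.89,0.38,0.03,0.04,-0.1,1],[0.15,-0.89,0.39,0.03,0.04,-0.1,1],[0.15,-0.88,0.39,0.03,0.04,-0.1,1],[0.16,-0.88,0.39,0.03,0.04,-0.1,1],[0.17,-0.88,0.4,0.03,0.04,-0.1,1],[0.18,-0.87,0.4,0.03,0.04,-0.1,1]]
```

Call:
step_arm([
  [[0.1,-0.9,0.3,0,0.05,-0.1,0],[0.1,-0.9,0.3,0,0.05,-0.1,0],[0.1,-0.9,0.3,0,0.05,-0.1,0],[0.15,-0.9,0.4,0,0.05,-0.1,0],[0.15,-0.9,0.4,0,0.05,-0.1,0],[0.15,-0.9,0.4,0,0.05,-0.1,0],[0.15,-0.9,0.4,0,0.05,-0.1,0],[0.15,-0.9,0.4,0,0.05,-0.1,0]],
])

```text
t: 11.55
tcp_pos: [377.8, -121.2, 232.7]
tool_rot: [3.104, -0.257, -0.054]
contact_force: [0.6, -0.6, -3.3]
finger_gap: 10.7
```

Run:
```python
from h import *
plan([417,-50,180],Rt([np.pi,-.285,0]),f=.9)
```

```text
t11.6 at [ 377.8 -121.2  232.7] rpy [ 3.104 -0.257 -0.054] F [ 0.6 -0.6 -3.3] gap 10.7 dist 96.9 ang 4.5 rows 5
[[0.21,-0.75,0.57,0.09,0.05,-0.09,1],[0.21,-0.75,0.58,0.09,0.05,-0.09,1],[0.22,-0.74,0.59,0.09,0.05,-0.09,1],[0.22,-0.73,0.6,0.09,0.05,-0.09,1],[0.22,-0.72,0.61,0.09,0.05,-0.09,1]]
```

Call:
step_arm([
  [[0.2,-0.75,0.6,0.1,0.05,-0.1,0],[0.2,-0.75,0.6,0.1,0.05,-0.1,0],[0.2,-0.75,0.6,0.1,0.05,-0.1,0],[0.2,-0.7,0.6,0.1,0.05,-0.1,0],[0.2,-0.6,0.6,0,0.05,-0.05,0],[0,0,0,0,0,0,0]],
])

```text
t: 12.15
tcp_pos: [414.1, -36.3, 173.5]
tool_rot: [-3.142, -0.277, 0.025]
contact_force: [0.1, 0.6, -3.0]
finger_gap: 10.3
```

Run:
```python
from h import *
plan([417,-50,70],Rt([np.pi,-.285,0]),f=.9)
```

```text
t12.2 at [414.1 -36.3 173.5] rpy [-3.142 -0.277  0.025] F [ 0.1  0.6 -3. ] gap 10.3 dist 104.4 ang 1.5 rows 6
[[-0.22,0.11,0.84,-0.01,0.01,0.03,1],[-0.22,0.11,0.84,-0.01,0.01,0.03,1],[-0.22,0.11,0.84,-0.01,0.01,0.03,1],[-0.22,0.11,0.83,-0.01,0.01,0.03,1],[-0.22,0.11,0.83,-0.01,0.01,0.03,1],[-0.22,0.11,0.83,-0.01,0.01,0.03,1]]
```

Call:
step_arm([
  [[-0.25,0.1,0.8,0,0,0.03,0],[-0.25,0.1,0.8,0,0,0.03,0],[-0.25,0.1,0.8,0,0,0.03,0],[-0.25,0.1,0.8,0,0,0.03,0],[-0.25,0.1,0.7,0,0,0.03,0],[-0.2,0.1,0.4,0,0,0,0],[0,0,0,0,0,0,0]],
])

```text
t: 12.85
tcp_pos: [408.6, -44.2, 80.2]
tool_rot: [-3.137, -0.271, 0.015]
contact_force: [0.1, 0.4, -3.1]
finger_gap: 10.6
```

Run:
```python
from h import *
from station import vision
plan([417,-50,50],Rt([np.pi,-.285,0]),f=.5) 
img=vision.grab_frame('scene');crop(img,150,60,420,260,2.9,'pics/s8.png')
```

```text
t12.8 at [408.6 -44.2  80.2] rpy [-3.137 -0.271  0.015] F [ 0.1  0.4 -3.1] gap 10.6 dist 31.9 ang 1.3 rows 4
[[0.0,0.08,0.39,-0.02,0.03,0.03,1],[0.0,0.08,0.39,-0.02,0.03,0.03,1],[0.0,0.07,0.39,-0.02,0.03,0.03,1],[0.0,0.07,0.39,-0.02,0.03,0.03,1]]
```

View pics/s8.png

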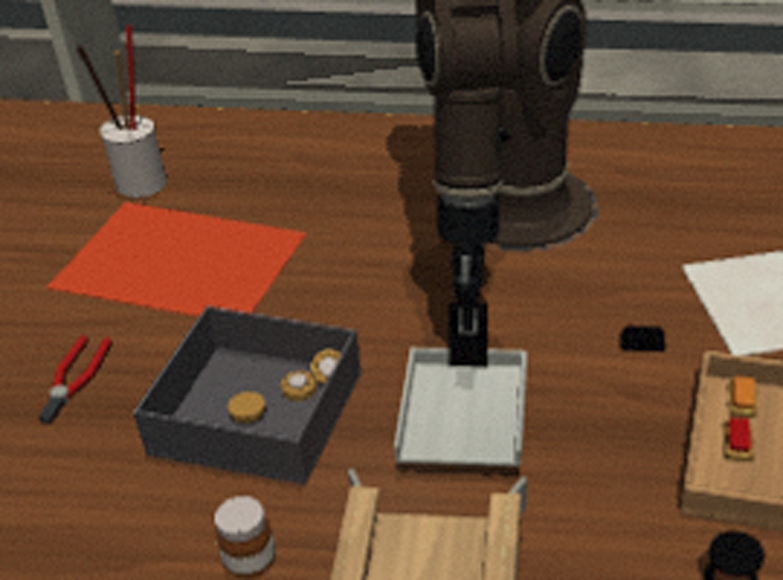

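Three rosettes in the tub and the tray above the bench, roughly level. Lowering until contact.

Call:
step_arm([
  [[0,0.1,0.4,0,0.03,0.03,0],[0,0.1,0.4,0,0.03,0.03,0],[0,0.1,0.25,0,0.03,0.03,0],[0,0,0.1,0,0,0,0],[0,0,0,0,0,0,0]],
])

```text
t: 13.4
tcp_pos: [418.7, -49.5, 61.4]
tool_rot: [-3.136, -0.288, 0.005]
contact_force: [-0.1, 0.2, -2.5]
finger_gap: 10.5
```

Call:
step_arm([
  [[0,0,0.15,0,0,0,0],[0,0,0.15,0,0,0,0],[0,0,0.1,0,0,0,0]],
])

```text
t: 13.7
tcp_pos: [421.9, -49.6, 54.3]
tool_rot: [-3.136, -0.29, 0.005]
contact_force: [0.3, 0.3, -3.2]
finger_gap: 10.5
```

Call:
step_arm([
  [[0,0,0.1,0,0,0,0],[0,0,0.1,0,0,0,0]],
])

```text
t: 13.9
tcp_pos: [423.2, -49.2, 51.7]
tool_rot: [-3.138, -0.292, 0.007]
contact_force: [-44.8, 8.8, 110.2]
finger_gap: 10.3
```

Contact came in stiff at about 118 N, too close to the limit. Relieving it right away.

Call:
step_arm([
  [[0,0,-0.05,0,0,0,0]],
])

```text
t: 14.0
tcp_pos: [423.0, -49.1, 53.2]
tool_rot: [-3.139, -0.293, 0.008]
contact_force: [-0.2, 1.7, -2.8]
finger_gap: 10.5
```

Call:
step_arm([
  [[0,0,0,0,0,0,0.7],[0,0,0,0,0,0,0.7],[0,0,-0.1,0,0,0,0.7],[0,0,-0.5,0,0,0,0.7],[0,0,-0.9,0,0,0,0.7],[0,0,-0.9,0,0,0,0.7],[0,0,-0.9,0,0,0,0.7],[0,0,-0.9,0,0,0,0.7]],
])

```text
t: 14.8
tcp_pos: [399.1, -47.3, 134.8]
tool_rot: [-3.135, -0.291, 0.012]
contact_force: [-1.5, -0.8, -0.0]
finger_gap: 59.6
```

Run:
```python
from h import *
from station import vision
img=vision.grab_frame('top');cv2.imwrite('pics/t9.png',img);crop(img,160,90,450,290,2.7,'pics/t9c.png')
plan([430,60,250],downR(0.))
```

```text
t14.8 at [399.6 -47.3 136.8] rpy [-3.136 -0.294  0.013] F [0.6 0.2 2.8] gap 59.7 dist 158.9 ang 16.8 rows 6
[[0.53,-0.9,-0.82,-0.01,-0.41,0.02,1],[0.48,-0.9,-0.85,-0.01,-0.41,0.02,1],[0.44,-0.9,-0.87,-0.01,-0.41,0.02,1],[0.39,-0.9,-0.89,-0.01,-0.41,0.02,1],[0.35,-0.89,-0.91,-0.01,-0.41,0.02,1],[0.3,-0.89,-0.93,-0.01,-0.41,0.02,1]]
```

View pics/t9c.png

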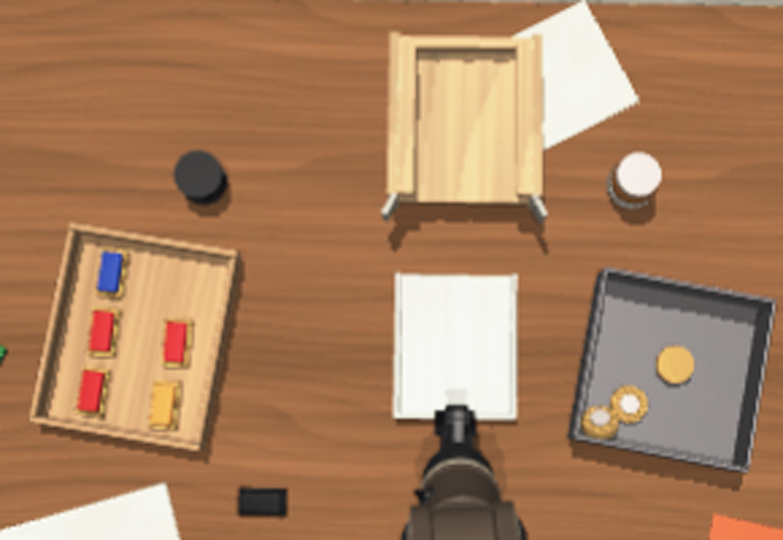

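The tray is down at about (455,347) in the crop, nearly square to the rack. The reds have not moved. Going to the crate with tool yaw about 81°, since the jaws close across the stones.

Call:
step_arm([
  [[0.4,-0.3,-0.9,0,-0.4,-0.4,0.7],[0.3,-0.5,-0.9,0,-0.4,-0.5,0.7],[0.3,-0.8,-0.9,0,-0.4,-0.6,0.7],[0.3,-0.9,-0.8,0,-0.4,-0.8,0.7],[0.2,-0.9,-0.7,0,-0.4,-0.8,0.7],[0.2,-0.9,-0.5,0,-0.4,-0.9,0.7]],
])

```text
t: 15.45
tcp_pos: [396.4, 38.5, 235.5]
tool_rot: [3.085, 0.022, 0.489]
contact_force: [-0.3, 0.7, -0.2]
finger_gap: 59.4
```

Run:
```python
from h import *
plan([470,330,260],downR(np.radians(81)))
```

```text
t15.4 at [396.4  38.5 235.5] rpy [3.085 0.022 0.489] F [-0.3  0.7 -0.2] gap 59.4 dist 301.7 ang 53.0 rows 16
[[0.63,-0.69,-0.13,0.02,0.02,-0.48,1],[0.67,-0.65,-0.13,0.02,0.02,-0.48,1],[0.71,-0.61,-0.12,0.02,0.02,-0.48,1],[0.74,-0.57,-0.12,0.02,0.02,-0.48,1],[0.77,-0.53,-0.12,0.02,0.02,-0.48,1],[0.8,-0.48,-0.11,0.02,0.02,-0.48,1],[0.83,-0.44,-0.11,0.02,0.02,-0.48,1],[0.85,-0.39,-0.1,0.02,0.02,-0.48,1]]
```

Call:
step_arm([
  [[0.6,-0.7,-0.1,0.02,0.02,-0.5,0.7],[0.65,-0.65,-0.1,0.02,0.02,-0.5,0.7],[0.7,-0.6,-0.1,0.02,0.02,-0.5,0.7],[0.75,-0.55,-0.1,0.02,0.02,-0.5,0.7],[0.75,-0.5,-0.1,0.02,0.02,-0.5,0.7],[0.8,-0.5,-0.1,0.02,0.02,-0.5,0.7],[0.8,-0.4,-0.1,0.02,0.02,-0.5,0.7],[0.85,-0.4,-0.1,0.02,0.02,-0.5,0.7]],
])

```text
t: 16.25
tcp_pos: [435.3, 188.0, 243.9]
tool_rot: [3.111, 0.022, 0.987]
contact_force: [-0.5, -0.0, -0.1]
finger_gap: 59.6
```

Run:
```python
from h import *
plan([450,330,260],downR(np.radians(81)))
```

```text
t16.2 at [435.3 188.  243.9] rpy [3.111 0.022 0.987] F [-0.5 -0.  -0.1] gap 59.6 dist 143.7 ang 24.5 rows 8
[[0.79,-0.41,-0.13,0.03,0.03,-0.44,1],[0.81,-0.37,-0.13,0.03,0.03,-0.44,1],[0.83,-0.32,-0.12,0.03,0.03,-0.44,1],[0.85,-0.28,-0.12,0.03,0.03,-0.44,1],[0.86,-0.23,-0.11,0.03,0.03,-0.44,1],[0.87,-0.19,-0.11,0.03,0.03,-0.44,1],[0.88,-0.14,-0.11,0.03,0.03,-0.44,1],[0.89,-0.1,-0.1,0.03,0.03,-0.44,1]]
```

Call:
step_arm([
  [[0.8,-0.4,-0.1,0.03,0.03,-0.45,0.6],[0.8,-0.4,-0.1,0.03,0.03,-0.45,0.6],[0.8,-0.3,-0.1,0.03,0.03,-0.45,0.6],[0.85,-0.3,-0.1,0.03,0.03,-0.45,0.6],[0.85,-0.25,-0.1,0.03,0.03,-0.45,0.6],[0.85,-0.2,-0.1,0.03,0.03,-0.4,0.6],[0.5,-0.15,-0.1,0.03,0.03,-0.3,0.6],[0,0,0,0,0,0,0.6]],
])

```text
t: 17.05
tcp_pos: [447.6, 310.6, 251.5]
tool_rot: [-3.14, -0.0, 1.353]
contact_force: [0.7, 0.5, -1.2]
finger_gap: 51.4
```

```bash
cat > look.py <<'E'
from h import *
from station import vision,monitor
import pickle,sys
n=sys.argv[1]
p=vision.camera_params('wrist');img=vision.grab_frame('wrist')
cv2.imwrite(f'pics/{n}.png',img);pickle.dump(p,open(n+'.pkl','wb'))
s=monitor.sense();print(s['t'],s['tcp_pos'].round(1),s['tool_rot'].round(3),round(s['finger_gap'],1))
hsv=cv2.cvtColor(img,cv2.COLOR_BGR2HSV)
m=(((hsv[...,0]<6)|(hsv[...,0]>174))&(hsv[...,1]>170)&(hsv[...,2]>60)).astype(np.uint8)
c,_=cv2.findContours(m,cv2.RETR_EXTERNAL,cv2.CHAIN_APPROX_NONE)
zf=float(sys.argv[2]) if len(sys.argv)>2 else 8.
for k in c:
    if cv2.contourArea(k)<150: continue
    M=cv2.moments(k);u=(M['m10']/M['m00'],M['m01']/M['m00'])
    P=np.array([onz(p,tuple(q[0]),zf+20)[:2] for q in k],np.float32)
    b=cv2.minAreaRect(P); 
    box=cv2.boxPoints(b); e1=box[1]-box[0];e2=box[2]-box[1]
    e=e1 if np.linalg.norm(e1)>np.linalg.norm(e2) else e2
    a=np.degrees(np.arctan2(e[1],e[0])); a=(a+90)%180-90
    print('px',np.round(u),'world',np.round(onz(p,u,zf+20),1),'rect c',np.round(b[0],1),'size',np.round(b[1],1),'yaw',round(float(a),1))
E
python3 look.py w10
```

```text
17.1 [447.7 309.7 251.3] [-3.141e+00  1.000e-03  1.351e+00] 50.7
px [321. 229.] world [517.7 298.7  28. ] rect c [518.3 298.6] size [25.3 51. ] yaw -2.3
px [397. 222.] world [529.3 389.7  28. ] rect c [530.  389.6] size [25.9 51.1] yaw -4.1
px [396. 160.] world [455.3 399.2  28. ] rect c [456.  399.1] size [26.  49.5] yaw -6.3
```

View pics/w10.png

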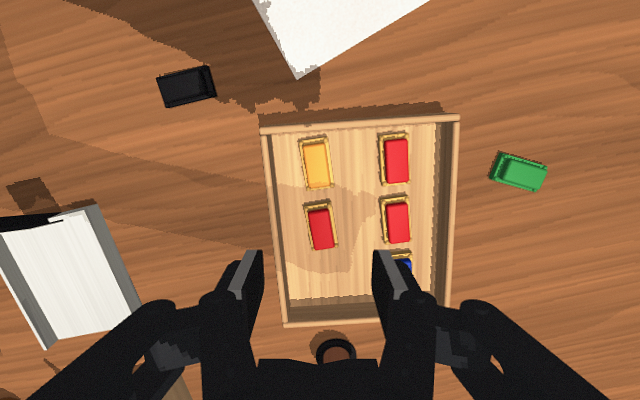

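The wrist view confirms three reds, at px (321,229), (397,222) and (396,160), agreeing with the top view within 2 mm. Starting with the inner-row one.

Run:
```python
from h import *
plan([518,298.7,90],downR(np.radians(87.7)),f=.9)
```

```text
t17.1 at [447.7 309.7 251.3] rpy [-3.141e+00  1.000e-03  1.351e+00] F [ 0.1 -0.1  0.4] gap 50.7 dist 176.3 ang 10.3 rows 9
[[0.03,0.4,0.9,0.0,0.0,-0.17,1],[0.02,0.4,0.9,0.0,0.0,-0.17,1],[0.01,0.4,0.9,0.0,0.0,-0.17,1],[0.0,0.4,0.9,0.0,0.0,-0.17,1],[-0.01,0.4,0.9,0.0,0.0,-0.17,1],[-0.01,0.4,0.9,0.0,0.0,-0.17,1],[-0.02,0.4,0.9,0.0,0.0,-0.17,1],[-0.03,0.39,0.9,0.0,0.0,-0.17,1]]
```

Call:
step_arm([
  [[0,0.4,0.9,0,0,-0.2,0.6],[0,0.4,0.9,0,0,-0.2,0.6],[0,0.4,0.9,0,0,-0.2,0.6],[0,0.4,0.9,0,0,-0.2,0.6],[0,0.4,0.9,0,0,-0.2,0.6],[0,0.4,0.9,0,0,-0.2,0.6],[0,0.4,0.9,0,0,-0.2,0.6],[0,0,0,0,0,0,0.6]],
])

```text
t: 17.9
tcp_pos: [508.3, 289.4, 109.0]
tool_rot: [-3.138, 0.011, 1.52]
contact_force: [-0.1, 0.3, -0.4]
finger_gap: 51.1
```

Run:
```python
from h import *
plan([518,298.7,50],downR(np.radians(87.7)),f=.7)
```

```text
t17.9 at [508.3 289.4 109. ] rpy [-3.138  0.011  1.52 ] F [-0.1  0.3 -0.4] gap 51.1 dist 60.5 ang 0.9 rows 5
[[0.1,0.09,0.59,-0.01,0.02,-0.02,1],[0.1,0.09,0.59,-0.01,0.02,-0.02,1],[0.1,0.09,0.59,-0.01,0.02,-0.02,1],[0.1,0.09,0.59,-0.01,0.02,-0.02,1],[0.1,0.09,0.59,-0.01,0.02,-0.02,1]]
```

Call:
step_arm([
  [[0.1,0.1,0.6,0,0.02,0,0.6],[0.1,0.1,0.6,0,0.02,0,0.6],[0.1,0.1,0.6,0,0.02,0,0.6],[0.1,0.1,0.5,0,0.02,0,0.6],[0.1,0.1,0.3,0,0,0,0.6],[0,0,0,0,0,0,0.6]],
])

```text
t: 18.5
tcp_pos: [519.0, 298.4, 52.1]
tool_rot: [-3.137, 0.001, 1.518]
contact_force: [0.1, 0.0, 0.4]
finger_gap: 51.3
```

```bash
python3 - <<'E'
from h import *
plan([518,298.7,10],downR(np.radians(87.7)),f=.4)
E
python3 look.py w11
```

```text
t18.5 at [519.  298.4  52.1] rpy [-3.137e+00  1.000e-03  1.518e+00] F [0.1 0.  0.4] gap 51.3 dist 42.1 ang 0.7 rows 6
[[0.0,-0.01,0.35,-0.01,0.0,-0.02,1],[0.0,-0.01,0.35,-0.01,0.0,-0.02,1],[0.0,-0.01,0.35,-0.01,0.0,-0.02,1],[0.0,-0.01,0.35,-0.01,0.0,-0.02,1],[0.0,-0.01,0.35,-0.01,0.0,-0.02,1],[0.0,-0.01,0.35,-0.01,0.0,-0.02,1]]
18.55 [519.  298.5  52.5] [-3.138  0.     1.519] 51.2
px [481. 249.] world [528.6 388.8  28. ] rect c [530.  388.7] size [28.9 51.2] yaw -4.2
px [319. 238.] world [517.2 298.8  28. ] rect c [518.5 298.7] size [25.5 50.7] yaw -2.7
px [512. 113.] world [455.3 398.2  28. ] rect c [456.6 398.1] size [29.3 49.4] yaw -6.2
```

View pics/w11.png

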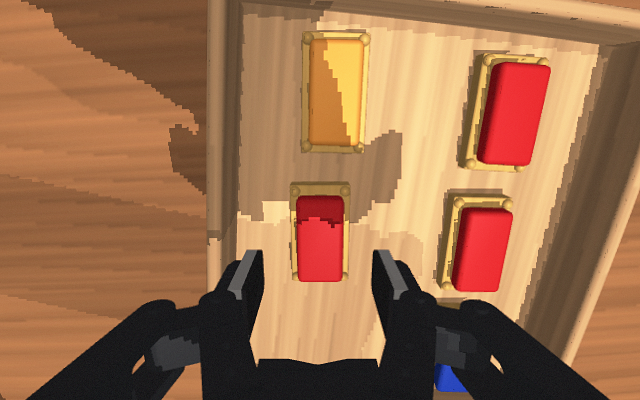

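Centred over the red at (319,238), with the fingers clear on both sides. Descending carefully.

Call:
step_arm([
  [[0,0,0.35,0,0,0,0.6],[0,0,0.35,0,0,0,0.6],[0,0,0.35,0,0,0,0.6],[0,0,0.35,0,0,0,0.6],[0,0,0.2,0,0,0,0.6],[0,0,0.1,0,0,0,0.6]],
])

```text
t: 19.15
tcp_pos: [519.3, 299.0, 17.0]
tool_rot: [-3.14, -0.001, 1.519]
contact_force: [-0.8, 0.2, -0.1]
finger_gap: 51.3
```

Run:
```python
from h import *
plan([518,298.7,10],downR(np.radians(87.7)),f=.4)
```

```text
t19.1 at [519.3 299.   17. ] rpy [-3.140e+00 -1.000e-03  1.519e+00] F [-0.8  0.2 -0.1] gap 51.3 dist 7.2 ang 0.7 rows 1
[[-0.02,-0.06,0.35,-0.02,0.0,-0.1,1]]
```

Call:
step_arm([
  [[0,-0.05,0.15,0,0,0,0.6],[0,0,0.12,0,0,0,0.6],[0,0,0,0,0,0,0.6]],
])

```text
t: 19.45
tcp_pos: [518.1, 299.1, 11.0]
tool_rot: [-3.139, -0.0, 1.519]
contact_force: [0.0, 0.4, -0.1]
finger_gap: 51.5
```

Call:
step_arm([
  [[0,0,0,0,0,0,0.1],[0,0,0,0,0,0,0.1],[0,0,0,0,0,0,0.1],[0,0,0,0,0,0,0.1]],
], newtons=40)

```text
t: 19.85
tcp_pos: [518.4, 299.5, 11.7]
tool_rot: [-3.14, -0.001, 1.519]
contact_force: [-0.4, 0.2, 0.9]
finger_gap: 32.1
```

Call:
step_arm([
  [[0,0,-0.3,0,0,0,0.1],[0,0,-0.7,0,0,0,0.1],[0,0,-0.9,0,0,0,0.1],[0,0,-0.9,0,0,0,0.1],[0,0,-0.9,0,0,0,0.1],[0,0,-0.9,0,0,0,0.1],[0,0,-0.9,0,0,0,0.1]],
])

```text
t: 20.55
tcp_pos: [518.0, 299.3, 131.2]
tool_rot: [-3.14, -0.001, 1.52]
contact_force: [0.3, 0.2, -1.1]
finger_gap: 32.4
```

Run:
```python
from h import *
from station import vision
# tray pose from t9
p=vision.camera_params('top')
cc=lambda u,v:((u+.5)/2.7-.5+160,(v+.5)/2.7-.5+90)
W=[onz(p,cc(*q),26) for q in [(392,419),(395,272),(517,274),(518,419)]]
print(fit2d([(-90,75),(90,75),(90,-75),(-90,-75)],W))
plan([480,100,200],downR(np.pi/2),f=.95,g=.1)
cv2.imwrite('pics/w12.png',vision.grab_frame('wrist'))
```

```text
(np.float64(0.01410935815059016), array([522.19090547, -47.31554706]), array([2.96697235, 1.67140455, 1.16518162, 2.42939112]))
t20.6 at [518.  299.3 131.2] rpy [-3.14e+00 -1.00e-03  1.52e+00] F [ 0.3  0.2 -1.1] gap 32.4 dist 214.3 ang 2.9 rows 11
[[-0.91,-0.13,-0.31,0.0,0.0,-0.04,0.1],[-0.91,-0.13,-0.31,0.0,0.0,-0.04,0.1],[-0.91,-0.14,-0.31,0.0,0.0,-0.04,0.1],[-0.91,-0.14,-0.31,0.0,0.0,-0.04,0.1],[-0.91,-0.14,-0.31,0.0,0.0,-0.04,0.1],[-0.91,-0.15,-0.31,0.0,0.0,-0.04,0.1],[-0.91,-0.15,-0.31,0.0,0.0,-0.04,0.1],[-0.91,-0.16,-0.31,0.0,0.0,-0.04,0.1]]
```

View pics/w12.png

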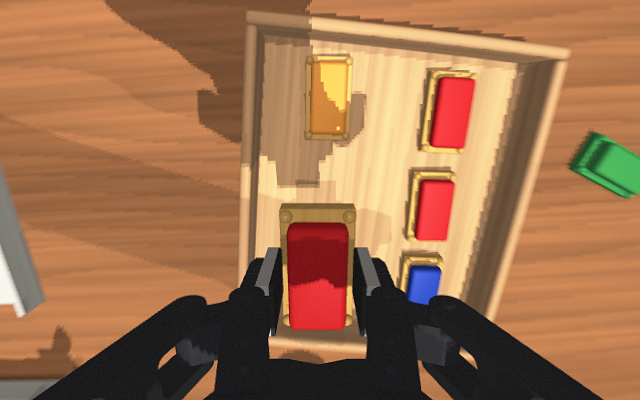

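The red is held with its base between the pads. Carrying it to the tray.

Call:
step_arm([
  [[-0.9,-0.1,-0.3,0,0,0,0.1],[-0.9,-0.1,-0.3,0,0,0,0.1],[-0.9,-0.1,-0.3,0,0,0,0.1],[-0.9,-0.1,-0.2,0,0,0,0.1],[-0.9,-0.1,0,0,0,-0.1,0.1],[-0.9,-0.1,0,0,0,-0.1,0.1],[-0.9,-0.1,0,0,0,-0.1,0.1],[-0.9,-0.1,0,0,0,-0.1,0.1]],
])

```text
t: 21.4
tcp_pos: [497.3, 157.4, 167.7]
tool_rot: [3.127, -0.007, 1.575]
contact_force: [0.3, 0.9, -0.1]
finger_gap: 32.5
```

Call:
step_arm([
  [[-0.9,0,0,0,0,0,0.1],[-0.9,0,0,0,0,0,0.1],[-0.9,0,0,0,0,0,0.1],[-0.9,0,0,0,0,0,0.1],[-0.9,0,0,0,0,0,0.1],[-0.7,0,0,0,0,0,0.1],[-0.3,0,0,0,0,0,0.1],[0,0,0,0,0,0,0.1]],
])

```text
t: 22.2
tcp_pos: [497.9, 40.8, 174.4]
tool_rot: [3.119, -0.001, 1.574]
contact_force: [-0.8, 0.0, -1.0]
finger_gap: 32.6
```

```bash
python3 look.py w13 4
python3 - <<'E'
from h import *
import pickle
p=pickle.load(open('w13.pkl','rb'))
M=R.from_euler('z',0.014)
for q in [(-90,75,26),(90,75,26),(90,-75,26),(-90,-75,26)]: print(q,proj(p,M.apply(q)+[522,-47,0]).round())
E
```

```text
22.25 [498.   41.4 174.5] [ 3.119e+00 -2.000e-03  1.574e+00] 32.8
px [317. 275.] world [594.6  40.   24. ] rect c [599.4  40. ] size [122.9  59.9] yaw 0.0
(-90, 75, 26) [[302. 107.]]
(90, 75, 26) [[306. 290.]]
(90, -75, 26) [[161. 291.]]
(-90, -75, 26) [[128. 110.]]
```

View pics/w13.png

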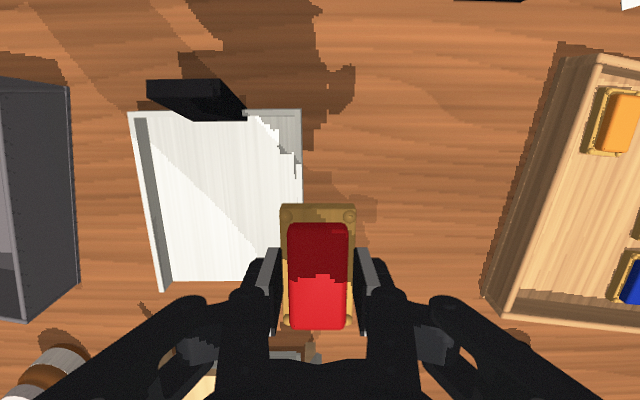

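The tray corners at (302,107), (128,110) and (161,291) match prediction: tray at (522,-47), yaw 0.8°. Placing the first stone at tray (0,+32).

```bash
cat > pl.py <<'E'
from h import *
import sys
a=[float(v) for v in sys.argv[1:]]
plan(a[:3],downR(np.radians(a[3])),f=a[4],g=a[5])
E
python3 pl.py 521.5 -15 60 90.8 .9 .1
```

```text
t22.2 at [498.   41.4 174.5] rpy [ 3.119e+00 -2.000e-03  1.574e+00] F [ 1.2 -0.2 -0.6] gap 32.8 dist 129.8 ang 1.4 rows 7
[[-0.4,0.15,0.82,0.03,0.0,-0.01,0.1],[-0.4,0.15,0.82,0.03,0.0,-0.01,0.1],[-0.4,0.15,0.82,0.03,0.0,-0.01,0.1],[-0.4,0.15,0.82,0.03,0.0,-0.01,0.1],[-0.41,0.16,0.82,0.03,0.0,-0.01,0.1],[-0.41,0.16,0.82,0.03,0.0,-0.01,0.1],[-0.41,0.16,0.82,0.03,0.0,-0.01,0.1]]
```

Call:
step_arm([
  [[-0.4,0.15,0.8,0.03,0,0,0.1],[-0.4,0.15,0.8,0.03,0,0,0.1],[-0.4,0.15,0.8,0.03,0,0,0.1],[-0.4,0.15,0.8,0.03,0,0,0.1],[-0.4,0.15,0.8,0.03,0,0,0.1],[-0.4,0.15,0.8,0.03,0,0,0.1],[-0.3,0.15,0.5,0,0,0,0.1],[0,0,0,0,0,0,0.1]],
])

```text
t: 23.05
tcp_pos: [521.2, -14.8, 56.7]
tool_rot: [-3.137, -0.003, 1.578]
contact_force: [-0.3, 0.0, -0.1]
finger_gap: 32.4
```

```bash
python3 pl.py 521.5 -15 25 90.8 .5 .1
```

```text
t23.1 at [521.2 -14.8  56.7] rpy [-3.137e+00 -3.000e-03  1.578e+00] F [-0.3  0.  -0.1] gap 32.4 dist 31.7 ang 0.5 rows 4
[[0.0,0.01,0.4,-0.01,-0.01,-0.01,0.1],[0.0,0.01,0.4,-0.01,-0.01,-0.01,0.1],[0.0,0.0,0.4,-0.01,-0.01,-0.01,0.1],[0.0,0.0,0.4,-0.01,-0.01,-0.01,0.1]]
```

Call:
step_arm([
  [[0,0,0.4,0,0,0,0.1],[0,0,0.4,0,0,0,0.1],[0,0,0.4,0,0,0,0.1],[0,0,0.4,0,0,0,0.1],[0,0,0.3,0,0,0,0.1],[0,0,0,0,0,0,0.1]],
])

```text
t: 23.65
tcp_pos: [521.7, -13.3, 16.8]
tool_rot: [-3.139, -0.003, 1.579]
contact_force: [0.2, -1.0, -0.7]
finger_gap: 32.8
```

```bash
python3 pl.py 521.5 -15 10 90.8 .3 .1
```

```text
t23.6 at [521.7 -13.3  16.8] rpy [-3.139e+00 -3.000e-03  1.579e+00] F [ 0.2 -1.  -0.7] gap 32.8 dist 7.0 ang 0.4 rows 2
[[-0.04,-0.01,0.17,-0.01,-0.01,-0.02,0.1],[-0.04,-0.01,0.17,-0.01,-0.01,-0.02,0.1]]
```

Call:
step_arm([
  [[0,0,0.15,0,0,0,0.1],[0,0,0.08,0,0,0,0.1],[0,0,0,0,0,0,0.1]],
])

```text
t: 23.95
tcp_pos: [522.0, -13.0, 12.2]
tool_rot: [-3.14, -0.003, 1.58]
contact_force: [-0.4, -0.2, -0.1]
finger_gap: 32.4
```

Call:
step_arm([
  [[0,0,0,0,0,0,0.5],[0,0,0,0,0,0,0.5],[0,0,0,0,0,0,0.5],[0,0,-0.3,0,0,0,0.5],[0,0,-0.7,0,0,0,0.5],[0,0,-0.9,0,0,0,0.5],[0,0,-0.9,0,0,0,0.5],[0,0,-0.9,0,0,0,0.5]],
])

```text
t: 24.75
tcp_pos: [521.4, -12.7, 90.9]
tool_rot: [-3.138, -0.004, 1.581]
contact_force: [0.2, -0.5, 0.7]
finger_gap: 43.2
```

```bash
python3 look.py w14 4;python3 pl.py 480 330 220 85 .95 .6
```

```text
24.8 [523.  -12.2  93.8] [ 3.141 -0.004  1.581] 42.8
px [316. 216.] world [521.7 -14.2  24. ] rect c [522.7 -14.2] size [49.5 25.4] yaw 0.6
t24.8 at [523.  -12.2  93.8] rpy [ 3.141 -0.004  1.581] F [1.6 0.9 1.7] gap 42.8 dist 367.2 ang 5.6 rows 19
[[0.9,-0.1,-0.33,0.0,0.0,0.04,0.6],[0.9,-0.11,-0.33,0.0,0.0,0.04,0.6],[0.9,-0.11,-0.33,0.0,0.0,0.04,0.6],[0.9,-0.12,-0.33,0.0,0.0,0.04,0.6],[0.9,-0.12,-0.33,0.0,0.0,0.04,0.6],[0.9,-0.13,-0.33,0.0,0.0,0.04,0.6],[0.9,-0.13,-0.33,0.0,0.0,0.04,0.6],[0.9,-0.14,-0.33,0.0,0.0,0.04,0.6]]
```

View pics/w14.png

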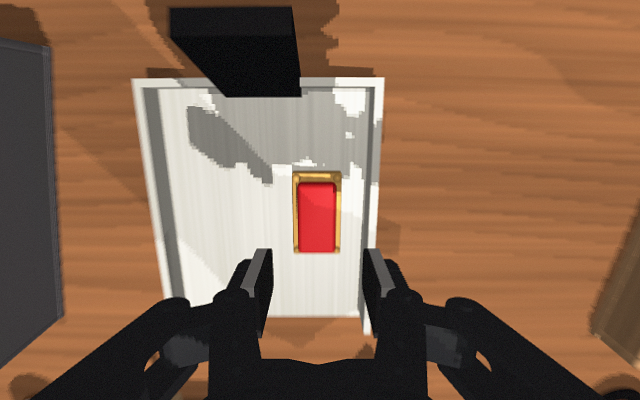

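The first red sits in the tray. Back for the next.

Call:
step_arm([
  [[0.5,-0.1,-0.9,0,0,0,0.6],[0.9,-0.1,-0.8,0,0,0,0.6],[0.95,-0.1,-0.6,0,0,0.05,0.6],[0.95,-0.1,-0.5,0,0,0.05,0.6],[0.95,-0.1,0,0,0,0.05,0.6],[0.95,-0.1,0,0,0,0.05,0.6],[0.95,-0.1,0,0,0,0.05,0.6],[0.95,-0.1,0,0,0,0.05,0.6]],
])

```text
t: 25.6
tcp_pos: [506.0, 140.6, 159.8]
tool_rot: [3.136, -0.004, 1.542]
contact_force: [0.1, 0.0, 0.3]
finger_gap: 51.1
```

Call:
step_arm([
  [[0.95,-0.1,0,0,0,0.1,0.6],[0.95,-0.1,0,0,0,0.1,0.6],[0.95,-0.1,0,0,0,0.1,0.6],[0.95,-0.1,0,0,0,0.1,0.6],[0.95,-0.1,0,0,0,0.1,0.6],[0.95,-0.1,0,0,0,0.1,0.6],[0.95,-0.1,0,0,0,0.1,0.6],[0.95,-0.1,0,0,0,0,0.6]],
])

```text
t: 26.4
tcp_pos: [491.4, 312.8, 165.4]
tool_rot: [3.136, -0.008, 1.465]
contact_force: [-0.4, 0.2, 0.2]
finger_gap: 51.2
```

```bash
python3 look.py w15 8;python3 pl.py 529.5 389.5 90 86 .9 .6
```

```text
26.45 [490.3 316.9 166.1] [ 3.136 -0.011  1.469] 50.8
px [  6. 258.] world [527.6   5.6  28. ] rect c [524.5   9.6] size [17.  52.2] yaw -23.1
px [408. 219.] world [529.2 392.   28. ] rect c [530. 392.] size [24.4 50.3] yaw -4.2
px [417. 137.] world [455.5 401.4  28. ] rect c [456.3 401.5] size [25.  48.6] yaw -6.0
t26.4 at [490.3 316.9 166.1] rpy [ 3.136 -0.011  1.469] F [-0.4  3.1  1.6] gap 50.8 dist 112.3 ang 2.0 rows 5
[[0.75,0.31,0.77,0.01,-0.02,-0.05,0.6],[0.75,0.32,0.77,0.01,-0.02,-0.05,0.6],[0.75,0.32,0.77,0.01,-0.02,-0.05,0.6],[0.75,0.33,0.77,0.01,-0.02,-0.05,0.6],[0.75,0.34,0.76,0.01,-0.02,-0.05,0.6]]
```

View pics/w15.png

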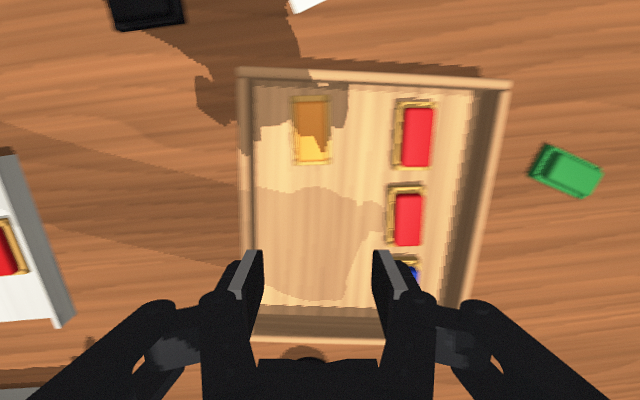

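Call:
step_arm([
  [[0.75,0.3,0.75,0,0,-0.05,0.6],[0.75,0.3,0.75,0,0,-0.05,0.6],[0.75,0.3,0.75,0,0,-0.05,0.6],[0.75,0.3,0.75,0,0,-0.05,0.6],[0.6,0.3,0.7,0,0,-0.05,0.6],[0,0,0,0,0,0,0.6]],
])

```text
t: 27.05
tcp_pos: [520.4, 400.0, 94.5]
tool_rot: [3.136, -0.015, 1.509]
contact_force: [-1.2, 0.5, -0.4]
finger_gap: 51.2
```

```bash
python3 look.py w16 8;python3 pl.py 529.2 389.5 50 86 .7 .6
```

```text
27.1 [520.1 399.9  95.6] [ 3.136 -0.015  1.51 ] 51.2
px [304. 228.] world [529.  390.8  28. ] rect c [530.3 390.7] size [25.2 50.7] yaw -3.9
px [311. 116.] world [455.4 400.2  28. ] rect c [456.5 400.2] size [25.5 49.3] yaw -5.9
t27.1 at [520.1 399.9  95.6] rpy [ 3.136 -0.015  1.51 ] F [-0.6  0.1  1. ] gap 51.2 dist 47.6 ang 1.1 rows 4
[[-0.13,0.12,0.57,0.01,-0.03,0.02,0.6],[-0.13,0.12,0.57,0.01,-0.03,0.02,0.6],[-0.13,0.12,0.57,0.01,-0.03,0.02,0.6],[-0.12,0.12,0.57,0.01,-0.03,0.02,0.6]]
```

Call:
step_arm([
  [[-0.15,0.1,0.55,0,-0.03,0,0.6],[-0.15,0.1,0.55,0,-0.03,0,0.6],[-0.15,0.1,0.55,0,-0.03,0,0.6],[-0.1,0.1,0.4,0,-0.03,0,0.6],[0,0,0,0,0,0,0.6]],
])

```text
t: 27.6
tcp_pos: [527.9, 386.3, 53.4]
tool_rot: [3.134, 0.001, 1.508]
contact_force: [1.3, 0.2, -0.8]
finger_gap: 51.2
```

```bash
python3 look.py w17 8;python3 pl.py 529.5 390 10 86 .4 .6
```

```text
27.65 [527.9 386.7  54. ] [3.134 0.    1.508] 51.1
px [327. 241.] world [528.7 390.6  28. ] rect c [530.1 390.6] size [25.4 51.1] yaw -4.3
px [338. 102.] world [455.4 400.1  28. ] rect c [456.7 400. ] size [25.4 49.2] yaw -6.1
t27.6 at [527.9 386.7  54. ] rpy [3.134 0.    1.508] F [-0.1 -1.2  0.8] gap 51.1 dist 44.1 ang 0.6 rows 6
[[0.03,0.01,0.37,0.01,0.0,0.01,0.6],[0.03,0.01,0.37,0.01,0.0,0.01,0.6],[0.03,0.01,0.37,0.01,0.0,0.01,0.6],[0.03,0.01,0.37,0.01,0.0,0.01,0.6],[0.03,0.01,0.37,0.01,0.0,0.01,0.6],[0.03,0.01,0.37,0.01,0.0,0.01,0.6]]
```

View pics/w17.png

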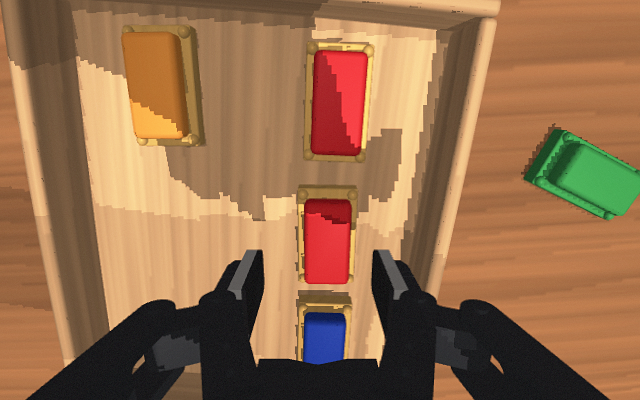

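Call:
step_arm([
  [[0.05,0,0.35,0,0,0,0.6],[0.05,0,0.35,0,0,0,0.6],[0.05,0,0.35,0,0,0,0.6],[0.05,0,0.35,0,0,0,0.6],[0,0,0.25,0,0,0,0.6],[0,0,0.1,0,0,0,0.6]],
])

```text
t: 28.25
tcp_pos: [528.6, 391.8, 16.9]
tool_rot: [3.133, -0.001, 1.508]
contact_force: [0.2, 0.3, -1.2]
finger_gap: 51.2
```

```bash
python3 pl.py 529.3 390 11 86 .4 .6
```

```text
t28.2 at [528.6 391.8  16.9] rpy [ 3.133e+00 -1.000e-03  1.508e+00] F [ 0.2  0.3 -1.2] gap 51.2 dist 6.2 ang 0.6 rows 1
[[-0.09,0.04,0.29,0.07,-0.01,0.06,0.6]]
```

Call:
step_arm([
  [[-0.05,0,0.15,0,0,0,0.6],[0,0,0.12,0,0,0,0.6],[0,0,0,0,0,0,0.6]],
])

```text
t: 28.55
tcp_pos: [528.5, 390.8, 10.7]
tool_rot: [3.133, -0.001, 1.508]
contact_force: [0.5, -0.2, 0.6]
finger_gap: 51.8
```

Call:
step_arm([
  [[0,0,0,0,0,0,0.1],[0,0,0,0,0,0,0.1],[0,0,0,0,0,0,0.1],[0,0,0,0,0,0,0.1]],
])

```text
t: 28.95
tcp_pos: [528.9, 391.1, 11.6]
tool_rot: [3.132, -0.002, 1.508]
contact_force: [0.1, -0.0, 0.1]
finger_gap: 32.3
```

Call:
step_arm([
  [[0,0,-0.3,0,0,0,0.1],[0,0,-0.7,0,0,0,0.1],[0,0,-0.9,0,0,0,0.1],[0,0,-0.9,0,0,0,0.1],[0,0,-0.9,0,0,0,0.1],[0,0,-0.9,0,0,0,0.1],[0,0,-0.9,0,0,0,0.1]],
])

```text
t: 29.65
tcp_pos: [527.2, 390.8, 130.8]
tool_rot: [3.133, -0.002, 1.509]
contact_force: [-0.3, -0.8, -1.3]
finger_gap: 32.2
```

```bash
python3 look.py w18 8;python3 pl.py 560 80 180 90.8 .95 .1
```

```text
29.7 [528.1 392.3 134.4] [ 3.13  -0.005  1.509] 32.7
px [317. 279.] world [597.1 385.5  28. ] rect c [600.8 385.3] size [ 50.  101.4] yaw -3.7
px [325. 103.] world [455.8 400.2  28. ] rect c [456.7 400.1] size [25.7 49.6] yaw -5.9
t29.7 at [528.1 392.3 134.4] rpy [ 3.13  -0.005  1.509] F [1.  0.9 1.3] gap 32.7 dist 317.2 ang 4.4 rows 17
[[-0.91,0.15,-0.14,0.01,0.0,-0.04,0.1],[-0.91,0.15,-0.14,0.01,0.0,-0.04,0.1],[-0.91,0.14,-0.14,0.01,0.0,-0.04,0.1],[-0.91,0.14,-0.14,0.01,0.0,-0.04,0.1],[-0.91,0.14,-0.14,0.01,0.0,-0.04,0.1],[-0.91,0.13,-0.14,0.01,0.0,-0.04,0.1],[-0.91,0.13,-0.14,0.01,0.0,-0.04,0.1],[-0.91,0.12,-0.14,0.01,0.0,-0.04,0.1]]
```

View pics/w18.png

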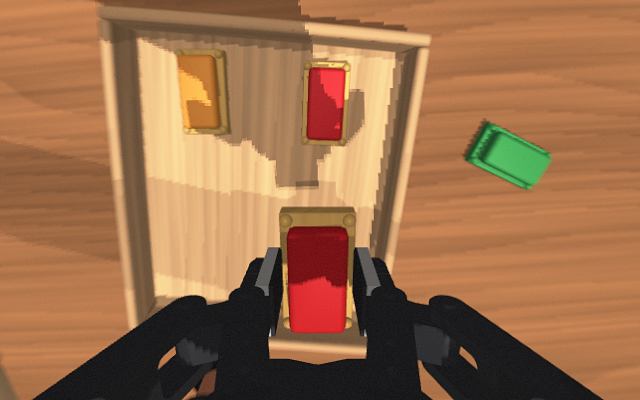

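The second red is held. Carrying it to tray position (38,-32).

Call:
step_arm([
  [[-0.9,0.15,-0.3,0,0,0,0.1],[-0.9,0.15,-0.3,0,0,0,0.1],[-0.95,0.15,-0.2,0,0,-0.05,0.1],[-0.95,0.15,-0.1,0,0,-0.05,0.1],[-0.95,0.15,0,0,0,-0.05,0.1],[-0.95,0.15,0,0,0,-0.05,0.1],[-0.95,0.15,0,0,0,-0.05,0.1],[-0.95,0.15,0,0,0,-0.05,0.1]],
])

```text
t: 30.5
tcp_pos: [544.4, 241.0, 161.0]
tool_rot: [3.123, -0.009, 1.552]
contact_force: [-0.8, -0.1, -0.4]
finger_gap: 32.7
```

Call:
step_arm([
  [[-0.95,0.1,0,0,0,-0.05,0.1],[-0.95,0.1,0,0,0,-0.05,0.1],[-0.95,0.1,0,0,0,-0.05,0.1],[-0.95,0.1,0,0,0,-0.05,0.1],[-0.95,0.1,0,0,0,-0.05,0.1],[-0.95,0.1,0,0,0,-0.05,0.1],[-0.95,0.1,0,0,0,0,0.1],[-0.95,0.1,0,0,0,0,0.1]],
])

```text
t: 31.3
tcp_pos: [561.6, 82.6, 165.8]
tool_rot: [3.119, -0.006, 1.591]
contact_force: [0.1, -1.0, -0.9]
finger_gap: 32.8
```

```bash
python3 pl.py 560 -78.5 130 90.8 .95 .1
```

```text
t31.3 at [561.6  82.6 165.8] rpy [ 3.119 -0.006  1.591] F [ 0.1 -1.  -0.9] gap 32.8 dist 165.0 ang 1.4 rows 9
[[-0.9,-0.03,0.19,0.02,-0.01,0.01,0.1],[-0.9,-0.03,0.19,0.02,-0.01,0.01,0.1],[-0.9,-0.03,0.19,0.02,-0.01,0.01,0.1],[-0.9,-0.03,0.19,0.02,-0.01,0.01,0.1],[-0.9,-0.03,0.2,0.02,-0.01,0.01,0.1],[-0.9,-0.03,0.2,0.02,-0.01,0.01,0.1],[-0.89,-0.02,0.2,0.02,-0.01,0.01,0.1],[-0.89,-0.02,0.2,0.02,-0.01,0.01,0.1]]
```

Call:
step_arm([
  [[-0.9,0,0.1,0.02,0,0,0.1],[-0.9,0,0.1,0.02,0,0,0.1],[-0.9,0,0.1,0.02,0,0,0.1],[-0.9,0,0.1,0.02,0,0,0.1],[-0.9,0,0.1,0.02,0,0,0.1],[-0.9,0,0.1,0.02,0,0,0.1],[-0.7,0,0.1,0.02,0,0,0.1],[-0.2,0,0,0,0,0,0.1]],
])

```text
t: 32.1
tcp_pos: [565.0, -51.6, 155.6]
tool_rot: [3.133, -0.002, 1.587]
contact_force: [0.1, 0.4, -0.4]
finger_gap: 32.2
```

```bash
python3 look.py w19 4; python3 pl.py 560 -78.5 60 90.8 .8 .1;python3 - <<'E'
from h import *
import pickle
p=pickle.load(open('w19.pkl','rb'))
M=R.from_euler('z',0.014)
for q in [(-90,75,26),(90,75,26),(90,-75,26),(-90,-75,26)]: print(q,proj(p,M.apply(q)+[522,-47,0]).round())
E
```

```text
32.15 [565.1 -51.5 155.7] [ 3.133e+00 -2.000e-03  1.587e+00] 32.7
px [317. 279.] world [651.8 -51.1  24. ] rect c [656.1 -51. ] size [113.3  55.8] yaw 0.9
px [363. 141.] world [522.4 -14.8  24. ] rect c [523.2 -14.8] size [49.2 25.5] yaw 0.4
t32.1 at [565.1 -51.5 155.7] rpy [ 3.133e+00 -2.000e-03  1.587e+00] F [ 0.5 -0.9 -0.4] gap 32.7 dist 99.6 ang 0.6 rows 6
[[-0.23,-0.05,0.8,0.01,0.0,0.0,0.1],[-0.23,-0.05,0.8,0.01,0.0,0.0,0.1],[-0.23,-0.05,0.8,0.01,0.0,0.0,0.1],[-0.23,-0.05,0.8,0.01,0.0,0.0,0.1],[-0.22,-0.05,0.8,0.01,0.0,0.0,0.1],[-0.22,-0.05,0.8,0.01,0.0,0.0,0.1]]
(-90, 75, 26) [[426.  19.]]
(90, 75, 26) [[407. 241.]]
(90, -75, 26) [[241. 241.]]
(-90, -75, 26) [[225.  19.]]
```

View pics/w19.png

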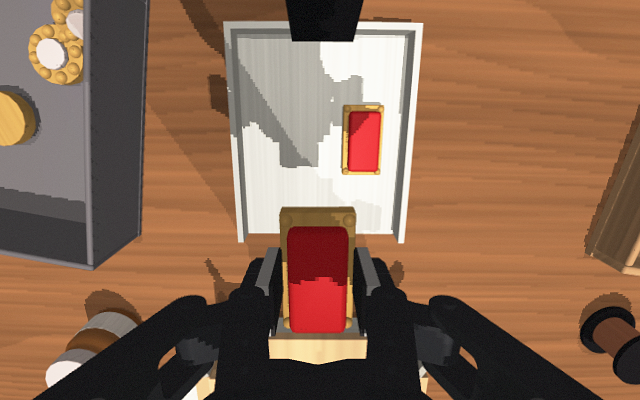

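The tray corners at (424,23), (404,242), (242,241) and (224,23) are within about 3 px of prediction. Lowering the second stone.

Call:
step_arm([
  [[-0.25,0,0.8,0,0,0,0.1],[-0.25,0,0.8,0,0,0,0.1],[-0.25,0,0.8,0,0,0,0.1],[-0.25,0,0.8,0,0,0,0.1],[-0.25,0,0.7,0,0,0,0.1],[-0.1,0,0.4,0,0,0,0.1],[0,0,0,0,0,0,0.1]],
])

```text
t: 32.85
tcp_pos: [565.1, -77.0, 60.5]
tool_rot: [3.135, -0.004, 1.592]
contact_force: [-0.6, -0.0, -0.7]
finger_gap: 32.8
```

```bash
python3 pl.py 561 -79.5 25 90.8 .5 .1
```

```text
t32.9 at [565.1 -77.   60.5] rpy [ 3.135 -0.004  1.592] F [-0.6 -0.  -0.7] gap 32.8 dist 35.9 ang 0.6 rows 4
[[-0.03,-0.05,0.44,0.01,-0.01,0.01,0.1],[-0.03,-0.05,0.44,0.01,-0.01,0.01,0.1],[-0.03,-0.05,0.44,0.01,-0.01,0.01,0.1],[-0.03,-0.05,0.44,0.01,-0.01,0.01,0.1]]
```

Call:
step_arm([
  [[-0.05,-0.05,0.4,0,0,0,0.1],[-0.05,-0.05,0.4,0,0,0,0.1],[-0.05,-0.05,0.4,0,0,0,0.1],[0,-0.05,0.4,0,0,0,0.1],[0,0,0.3,0,0,0,0.1],[0,0,0.15,0,0,0,0.1],[0,0,0,0,0,0,0.1]],
])

```text
t: 33.55
tcp_pos: [562.1, -79.3, 17.1]
tool_rot: [3.133, -0.005, 1.592]
contact_force: [-0.0, 0.7, -0.5]
finger_gap: 32.4
```

```bash
python3 pl.py 561 -79.5 11 90.8 .3 .1
```

```text
t33.5 at [562.1 -79.3  17.1] rpy [ 3.133 -0.005  1.592] F [-0.   0.7 -0.5] gap 32.4 dist 6.2 ang 0.7 rows 2
[[-0.01,-0.03,0.15,0.04,-0.02,0.03,0.1],[-0.01,-0.03,0.15,0.04,-0.02,0.03,0.1]]
```

Call:
step_arm([
  [[0,0,0.15,0,0,0,0.1],[0,0,0.1,0,0,0,0.1],[0,0,0,0,0,0,0.1]],
])

```text
t: 33.85
tcp_pos: [562.6, -79.1, 12.2]
tool_rot: [3.132, -0.005, 1.592]
contact_force: [0.4, 0.2, -0.7]
finger_gap: 32.6
```

Call:
step_arm([
  [[0,0,0,0,0,0,0.5],[0,0,0,0,0,0,0.5],[0,0,0,0,0,0,0.5],[0,0,-0.3,0,0,0,0.5],[0,0,-0.7,0,0,0,0.5],[0,0,-0.9,0,0,0,0.5],[0,0,-0.9,0,0,0,0.5],[0,0,-0.9,0,0,0,0.5]],
])

```text
t: 34.65
tcp_pos: [561.5, -79.0, 91.8]
tool_rot: [3.133, -0.005, 1.593]
contact_force: [-1.1, 0.1, -0.5]
finger_gap: 42.6
```

```bash
python3 look.py w20 4;python3 pl.py 455 360 170 85 .95 .6
```

```text
34.7 [563.2 -78.6  94.9] [ 3.129 -0.005  1.593] 42.8
px [316. 218.] world [564.  -80.2  24. ] rect c [565.  -80.1] size [49.5 25.3] yaw 0.5
px [419. 159.] world [522.2 -14.7  24. ] rect c [523.2 -14.6] size [49.6 26.4] yaw 0.7
t34.7 at [563.2 -78.6  94.9] rpy [ 3.129 -0.005  1.593] F [1.6 0.6 2.4] gap 42.8 dist 458.0 ang 6.3 rows 24
[[0.92,-0.2,-0.15,0.0,0.0,0.04,0.6],[0.92,-0.21,-0.15,0.0,0.0,0.04,0.6],[0.92,-0.21,-0.16,0.0,0.0,0.04,0.6],[0.92,-0.22,-0.16,0.0,0.0,0.04,0.6],[0.92,-0.22,-0.16,0.0,0.0,0.04,0.6],[0.91,-0.22,-0.16,0.0,0.0,0.04,0.6],[0.91,-0.23,-0.16,0.0,0.0,0.04,0.6],[0.91,-0.23,-0.16,0.0,0.0,0.04,0.6]]
```

View pics/w20.png

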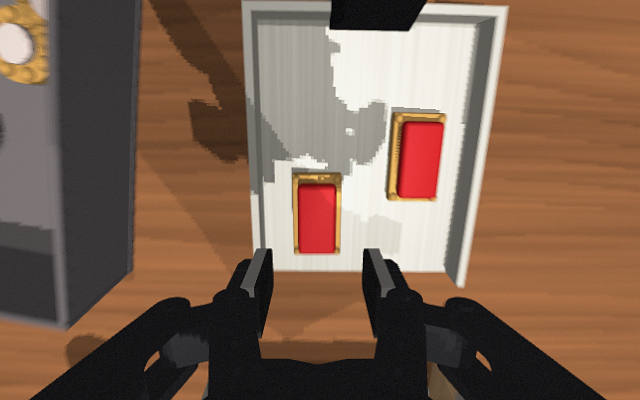

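Two reds are on the tray. Fetching the third.

Call:
step_arm([
  [[0.5,-0.2,-0.9,0,0,0,0.6],[0.9,-0.2,-0.8,0,0,0,0.6],[0.95,-0.2,-0.6,0,0,0.05,0.6],[0.95,-0.2,-0.4,0,0,0.05,0.6],[0.95,-0.2,0,0,0,0.05,0.6],[0.95,-0.2,0,0,0,0.05,0.6],[0.95,-0.2,0,0,0,0.05,0.6],[0.95,-0.2,0,0,0,0.05,0.6]],
])

```text
t: 35.5
tcp_pos: [527.5, 73.0, 160.6]
tool_rot: [3.121, -0.003, 1.554]
contact_force: [-0.3, -0.2, 0.1]
finger_gap: 51.6
```

Call:
step_arm([
  [[0.95,-0.25,0,0.02,0,0.05,0.6],[0.95,-0.25,0,0.02,0,0.05,0.6],[0.95,-0.25,0,0.02,0,0.05,0.6],[0.95,-0.25,0,0.02,0,0.05,0.6],[0.95,-0.25,0,0,0,0.05,0.6],[0.95,-0.25,0,0,0,0.05,0.6],[0.95,-0.25,0,0,0,0.05,0.6],[0.95,-0.25,0,0,0,0.05,0.6]],
])

```text
t: 36.3
tcp_pos: [483.0, 244.3, 166.7]
tool_rot: [3.128, -0.004, 1.514]
contact_force: [0.4, -0.1, 0.3]
finger_gap: 51.3
```

```bash
python3 pl.py 455 390 130 84 .95 .6
```

```text
t36.3 at [483.  244.3 166.7] rpy [ 3.128 -0.004  1.514] F [ 0.4 -0.1  0.3] gap 51.3 dist 152.8 ang 2.9 rows 8
[[0.9,-0.23,0.23,0.01,0.0,0.05,0.6],[0.9,-0.23,0.23,0.01,0.0,0.05,0.6],[0.9,-0.24,0.23,0.01,0.0,0.05,0.6],[0.89,-0.24,0.23,0.01,0.0,0.05,0.6],[0.89,-0.25,0.23,0.01,0.0,0.05,0.6],[0.89,-0.25,0.23,0.01,0.0,0.05,0.6],[0.89,-0.26,0.23,0.01,0.0,0.05,0.6],[0.89,-0.26,0.23,0.01,0.0,0.05,0.6]]
```

Call:
step_arm([
  [[0.9,-0.2,0.2,0,0,0.05,0.6],[0.9,-0.2,0.2,0,0,0.05,0.6],[0.9,-0.2,0.2,0,0,0.05,0.6],[0.9,-0.2,0.2,0,0,0.05,0.6],[0.9,-0.2,0.2,0,0,0.05,0.6],[0.9,-0.2,0.2,0,0,0.05,0.6],[0.4,-0.1,0.1,0,0,0,0.6],[0,0,0,0,0,0,0.6]],
])

```text
t: 37.1
tcp_pos: [452.4, 379.2, 146.5]
tool_rot: [3.128, -0.009, 1.491]
contact_force: [0.5, 0.1, 0.4]
finger_gap: 51.2
```

```bash
python3 look.py w21 8;python3 pl.py 455.6 399.8 60 84 .8 .6
```

```text
37.15 [452.6 378.7 146.6] [ 3.127 -0.009  1.491] 51.2
px [342. 194.] world [455.  399.9  28. ] rect c [455.7 399.8] size [25.6 50. ] yaw -5.9
t37.1 at [452.6 378.7 146.6] rpy [ 3.127 -0.009  1.491] F [ 0.4  0.3 -0. ] gap 51.2 dist 89.2 ang 1.7 rows 6
[[0.17,0.0,0.72,0.02,-0.01,0.03,0.6],[0.17,0.0,0.72,0.02,-0.01,0.03,0.6],[0.17,0.0,0.72,0.02,-0.01,0.03,0.6],[0.17,0.0,0.72,0.02,-0.01,0.03,0.6],[0.18,0.0,0.72,0.02,-0.01,0.03,0.6],[0.18,0.01,0.72,0.02,-0.01,0.03,0.6]]
```

View pics/w21.png

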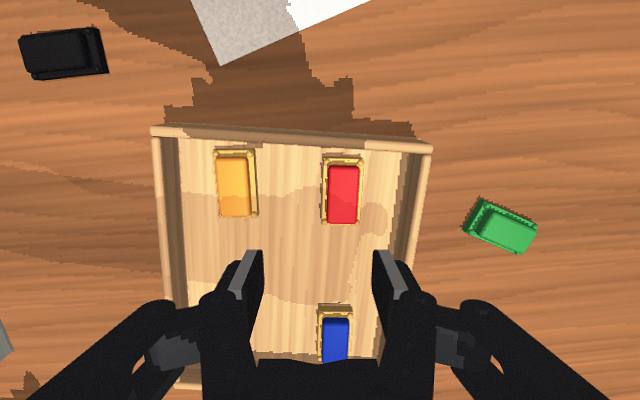

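Call:
step_arm([
  [[0.15,0,0.7,0.02,0,0.03,0.6],[0.15,0,0.7,0.02,0,0.03,0.6],[0.15,0,0.7,0.02,0,0.03,0.6],[0.15,0,0.7,0.02,0,0.03,0.6],[0.15,0,0.7,0,0,0,0.6],[0.1,0,0.4,0,0,0,0.6],[0,0,0,0,0,0,0.6]],
])

```text
t: 37.85
tcp_pos: [456.2, 393.1, 60.1]
tool_rot: [3.139, -0.005, 1.47]
contact_force: [0.3, -0.4, 0.8]
finger_gap: 51.2
```

```bash
python3 look.py w22 8;python3 pl.py 455.6 399.8 11 84 .4 .6
```

```text
37.9 [456.3 393.1  60.6] [ 3.139 -0.005  1.47 ] 51.0
px [331. 231.] world [454.4 400.2  28. ] rect c [455.4 400.3] size [25.1 50.6] yaw -6.2
t37.9 at [456.3 393.1  60.6] rpy [ 3.139 -0.005  1.47 ] F [ 0.7 -0.7  0.3] gap 51.0 dist 50.1 ang 0.4 rows 7
[[0.05,-0.01,0.35,0.0,-0.01,0.01,0.6],[0.05,-0.01,0.35,0.0,-0.01,0.01,0.6],[0.05,-0.01,0.35,0.0,-0.01,0.01,0.6],[0.05,-0.01,0.35,0.0,-0.01,0.01,0.6],[0.05,-0.01,0.35,0.0,-0.01,0.01,0.6],[0.05,-0.01,0.35,0.0,-0.01,0.01,0.6],[0.05,-0.01,0.35,0.0,-0.01,0.01,0.6]]
```

Call:
step_arm([
  [[0.05,0,0.35,0,0,0,0.6],[0.05,0,0.35,0,0,0,0.6],[0.05,0,0.35,0,0,0,0.6],[0.05,0,0.35,0,0,0,0.6],[0.05,0,0.35,0,0,0,0.6],[0.05,0,0.25,0,0,0,0.6],[0,0,0.1,0,0,0,0.6]],
])

```text
t: 38.6
tcp_pos: [458.1, 400.6, 16.8]
tool_rot: [3.137, -0.007, 1.47]
contact_force: [0.3, -0.3, 0.2]
finger_gap: 51.5
```

```bash
python3 pl.py 455.3 400 11 84 .4 .6
```

```text
t38.6 at [458.1 400.6  16.8] rpy [ 3.137 -0.007  1.47 ] F [ 0.3 -0.3  0.2] gap 51.5 dist 6.5 ang 0.6 rows 1
[[-0.05,-0.14,0.29,0.04,-0.06,0.03,0.6]]
```

Call:
step_arm([
  [[0,-0.1,0.15,0,0,0,0.6],[0,0,0.12,0,0,0,0.6],[0,0,0,0,0,0,0.6]],
])

```text
t: 38.9
tcp_pos: [455.7, 400.9, 10.7]
tool_rot: [3.137, -0.007, 1.47]
contact_force: [0.2, -0.3, -0.2]
finger_gap: 51.2
```

Call:
step_arm([
  [[0,0,0,0,0,0,0.1],[0,0,0,0,0,0,0.1],[0,0,0,0,0,0,0.1],[0,0,0,0,0,0,0.1]],
])

```text
t: 39.3
tcp_pos: [456.1, 401.2, 11.5]
tool_rot: [3.136, -0.008, 1.47]
contact_force: [-1.1, -0.4, -0.3]
finger_gap: 32.7
```

Call:
step_arm([
  [[0,0,-0.3,0,0,0,0.1],[0,0,-0.7,0,0,0,0.1],[0,0,-0.9,0,0,0,0.1],[0,0,-0.9,0,0,0,0.1],[0,0,-0.9,0,0,0,0.1],[0,0,-0.9,0,0,0,0.1],[0,0,-0.9,0,0,0,0.1]],
])

```text
t: 40.0
tcp_pos: [454.8, 400.2, 131.1]
tool_rot: [3.136, -0.008, 1.471]
contact_force: [1.0, -0.7, -0.8]
finger_gap: 32.3
```

```bash
python3 look.py w23 8;python3 pl.py 480 80 175 90.8 .95 .1
```

```text
40.05 [455.6 401.8 134.5] [ 3.133 -0.011  1.471] 32.0
px [317. 274.] world [520.2 393.5  28. ] rect c [524.2 393.2] size [ 49.8 102.2] yaw -5.9
t40.0 at [455.6 401.8 134.5] rpy [ 3.133 -0.011  1.471] F [0.5 1.5 1.9] gap 32.0 dist 325.2 ang 6.6 rows 17
[[-0.93,0.17,-0.13,0.0,-0.01,-0.06,0.1],[-0.93,0.16,-0.13,0.0,-0.01,-0.06,0.1],[-0.94,0.15,-0.13,0.0,-0.01,-0.06,0.1],[-0.94,0.15,-0.13,0.0,-0.01,-0.06,0.1],[-0.94,0.14,-0.13,0.0,-0.01,-0.06,0.1],[-0.94,0.13,-0.13,0.0,-0.01,-0.06,0.1],[-0.94,0.13,-0.13,0.0,-0.01,-0.06,0.1],[-0.94,0.12,-0.12,0.0,-0.01,-0.06,0.1]]
```

View pics/w23.png

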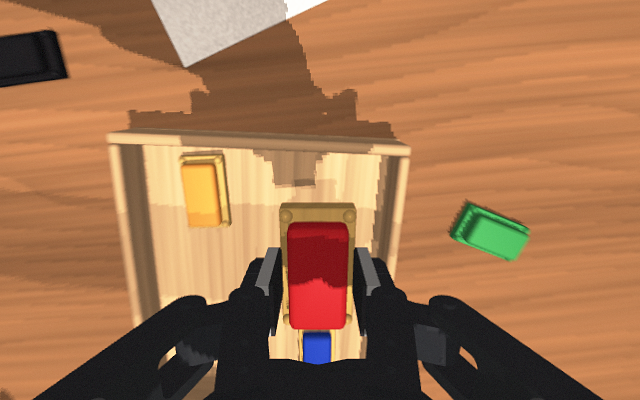

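The third red is held, leaving only the amber and blue in the crate. Carrying it over.

Call:
step_arm([
  [[-0.9,0.15,-0.3,0,0,-0.05,0.1],[-0.95,0.15,-0.3,0,0,-0.05,0.1],[-0.95,0.15,-0.2,0,0,-0.05,0.1],[-0.95,0.15,-0.1,0,0,-0.05,0.1],[-0.95,0.15,0,0,0,-0.05,0.1],[-0.95,0.15,0,0,0,-0.05,0.1],[-0.95,0.15,0,0,0,-0.05,0.1],[-0.95,0.15,0,0,0,-0.05,0.1]],
])

```text
t: 40.85
tcp_pos: [468.0, 249.2, 162.7]
tool_rot: [3.122, -0.017, 1.527]
contact_force: [0.3, 0.2, -0.6]
finger_gap: 32.5
```

Call:
step_arm([
  [[-0.95,0.1,0,0,0,-0.05,0.1],[-0.95,0.1,0,0,0,-0.05,0.1],[-0.95,0.1,0,0,0,-0.05,0.1],[-0.95,0.1,0,0,0,-0.05,0.1],[-0.95,0.1,0,0,0,-0.05,0.1],[-0.95,0.1,0,0,0,-0.05,0.1],[-0.95,0.1,0,0,0,-0.05,0.1],[-0.95,0.1,0,0,0,0,0.1]],
])

```text
t: 41.65
tcp_pos: [481.5, 91.3, 168.7]
tool_rot: [3.111, -0.013, 1.573]
contact_force: [-0.1, -0.8, -0.2]
finger_gap: 32.2
```

```bash
python3 pl.py 484 -75 140 90.8 .95 .1
```

```text
t41.6 at [481.5  91.3 168.7] rpy [ 3.111 -0.013  1.573] F [-0.1 -0.8 -0.2] gap 32.2 dist 168.8 ang 2.0 rows 9
[[-0.93,0.01,0.15,0.03,-0.01,-0.01,0.1],[-0.93,0.01,0.15,0.03,-0.01,-0.01,0.1],[-0.93,0.01,0.15,0.03,-0.01,-0.01,0.1],[-0.93,0.0,0.15,0.03,-0.01,-0.01,0.1],[-0.93,0.0,0.15,0.03,-0.01,-0.01,0.1],[-0.92,0.0,0.15,0.03,-0.01,-0.01,0.1],[-0.92,0.0,0.16,0.03,-0.01,-0.01,0.1],[-0.92,0.0,0.16,0.03,-0.01,-0.01,0.1]]
```

Call:
step_arm([
  [[-0.9,0,0.1,0.03,0,0,0.1],[-0.9,0,0.1,0.03,0,0,0.1],[-0.9,0,0.1,0.03,0,0,0.1],[-0.9,0,0.1,0.03,0,0,0.1],[-0.9,0,0.1,0.03,0,0,0.1],[-0.9,0,0.1,0.03,0,0,0.1],[-0.8,0,0.1,0.02,0,0,0.1],[-0.2,0,0,0,0,0,0.1]],
])

```text
t: 42.45
tcp_pos: [483.1, -43.8, 160.3]
tool_rot: [3.128, -0.006, 1.572]
contact_force: [-0.4, -0.3, -0.8]
finger_gap: 32.5
```

```bash
python3 look.py w24 4; python3 pl.py 484 -80 60 90.8 .8 .1
python3 - <<'E'
from station import vision
from h import *
img=vision.grab_frame('scene');crop(img,190,120,460,310,2.9,'pics/s24.png')
E
```

```text
42.5 [483.2 -43.5 160.5] [ 3.128 -0.006  1.572] 32.8
px [317. 275.] world [569.2 -43.9  24. ] rect c [573.7 -43.9] size [ 56.8 117. ] yaw -0.2
px [359. 224.] world [517.7  -5.8  24. ] rect c [518.5  -6.1] size [43.1  8. ] yaw 3.3
t42.5 at [483.2 -43.5 160.5] rpy [ 3.128 -0.006  1.572] F [ 0.5 -0.8 -0.1] gap 32.8 dist 106.9 ang 1.1 rows 7
[[-0.26,0.0,0.72,0.02,-0.01,-0.02,0.1],[-0.26,0.0,0.72,0.02,-0.01,-0.02,0.1],[-0.26,0.0,0.72,0.02,-0.01,-0.02,0.1],[-0.26,0.0,0.72,0.02,-0.01,-0.02,0.1],[-0.26,0.0,0.72,0.02,-0.01,-0.02,0.1],[-0.26,0.0,0.72,0.02,-0.01,-0.02,0.1],[-0.26,0.0,0.72,0.02,-0.01,-0.02,0.1]]
```

View pics/s24.png

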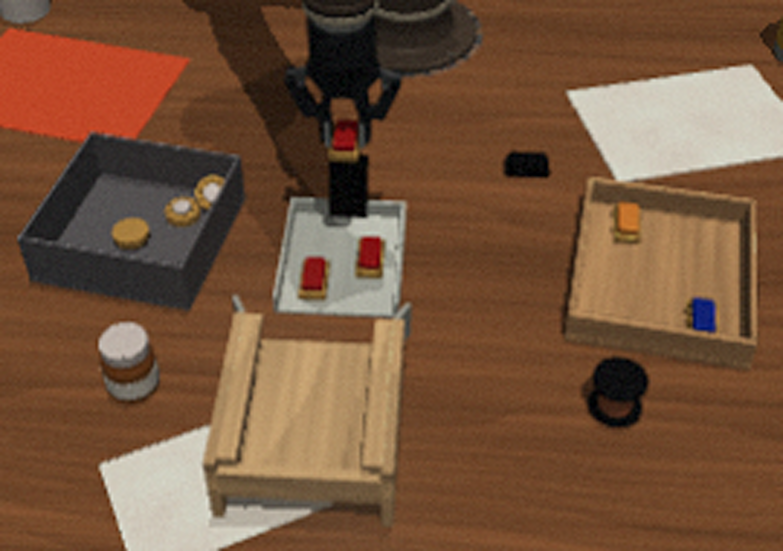

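View pics/w24.png

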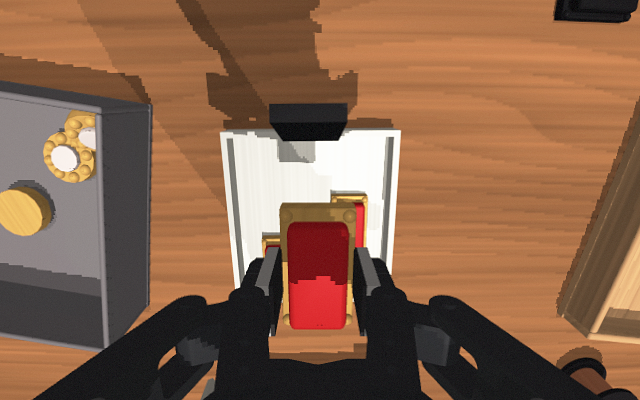

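Run:
```python
from h import *
import pickle
p=pickle.load(open('w24.pkl','rb'))
a,b=onz(p,(220,131),26),onz(p,(400,130),26);print(a,b,np.linalg.norm(a-b),(a+b)/2+[90,0,0])
M=R.from_euler('z',.012)
print(proj(p,M.apply([(-60,-32,4),(0,32,26),(41,-32,26)])+[523,-48,0]))
```

```text
[ 433.86745976 -124.65132085   26.        ] [433.05362487  24.55423     26.        ] 149.20777034709118 [523.46054232 -50.04854542  26.        ]
[[277.16722897 161.32639554]
 [348.07361872 230.29291082]
 [279.77876746 271.2210159 ]]
```

The tray hasn't moved: (523.5,-49), back edge 149 mm as it should be. Lowering the third.

Call:
step_arm([
  [[-0.3,0,0.7,0,0,0,0.1],[-0.3,0,0.7,0,0,0,0.1],[-0.3,0,0.7,0,0,0,0.1],[-0.3,0,0.7,0,0,0,0.1],[-0.3,0,0.7,0,0,0,0.1],[-0.25,0,0.7,0,0,0,0.1],[-0.1,0,0.4,0,0,0,0.1],[0,0,0,0,0,0,0.1]],
])

```text
t: 43.35
tcp_pos: [483.8, -78.5, 59.1]
tool_rot: [3.129, -0.008, 1.577]
contact_force: [-0.0, 0.0, -1.1]
finger_gap: 32.0
```

```bash
python3 pl.py 484 -80 25 90.8 .5 .1
```

```text
t43.4 at [483.8 -78.5  59.1] rpy [ 3.129 -0.008  1.577] F [-0.   0.  -1.1] gap 32.0 dist 34.2 ang 0.9 rows 4
[[-0.02,0.0,0.43,0.03,-0.02,-0.02,0.1],[-0.02,0.0,0.43,0.03,-0.02,-0.02,0.1],[-0.02,0.0,0.43,0.03,-0.02,-0.02,0.1],[-0.02,0.0,0.43,0.03,-0.02,-0.02,0.1]]
```

Call:
step_arm([
  [[-0.05,0,0.4,0.03,-0.02,0,0.1],[-0.05,0,0.4,0.03,-0.02,0,0.1],[-0.05,0,0.4,0.03,-0.02,0,0.1],[0,0,0.4,0,0,0,0.1],[0,0,0.3,0,0,0,0.1],[0,0,0.1,0,0,0,0.1],[0,0,0,0,0,0,0.1]],
])

```text
t: 44.05
tcp_pos: [485.2, -80.7, 16.5]
tool_rot: [3.139, -0.0, 1.578]
contact_force: [-0.2, 0.3, -0.3]
finger_gap: 32.7
```

```bash
python3 pl.py 484 -80 11 90.8 .5 .1
```

```text
t44.0 at [485.2 -80.7  16.5] rpy [ 3.139 -0.     1.578] F [-0.2  0.3 -0.3] gap 32.7 dist 5.7 ang 0.4 rows 1
[[0.04,-0.06,0.27,0.02,0.0,-0.05,0.1]]
```

Call:
step_arm([
  [[0,0,0.13,0,0,0,0.1],[0,0,0.08,0,0,0,0.1],[0,0,0,0,0,0,0.1]],
])

```text
t: 44.35
tcp_pos: [485.6, -80.7, 12.4]
tool_rot: [3.138, -0.0, 1.578]
contact_force: [0.2, 0.1, -1.1]
finger_gap: 32.4
```

Call:
step_arm([
  [[0,0,0,0,0,0,0.5],[0,0,0,0,0,0,0.5],[0,0,0,0,0,0,0.5],[0,0,-0.3,0,0,0,0.5],[0,0,-0.7,0,0,0,0.5],[0,0,-0.9,0,0,0,0.5],[0,0,-0.9,0,0,0,0.5],[0,0,-0.9,0,0,0,0.5]],
])

```text
t: 45.15
tcp_pos: [484.4, -80.0, 91.0]
tool_rot: [3.14, -0.001, 1.58]
contact_force: [0.2, -0.1, 0.3]
finger_gap: 42.6
```

```bash
python3 look.py w25 4
python3 - <<'E'
from h import *
plan([390,-50,190],handleR(0),f=.95)
E
```

```text
45.2 [486.  -79.7  93.7] [ 3.137 -0.     1.58 ] 42.7
px [317. 315.] world [563.2 -80.2  24. ] rect c [564.3 -80.3] size [51.6 25.4] yaw 1.3
px [413. 259.] world [516.7 -13.   24. ] rect c [522.6 -14.6] size [50.3 26.3] yaw 0.7
px [316. 216.] world [485.  -81.8  24. ] rect c [486.1 -81.8] size [49.5 25.6] yaw 0.5
t45.2 at [486.  -79.7  93.7] rpy [ 3.137 -0.     1.58 ] F [0.6 0.3 1.9] gap 42.7 dist 139.2 ang 91.5 rows 14
[[0.11,-0.34,-0.35,-0.12,0.12,0.94,1],[0.08,-0.35,-0.35,-0.12,0.12,0.94,1],[0.04,-0.35,-0.35,-0.12,0.12,0.94,1],[0.01,-0.34,-0.36,-0.12,0.12,0.94,1],[-0.03,-0.34,-0.36,-0.12,0.12,0.94,1],[-0.06,-0.33,-0.37,-0.12,0.12,0.94,1],[-0.09,-0.32,-0.37,-0.12,0.12,0.94,1],[-0.12,-0.3,-0.38,-0.12,0.12,0.94,1]]
```

View pics/w25.png

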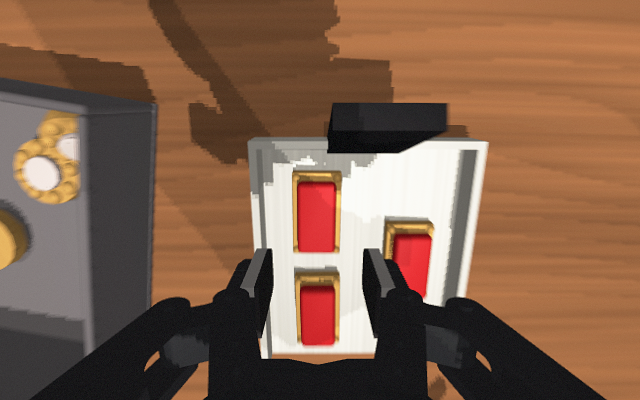

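All three reds are on the tray. Rising, then swinging round to the handle.

Call:
step_arm([
  [[0,0,-0.9,0,0,0,0.5],[0,-0.2,-0.9,0,0,0.3,0.5],[0,-0.3,-0.9,0,0,0.9,0.6],[0,-0.3,-0.9,0,0,0.95,0.6],[0,-0.3,-0.5,0,0,0.95,0.7],[0,-0.3,-0.2,0,0,0.95,0.8],[-0.1,-0.3,-0.1,0,0,0.95,1],[-0.1,-0.3,0,0,0,0.95,1]],
])

```text
t: 46.0
tcp_pos: [445.6, -70.0, 192.5]
tool_rot: [3.132, -0.007, 0.843]
contact_force: [-0.4, -0.3, -0.3]
finger_gap: 85.2
```

Run:
```python
from h import *
plan([385,-48,170],handleR(0.01),f=.95)
```

```text
t46.0 at [445.6 -70.  192.5] rpy [ 3.132 -0.007  0.843] F [-0.4 -0.3 -0.3] gap 85.2 dist 68.3 ang 49.7 rows 8
[[-0.15,-0.38,0.14,-0.11,0.25,0.86,1],[-0.19,-0.36,0.13,-0.11,0.25,0.86,1],[-0.23,-0.34,0.12,-0.11,0.25,0.86,1],[-0.27,-0.31,0.1,-0.11,0.25,0.86,1],[-0.3,-0.29,0.09,-0.11,0.25,0.86,1],[-0.33,-0.25,0.08,-0.11,0.25,0.86,1],[-0.36,-0.22,0.07,-0.11,0.25,0.86,1],[-0.38,-0.18,0.05,-0.11,0.25,0.86,1]]
```

Call:
step_arm([
  [[-0.15,-0.4,0.1,-0.1,0.25,0.85,1],[-0.2,-0.35,0.1,-0.1,0.25,0.85,1],[-0.25,-0.35,0.1,-0.1,0.25,0.85,1],[-0.25,-0.3,0.1,-0.1,0.25,0.85,1],[-0.3,-0.3,0.1,-0.1,0.25,0.85,1],[-0.35,-0.25,0.1,-0.1,0.25,0.85,1],[-0.35,-0.2,0.1,-0.1,0.25,0.85,1],[-0.2,0,0,0,0,0,1]],
])

```text
t: 46.8
tcp_pos: [386.6, -47.2, 175.5]
tool_rot: [3.13, -0.244, 0.102]
contact_force: [0.7, 0.2, 0.1]
finger_gap: 85.4
```

```bash
python3 - <<'E'
from h import *
plan([400,-48,150],handleR(0.01),f=.95)
E
python3 look.py w26 4
```

```text
t46.8 at [386.6 -47.2 175.5] rpy [ 3.13  -0.244  0.102] F [0.7 0.2 0.1] gap 85.4 dist 28.8 ang 5.2 rows 2
[[0.17,0.05,0.7,-0.05,0.07,0.37,1],[0.16,0.03,0.7,-0.05,0.07,0.37,1]]
46.85 [386.6 -47.5 175.6] [ 3.13  -0.243  0.105] 85.2
px [436. 220.] world [561.7 -78.7  24. ] rect c [562.4 -79.2] size [53.4 26.1] yaw 1.2
px [369. 221.] world [483.9 -80.5  24. ] rect c [484.5 -80.6] size [51.  26.3] yaw 0.4
px [413. 158.] world [520.2 -13.5  24. ] rect c [521.  -13.7] size [52.5 25.5] yaw 0.6
```

View pics/w26.png

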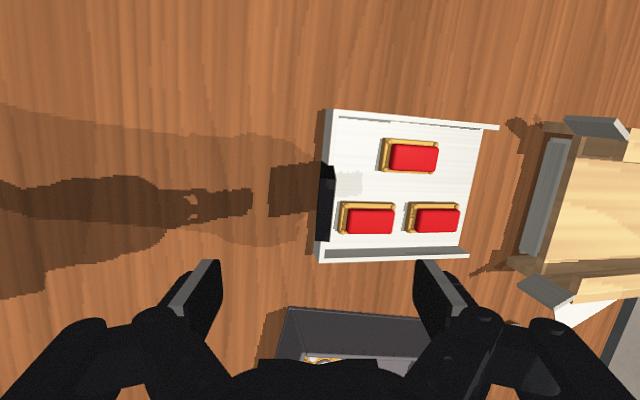

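Run:
```python
from h import *
import pickle
p=pickle.load(open('w26.pkl','rb'))
W=[onz(p,q,26) for q in [(332,109),(499,127),(469,254),(319,262)]]
print(fit2d([(-90,75),(90,75),(90,-75),(-90,-75)],W))
img=cv2.imread('pics/w26.png');crop(img,300,90,640,320,2.3,'pics/w26c.png')
```

```text
(np.float64(0.015503911634758434), array([523.0792275, -48.5419073]), array([0.88450335, 3.24818775, 3.20443504, 0.96310074]))
```

View pics/w26c.png

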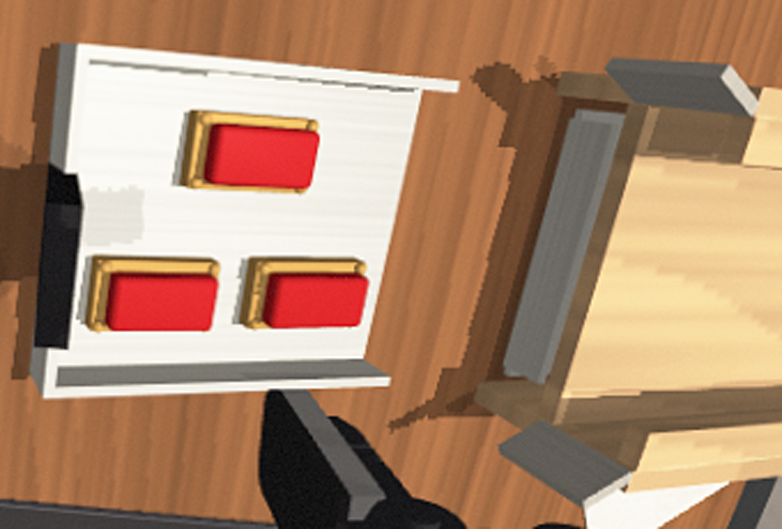

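Run:
```python
from h import *
from station import vision
import pickle
p=pickle.load(open('w26.pkl','rb'))
f=lambda u,v:(300+(u+.5)/2.3-.5,90+(v+.5)/2.3-.5)
a,b=onz(p,f(637,155),50),onz(p,f(560,400),50)
print(a,b,np.linalg.norm(a-b))
t=vision.camera_params('top')
img=cv2.imread('pics/t9.png');crop(img,295,95,375,180,8,'pics/t9r.png')
```

```text
[700.30047772   3.18409088  50.        ] [ 699.91344167 -121.98959126   50.        ] 125.17428049309459
```

View pics/t9r.png

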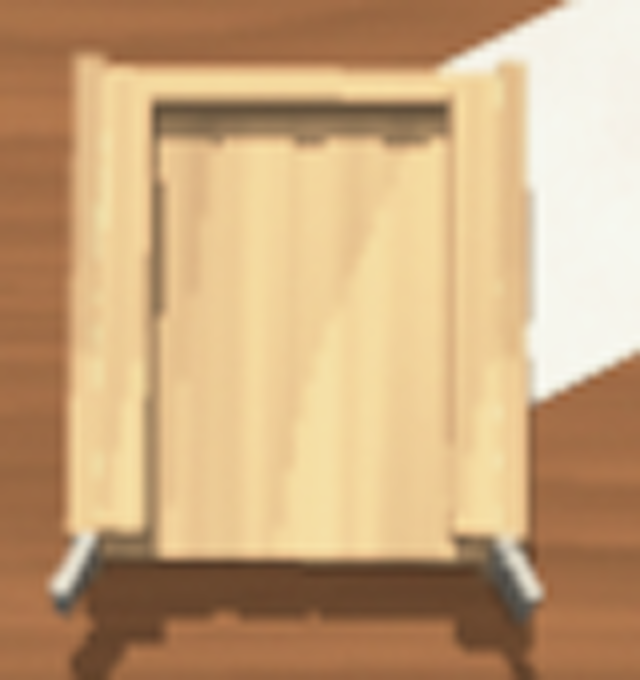

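Run:
```python
from h import *
from station import vision
t=vision.camera_params('top')
f=lambda u,v:(295+(u+.5)/8-.5,95+(v+.5)/8-.5)
for z in (88,94):
  for n,a,b in [('front',(149,535),(456,535)),('back',(155,100),(450,100)),('guide tips',(62,605),(530,605)),('cheek outer front',(68,530),(528,540)),('cheek outer back',(75,55),(524,62))]:
    A,B=onz(t,f(*a),z),onz(t,f(*b),z); print(z,n,A.round(1),B.round(1),'mid',((A+B)/2).round(1),'w',round(np.linalg.norm(A-B),1),'yaw',round(np.degrees(np.arctan2(-(A-B)[0],(A-B)[1])),2))
```

```text
88 front [699.7   7.2  88. ] [ 702.4 -117.9   88. ] mid [701.1 -55.4  88. ] w 125.1 yaw 1.24
88 back [882.3   9.1  88. ] [ 884.8 -112.6   88. ] mid [883.6 -51.8  88. ] w 121.7 yaw 1.13
88 guide tips [670.   41.9  88. ] [ 674.2 -148.3   88. ] mid [672.1 -53.2  88. ] w 190.2 yaw 1.25
88 cheek outer front [701.1  40.3  88. ] [ 701.  -147.2   88. ] mid [701.  -53.5  88. ] w 187.4 yaw -0.03
88 cheek outer back [900.8  42.6  88. ] [ 901.5 -142.9   88. ] mid [901.1 -50.1  88. ] w 185.5 yaw 0.2
94 front [698.5   7.1  94. ] [ 701.2 -117.5   94. ] mid [699.9 -55.2  94. ] w 124.6 yaw 1.24
94 back [880.4   9.   94. ] [ 882.8 -112.2   94. ] mid [881.6 -51.6  94. ] w 121.2 yaw 1.13
94 guide tips [668.9  41.6  94. ] [ 673.  -147.8   94. ] mid [671.  -53.1  94. ] w 189.5 yaw 1.25
94 cheek outer front [699.9  40.   94. ] [ 699.8 -146.6   94. ] mid [699.8 -53.3  94. ] w 186.7 yaw -0.03
94 cheek outer back [898.8  42.4  94. ] [ 899.5 -142.4   94. ] mid [899.1 -50.   94. ] w 184.8 yaw 0.2
```

Tray at (523,-48.5), yaw 0.9°. The rack axis has yaw about 1.0°, with home for the tray at about (797.5,-52.7,50). The guide tips are 190–193 mm apart against 194 expected. Approaching the handle.

```bash
cat > hg.py <<'E'
from h import *
import sys
# hg.py up  : goal handle grasp backed off by `up` mm along tool z
up,f,g=[float(v) for v in sys.argv[1:4]]
y=.0155;o=(523,-48.5,0)
Rm=handleR(y);z=Rm.apply([0,0,1])
plan(handleTCP(o,y)-up*z,Rm,f=f,g=g)
E
python3 hg.py 80 .9 1
```

```text
t46.9 at [386.6 -47.5 175.6] rpy [ 3.13  -0.243  0.105] F [-0.3 -0.2 -0.6] gap 85.2 dist 62.6 ang 5.1 rows 4
[[0.08,0.05,0.78,-0.02,0.04,0.18,1.0],[0.08,0.05,0.78,-0.02,0.04,0.18,1.0],[0.08,0.05,0.78,-0.02,0.04,0.18,1.0],[0.07,0.04,0.78,-0.02,0.04,0.18,1.0]]
```

Call:
step_arm([
  [[0.05,0.05,0.75,-0.02,0.05,0.2,1],[0.05,0.05,0.75,-0.02,0.05,0.2,1],[0.05,0.05,0.75,-0.02,0.05,0.2,1],[0.05,0,0.6,0,0,0.1,1],[0,0,0,0,0,0,1]],
])

```text
t: 47.35
tcp_pos: [410.3, -51.2, 122.6]
tool_rot: [3.137, -0.265, 0.031]
contact_force: [-1.0, -0.2, 0.7]
finger_gap: 85.5
```

```bash
python3 hg.py 40 .5 1; python3 look.py w27 4
```

```text
t47.4 at [410.3 -51.2 122.6] rpy [ 3.137 -0.265  0.031] F [-1.  -0.2  0.7] gap 85.5 dist 45.1 ang 0.9 rows 5
[[-0.04,-0.01,0.45,0.0,0.0,0.03,1.0],[-0.04,-0.01,0.45,0.0,0.0,0.03,1.0],[-0.04,-0.01,0.45,0.0,0.0,0.03,1.0],[-0.04,-0.01,0.45,0.0,0.0,0.03,1.0],[-0.03,-0.01,0.45,0.0,0.0,0.03,1.0]]
47.4 [410.4 -51.1 123.2] [ 3.137 -0.265  0.032] 85.4
px [369. 232.] world [484.1 -79.8  24. ] rect c [485.  -80.1] size [51.3 27.1] yaw 0.2
px [448. 224.] world [561.8 -78.2  24. ] rect c [562.7 -78.6] size [54.1 27.4] yaw 0.8
px [416. 152.] world [520.4 -13.1  24. ] rect c [521.4 -13.5] size [52.9 25.5] yaw 0.5
```

View pics/w27.png

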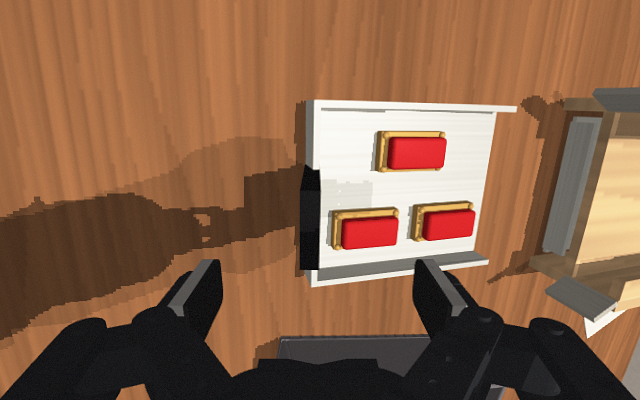

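Call:
step_arm([
  [[-0.05,0,0.45,0,0,0.03,1],[-0.05,0,0.45,0,0,0.03,1],[-0.05,0,0.45,0,0,0.03,1],[-0.05,0,0.4,0,0,0.03,1],[0,0,0,0,0,0,1]],
])

```text
t: 47.9
tcp_pos: [419.6, -51.9, 91.5]
tool_rot: [3.135, -0.269, 0.027]
contact_force: [0.2, 0.9, 0.2]
finger_gap: 85.0
```

```bash
python3 hg.py 3 .5 1
```

```text
t47.9 at [419.6 -51.9  91.5] rpy [ 3.135 -0.269  0.027] F [0.2 0.9 0.2] gap 85.0 dist 49.7 ang 0.8 rows 5
[[-0.05,-0.02,0.49,0.01,-0.01,0.02,1.0],[-0.05,-0.02,0.49,0.01,-0.01,0.02,1.0],[-0.05,-0.02,0.49,0.01,-0.01,0.02,1.0],[-0.05,-0.02,0.5,0.01,-0.01,0.02,1.0],[-0.04,-0.02,0.5,0.01,-0.01,0.02,1.0]]
```

Call:
step_arm([
  [[-0.1,-0.05,0.45,0,-0.03,0.02,1],[-0.1,-0.05,0.45,0,-0.03,0.02,1],[-0.1,-0.05,0.4,0,-0.03,0.02,1],[0,0,0,0,0,0,1]],
])

```text
t: 48.3
tcp_pos: [423.5, -50.3, 68.1]
tool_rot: [3.133, -0.263, 0.024]
contact_force: [-0.7, -0.7, -0.1]
finger_gap: 85.5
```

```bash
python3 hg.py 3 .4 1
```

```text
t48.3 at [423.5 -50.3  68.1] rpy [ 3.133 -0.263  0.024] F [-0.7 -0.7 -0.1] gap 85.5 dist 26.0 ang 0.6 rows 4
[[-0.03,-0.01,0.32,0.01,0.0,0.02,1.0],[-0.03,-0.01,0.32,0.01,0.0,0.02,1.0],[-0.03,0.0,0.32,0.01,0.0,0.02,1.0],[-0.03,0.0,0.32,0.01,0.0,0.02,1.0]]
```

Call:
step_arm([
  [[-0.05,0,0.35,0,0,0.02,1],[-0.1,0,0.35,0,0,0.02,1],[-0.1,0,0.3,0,0,0.02,1],[0,0,0,0,0,0,1]],
])

```text
t: 48.7
tcp_pos: [426.8, -51.7, 51.1]
tool_rot: [3.131, -0.268, 0.02]
contact_force: [-0.3, 0.1, 0.4]
finger_gap: 84.8
```

```bash
python3 hg.py 3 .4 1
```

```text
t48.7 at [426.8 -51.7  51.1] rpy [ 3.131 -0.268  0.02 ] F [-0.3  0.1  0.4] gap 84.8 dist 8.8 ang 0.7 rows 2
[[-0.02,-0.05,0.21,0.04,-0.03,0.02,1.0],[-0.02,-0.04,0.21,0.04,-0.03,0.02,1.0]]
```

Call:
step_arm([
  [[-0.1,-0.05,0.2,0.04,-0.05,0.02,1],[-0.05,-0.05,0.1,0.04,-0.05,0,1],[0,0,0,0,0,0,0.5],[0,0,0,0,0,0,0.35],[0,0,0,0,0,0,0.25]],
], newtons=100)

```text
t: 49.2
tcp_pos: [426.9, -50.3, 46.2]
tool_rot: [3.141, -0.259, 0.017]
contact_force: [-0.9, 0.1, 0.1]
finger_gap: 43.8
```

```bash
python3 hg.py 3 .4 0.3; python3 look.py w28 4
```

```text
t49.2 at [426.9 -50.3  46.2] rpy [ 3.141 -0.259  0.017] F [-0.9  0.1  0.1] gap 43.8 dist 3.9 ang 0.2 rows 1
[[0.01,-0.02,0.19,0.0,0.03,0.02,0.3]]
49.25 [426.9 -50.3  46.3] [ 3.141 -0.259  0.018] 36.0
px [362. 284.] world [462.5 -79.7  24. ] rect c [462.1 -79.9] size [ 8.6 29.5] yaw -81.1
px [418. 272.] world [499.9 -76.6  24. ] rect c [501.  -75.7] size [21.1 38.8] yaw -56.2
px [497. 263.] world [560.7 -77.4  24. ] rect c [562.1 -77.7] size [57.1 29.5] yaw 0.8
px [459. 171.] world [519.4 -13.   24. ] rect c [520.7 -13.2] size [54.1 26.4] yaw 0.4
```

View pics/w28.png

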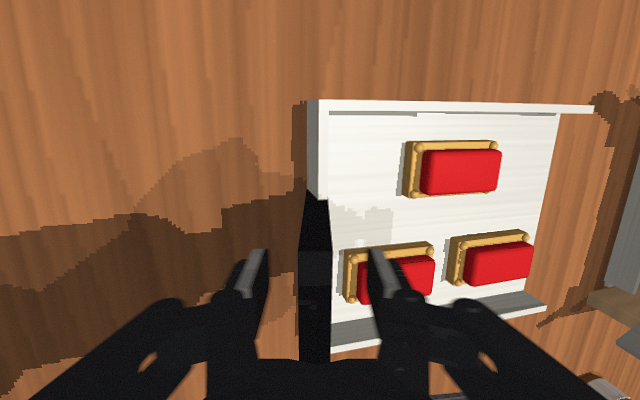

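The handle is centred between the closing pads and the orientation matches its lean. Closing firmly.

Call:
step_arm([
  [[0,0,0,0,0,0,0.2],[0,0,0,0,0,0,0.1],[0,0,0,0,0,0,0],[0,0,0,0,0,0,0],[0,0,0,0,0,0,0]],
], newtons=100)

```text
t: 49.75
tcp_pos: [426.8, -50.5, 46.4]
tool_rot: [3.141, -0.259, 0.016]
contact_force: [0.1, -0.0, 0.1]
finger_gap: 10.9
```

```bash
python3 hg.py 3 .4 0.0
python3 - <<'E'
from h import *
plan([430,-51,110],handleR(.0155),f=.4)
E
```

```text
t49.8 at [426.8 -50.5  46.4] rpy [ 3.141 -0.259  0.016] F [ 0.1 -0.   0.1] gap 10.9 dist 4.1 ang 0.2 rows 1
[[0.02,-0.03,0.2,0.01,0.03,0.01,0.0]]
t49.8 at [426.8 -50.5  46.4] rpy [ 3.141 -0.259  0.016] F [ 0.1 -0.   0.1] gap 10.9 dist 63.7 ang 0.2 rows 8
[[0.12,0.0,-0.38,0.0,0.0,0.0,1],[0.12,0.0,-0.38,0.0,0.0,0.0,1],[0.12,0.0,-0.38,0.0,0.0,0.0,1],[0.12,0.0,-0.38,0.0,0.0,0.0,1],[0.12,0.0,-0.38,0.0,0.0,0.0,1],[0.12,0.0,-0.38,0.0,0.0,0.0,1],[0.12,0.0,-0.38,0.0,0.0,0.0,1],[0.12,0.0,-0.38,0.0,0.0,0.0,1]]
```

Clean grip: 10.9 mm gap and no force. So tray level is pitch -0.259, and TCP z minus 46.4 gives the tray's height. Lifting gently.

Call:
step_arm([
  [[0.1,0,-0.2,0,0,0,0],[0.1,0,-0.35,0,0,0,0],[0.1,0,-0.4,0,0,0,0],[0.1,0,-0.4,0,0,0,0],[0.1,0,-0.4,0,0,0,0],[0.1,0,-0.4,0,0,0,0],[0.1,0,-0.4,0,0,0,0],[0,0,-0.2,0,0,0,0]],
])

```text
t: 50.55
tcp_pos: [418.6, -49.5, 102.2]
tool_rot: [3.141, -0.241, 0.021]
contact_force: [0.1, -0.5, -4.5]
finger_gap: 10.8
```

```bash
cat > go.py <<'E'
from h import *
import sys
# tray origin x y z yaw(deg) from held grip; pitch level -0.259
x,y,z,yaw,f=[float(v) for v in sys.argv[1:6]]
yw=np.radians(yaw)
# tcp in tray at grip
G=R.from_euler('z',-.0155).apply(np.array([426.8,-50.5,46.4])-[523,-48.5,0])
goal=np.array([x,y,z])+R.from_euler('z',yw).apply(G)
from station import monitor
s=monitor.sense()
Tr=Rt(s['tool_rot'])*Rt([np.pi,-.259,0]).inv()
print('tray now',(s['tcp_pos']-Tr.apply(G)).round(1),'rpy deg',np.degrees(Tr.as_euler('xyz')).round(2),'G',G.round(1))
plan(goal,Rt([np.pi,-.259,yw]),f=f,g=0)
E
python3 go.py 560 -54 56 1 .5;python3 look.py w29 4
```

```text
tray now [513.9 -47.   54.1] rpy deg [-0.05  1.02  1.19] G [-96.2  -0.5  46.4]
t50.5 at [418.6 -49.5 102.2] rpy [ 3.141 -0.241  0.021] F [ 0.1 -0.5 -4.5] gap 10.8 dist 45.7 ang 1.0 rows 5
[[0.44,0.08,0.11,0.0,0.03,0.01,0],[0.44,0.08,0.11,0.0,0.03,0.01,0],[0.44,0.08,0.11,0.0,0.03,0.01,0],[0.44,0.08,0.11,0.0,0.03,0.01,0],[0.44,0.08,0.11,0.0,0.03,0.01,0]]
50.6 [418.4 -49.6 102.3] [ 3.14  -0.241  0.021] 10.5
px [399. 276.] world [ 510. -110.   24.] rect c [ 509.  -111.9] size [66.9 39.6] yaw 0.7
px [497. 261.] world [ 606.9 -107.    24. ] rect c [ 608.7 -107.4] size [73.8 38.9] yaw 2.3
px [459. 170.] world [552.4 -22.6  24. ] rect c [554.1 -23.1] size [70.8 34.9] yaw 1.4
```

View pics/w29.png

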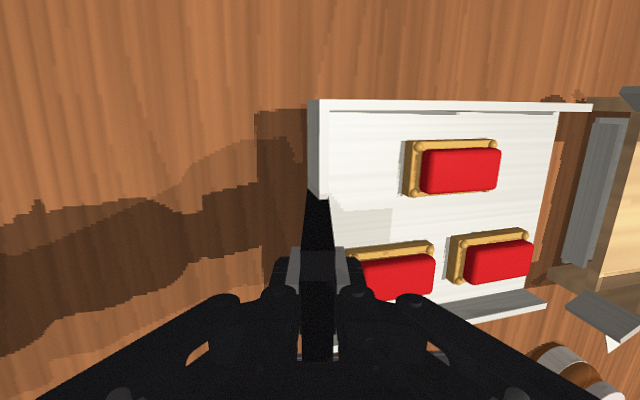

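The tray is held level with the stones in place. Advancing to just before the mouth.

Call:
step_arm([
  [[0.45,0.1,0.1,0,0.05,0,0],[0.45,0.1,0.1,0,0.05,0,0],[0.45,0.1,0.1,0,0.05,0,0],[0.45,0.1,0.1,0,0.05,0,0],[0.3,0.05,0.05,0,0,0,0],[0,0,0,0,0,0,0]],
])

```text
t: 51.2
tcp_pos: [464.8, -58.6, 102.7]
tool_rot: [3.141, -0.265, 0.021]
contact_force: [1.0, -0.8, -4.5]
finger_gap: 11.0
```

```bash
python3 go.py 590 -55.8 56 1 .5
```

```text
tray now [561.3 -56.1  56.9] rpy deg [-0.03 -0.34  1.18] G [-96.2  -0.5  46.4]
t51.2 at [464.8 -58.6 102.7] rpy [ 3.141 -0.265  0.021] F [ 1.  -0.8 -4.5] gap 11.0 dist 29.0 ang 0.4 rows 3
[[0.47,0.0,0.13,0.0,-0.02,0.01,0],[0.47,0.0,0.13,0.0,-0.02,0.01,0],[0.47,0.0,0.13,0.0,-0.02,0.01,0]]
```

Call:
step_arm([
  [[0.4,0,0.1,0,0,0,0],[0.4,0,0.1,0,0,0,0],[0.3,0,0.1,0,0,0,0],[0,0,0,0,0,0,0]],
])

```text
t: 51.6
tcp_pos: [489.5, -57.7, 102.3]
tool_rot: [3.142, -0.264, 0.021]
contact_force: [-0.9, -0.1, -3.7]
finger_gap: 10.7
```

```bash
python3 go.py 620 -55.8 54 1 .5; python3 look.py w30 4;python3 - <<'E'
from h import *
from station import vision
img=vision.grab_frame('top');crop(img,280,80,400,270,4,'pics/t30.png')
img=vision.grab_frame('scene');crop(img,230,150,370,310,4,'pics/s30.png')
E
```

```text
tray now [585.9 -55.2  56.4] rpy deg [-0.   -0.3   1.21] G [-96.2  -0.5  46.4]
t51.6 at [489.5 -57.7 102.3] rpy [ 3.142 -0.264  0.021] F [-0.9 -0.1 -3.7] gap 10.7 dist 34.4 ang 0.4 rows 4
[[0.41,0.01,0.14,0.0,-0.01,0.01,0],[0.41,0.01,0.13,0.0,-0.01,0.01,0],[0.41,0.01,0.13,0.0,-0.01,0.01,0],[0.41,0.01,0.13,0.0,-0.01,0.01,0]]
51.65 [488.9 -57.7 102.2] [ 3.141 -0.264  0.021] 10.7
px [399. 276.] world [ 584.  -119.5   24. ] rect c [ 583.1 -121.6] size [68.4 40.3] yaw 0.6
px [497. 261.] world [ 684.2 -117.7   24. ] rect c [ 686.1 -118.2] size [77.1 39.8] yaw 1.6
px [459. 170.] world [627.6 -31.4  24. ] rect c [629.5 -31.8] size [73.1 35.3] yaw 1.1
```

View pics/t30.png

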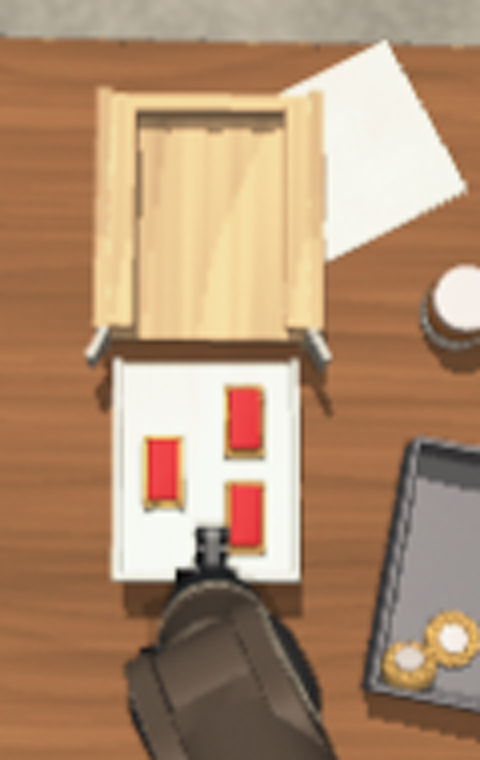

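View pics/w30.png

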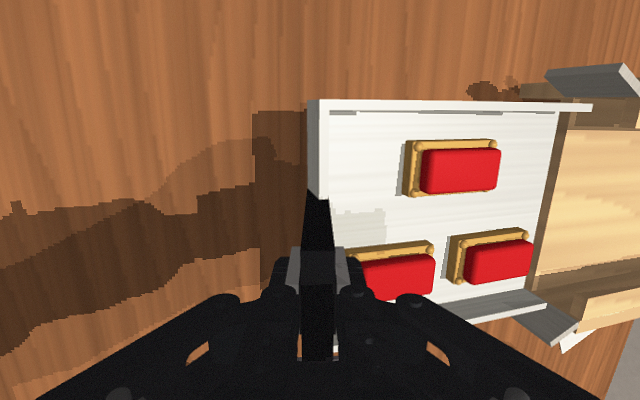

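View pics/s30.png

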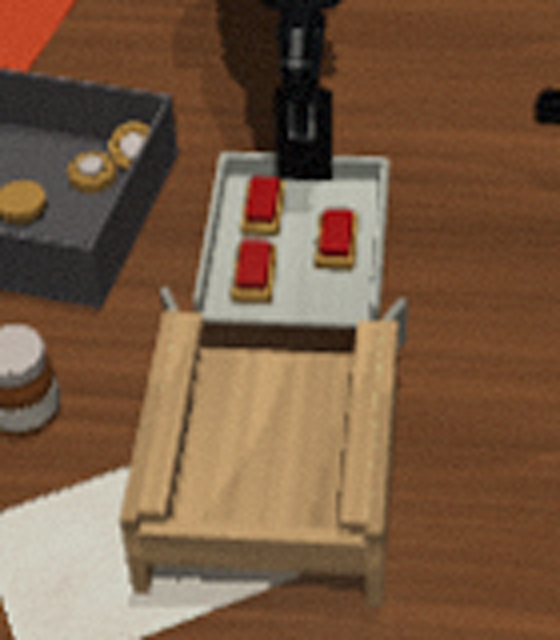

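The tray is aligned with the mouth. In the top view its centre at the lip is about (206,362) against a rack centre of about 209, so it sits 2 mm left. Shifting slightly right, lowering to z≈53, then inserting.

Call:
step_arm([
  [[-0.05,0.1,0.1,0,0.02,0,0],[-0.05,0.05,0.1,0,0.02,0,0],[0,0,0,0,0,0,0]],
])

```text
t: 52.05
tcp_pos: [486.1, -61.5, 97.1]
tool_rot: [3.14, -0.267, 0.021]
contact_force: [-1.2, -0.9, -3.8]
finger_gap: 10.8
```

```bash
python3 go.py 640 -57 53 1 .5
```

```text
tray now [582.6 -59.   51.5] rpy deg [-0.07 -0.46  1.18] G [-96.2  -0.5  46.4]
t52.0 at [486.1 -61.5  97.1] rpy [ 3.14  -0.267  0.021] F [-1.2 -0.9 -3.8] gap 10.8 dist 57.8 ang 0.5 rows 6
[[0.47,-0.01,0.11,0.0,-0.01,0.0,0],[0.47,-0.01,0.11,0.0,-0.01,0.0,0],[0.47,-0.01,0.11,0.0,-0.01,0.0,0],[0.47,-0.01,0.11,0.0,-0.01,0.0,0],[0.47,-0.01,0.11,0.0,-0.01,0.0,0],[0.47,-0.01,0.11,0.0,-0.01,0.0,0]]
```

Call:
step_arm([
  [[0.1,-0.05,0,0,-0.02,0,0],[0.15,0,0,0,-0.02,0,0],[0.15,0,0.02,0,0,0,0],[0,0,0,0,0,0,0]],
])

```text
t: 52.45
tcp_pos: [494.6, -60.4, 99.1]
tool_rot: [3.14, -0.262, 0.021]
contact_force: [0.1, -0.5, -4.4]
finger_gap: 10.8
```

```bash
python3 go.py 640 -57 53 1 .5
```

```text
tray now [590.9 -58.   53. ] rpy deg [-0.08 -0.18  1.17] G [-96.2  -0.5  46.4]
t52.5 at [494.6 -60.4  99.1] rpy [ 3.14  -0.262  0.021] F [ 0.1 -0.5 -4.4] gap 10.8 dist 49.3 ang 0.3 rows 5
[[0.48,0.0,0.12,0.0,-0.01,0.01,0],[0.48,0.0,0.12,0.0,-0.01,0.01,0],[0.48,0.0,0.12,0.0,-0.01,0.01,0],[0.48,0.0,0.12,0.0,-0.01,0.01,0],[0.48,0.0,0.12,0.0,-0.01,0.01,0]]
```

Level, at z=53.0, y on axis. Advancing in short steps.

Call:
step_arm([
  [[0.3,0,0.08,0,0,0,0],[0.3,-0.02,0.08,0,0,0,0],[0.3,0,0.08,0,0,0,0],[0,0,0,0,0,0,0]],
])

```text
t: 52.85
tcp_pos: [515.5, -59.5, 99.3]
tool_rot: [3.14, -0.263, 0.021]
contact_force: [0.5, 0.0, -4.4]
finger_gap: 11.0
```

```bash
python3 go.py 640 -55.5 53 1 .5
```

```text
tray now [611.9 -57.1  53.3] rpy deg [-0.06 -0.23  1.16] G [-96.2  -0.5  46.4]
t52.9 at [515.5 -59.5  99.3] rpy [ 3.14  -0.263  0.021] F [ 0.5  0.  -4.4] gap 11.0 dist 28.4 ang 0.3 rows 3
[[0.46,-0.02,0.12,0.0,-0.01,0.01,0],[0.46,-0.02,0.12,0.0,-0.01,0.01,0],[0.46,-0.02,0.12,0.0,-0.01,0.01,0]]
```

Call:
step_arm([
  [[0.3,-0.02,0.08,0,0,0,0],[0.3,-0.02,0.08,0,0,0,0],[0.3,0,0.08,0,0,0,0],[0,0,0,0,0,0,0]],
])

```text
t: 53.25
tcp_pos: [535.9, -58.1, 99.1]
tool_rot: [3.141, -0.263, 0.021]
contact_force: [0.8, -0.6, -4.2]
finger_gap: 10.7
```

```bash
python3 go.py 660 -55 53 1 .5; python3 look.py w31 53;python3 - <<'E'
from h import *
from station import vision
img=vision.grab_frame('top');crop(img,280,80,400,270,4,'pics/t31.png')
E
```

```text
tray now [632.2 -55.6  53.1] rpy deg [-0.04 -0.21  1.17] G [-96.2  -0.5  46.4]
t53.2 at [535.9 -58.1  99.1] rpy [ 3.141 -0.263  0.021] F [ 0.8 -0.6 -4.2] gap 10.7 dist 27.9 ang 0.3 rows 3
[[0.45,0.0,0.12,0.0,-0.01,0.01,0],[0.45,-0.01,0.12,0.0,-0.01,0.01,0],[0.45,-0.01,0.11,0.0,-0.01,0.01,0]]
53.3 [535.2 -58.1  98.9] [ 3.141 -0.262  0.021] 10.8
px [399. 276.] world [598.4 -87.5  73. ] rect c [597.8 -88.8] size [51.7 29.9] yaw 1.3
px [497. 261.] world [674.  -86.1  73. ] rect c [675.4 -86.4] size [58.  30.2] yaw 1.8
px [459. 170.] world [631.4 -20.7  73. ] rect c [632.8 -21.1] size [55.2 26.9] yaw 1.0
```

View pics/t31.png

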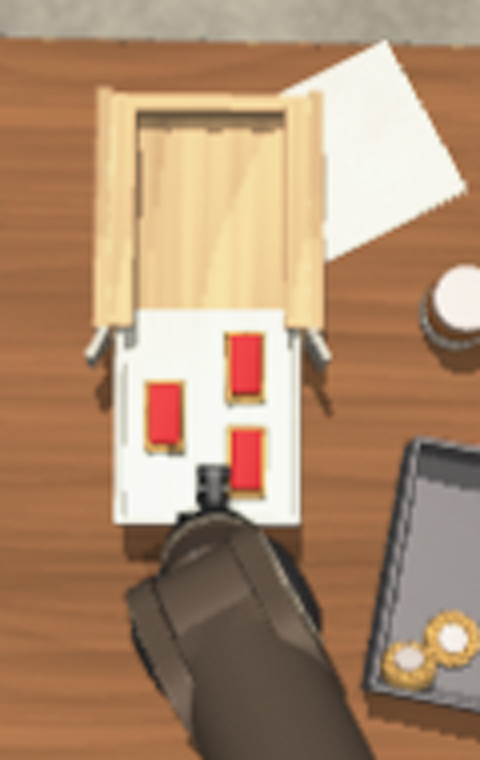

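View pics/w31.png

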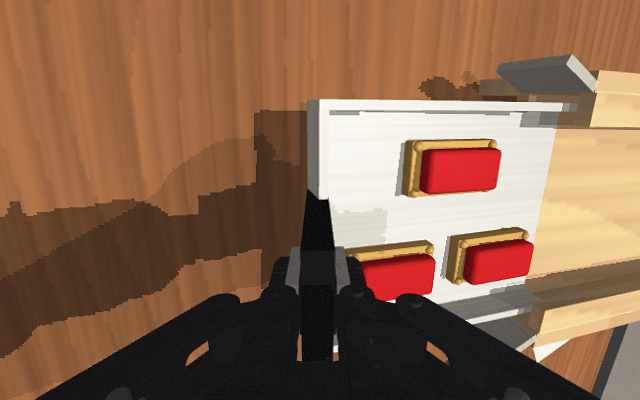

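The lip is in the mouth, under the strips, with no force. Continuing.

Call:
step_arm([
  [[0.3,0,0.08,0,0,0,0],[0.35,0,0.09,0,0,0,0],[0.35,0,0.09,0,0,0,0],[0.35,0,0.09,0,0,0,0],[0,0,0,0,0,0,0]],
])

```text
t: 53.85
tcp_pos: [564.9, -57.9, 99.0]
tool_rot: [3.14, -0.261, 0.02]
contact_force: [0.4, -0.6, -3.9]
finger_gap: 10.7
```

```bash
python3 go.py 700 -54.5 53 1 .5
```

```text
tray now [661.2 -55.6  52.8] rpy deg [-0.08 -0.14  1.14] G [-96.2  -0.5  46.4]
t53.9 at [564.9 -57.9  99. ] rpy [ 3.14  -0.261  0.02 ] F [ 0.4 -0.6 -3.9] gap 10.7 dist 38.9 ang 0.2 rows 4
[[0.47,-0.01,0.12,0.0,-0.01,0.01,0],[0.47,-0.01,0.12,0.0,-0.01,0.01,0],[0.47,-0.01,0.12,0.0,-0.01,0.01,0],[0.47,-0.01,0.12,0.0,-0.01,0.01,0]]
```

Call:
step_arm([
  [[0.35,-0.02,0.09,0,0,0,0],[0.35,-0.02,0.09,0,0,0,0],[0.35,0,0.09,0,0,0,0],[0.35,0,0.09,0,0,0,0],[0,0,0,0,0,0,0]],
])

```text
t: 54.35
tcp_pos: [596.5, -56.3, 99.0]
tool_rot: [3.141, -0.261, 0.02]
contact_force: [0.2, 0.6, -4.4]
finger_gap: 11.0
```

```bash
python3 go.py 730 -54 53 1 .5
```

```text
tray now [692.8 -54.   52.8] rpy deg [-0.06 -0.13  1.13] G [-96.2  -0.5  46.4]
t54.4 at [596.5 -56.3  99. ] rpy [ 3.141 -0.261  0.02 ] F [ 0.2  0.6 -4.4] gap 11.0 dist 37.3 ang 0.2 rows 4
[[0.45,0.01,0.12,0.0,0.0,0.01,0],[0.45,0.01,0.12,0.0,0.0,0.01,0],[0.45,0.01,0.12,0.0,0.0,0.01,0],[0.45,0.01,0.12,0.0,0.0,0.01,0]]
```

Call:
step_arm([
  [[0.35,0,0.09,0,0,0,0],[0.35,0.02,0.09,0,0,0,0],[0.35,0,0.09,0,0,0,0],[0.35,0,0.09,0,0,0,0],[0,0,0,0,0,0,0]],
])

```text
t: 54.85
tcp_pos: [627.8, -56.3, 99.0]
tool_rot: [3.141, -0.261, 0.02]
contact_force: [-0.1, 0.2, -4.4]
finger_gap: 10.7
```

```bash
python3 go.py 760 -53.5 53 1 .5; python3 look.py w32 53;python3 - <<'E'
from h import *
from station import vision
img=vision.grab_frame('top');crop(img,280,80,400,270,4,'pics/t32.png')
img=vision.grab_frame('scene');crop(img,230,150,370,310,4,'pics/s32.png')
E
```

```text
tray now [724.1 -54.   52.8] rpy deg [-0.06 -0.1   1.11] G [-96.2  -0.5  46.4]
t54.9 at [627.8 -56.3  99. ] rpy [ 3.141 -0.261  0.02 ] F [-0.1  0.2 -4.4] gap 10.7 dist 36.0 ang 0.2 rows 4
[[0.44,0.0,0.11,0.0,0.0,0.0,0],[0.44,0.0,0.11,0.0,0.0,0.0,0],[0.44,0.0,0.11,0.0,0.0,0.0,0],[0.44,0.0,0.11,0.0,0.0,0.0,0]]
54.9 [627.2 -56.3  98.8] [ 3.14 -0.26  0.02] 10.9
px [399. 276.] world [690.2 -85.7  73. ] rect c [689.6 -87.1] size [51.6 29.6] yaw 0.8
px [497. 261.] world [765.5 -84.1  73. ] rect c [767.  -84.5] size [57.8 30.1] yaw 1.6
px [459. 170.] world [723. -19.  73.] rect c [724.5 -19.3] size [55.  26.9] yaw 0.8
```

View pics/t32.png

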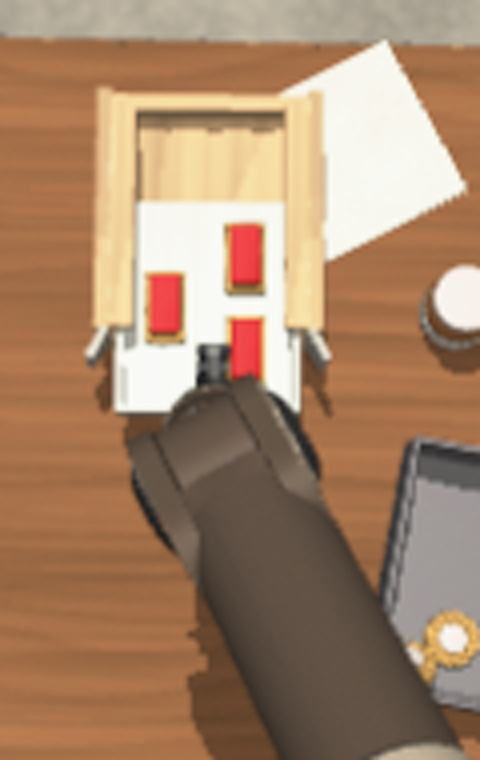

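View pics/s32.png

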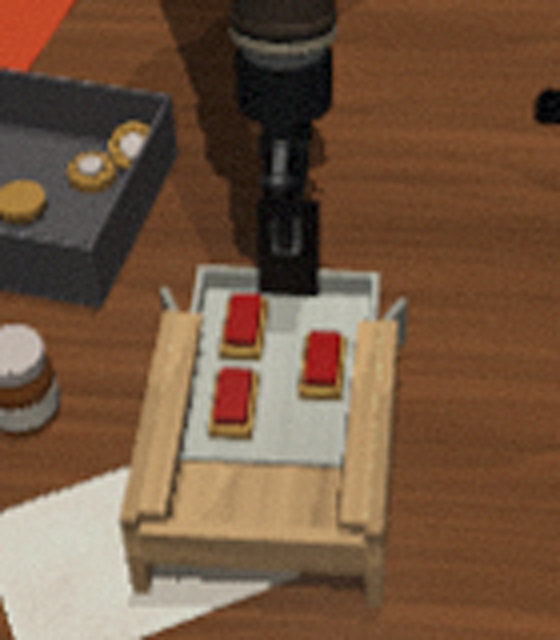

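Sliding in smoothly with no contact force and the stones still. Continuing.

Call:
step_arm([
  [[0.35,0,0.09,0,0,0,0],[0.35,0,0.09,0,0,0,0],[0.35,0,0.09,0,0,0,0],[0.35,0,0.09,0,0,0,0],[0,0,0,0,0,0,0]],
])

```text
t: 55.5
tcp_pos: [657.6, -56.1, 99.0]
tool_rot: [3.14, -0.259, 0.02]
contact_force: [-0.1, 0.2, -3.8]
finger_gap: 10.7
```

Call:
step_arm([
  [[0.3,-0.02,0.08,0,0,0,0],[0.3,0,0.08,0,0,0,0],[0.2,0,0.05,0,0,0,0],[0,0,0,0,0,0,0]],
])

```text
t: 55.9
tcp_pos: [675.5, -55.2, 98.7]
tool_rot: [3.14, -0.259, 0.02]
contact_force: [0.4, 0.1, -4.2]
finger_gap: 11.0
```

```bash
python3 go.py 797 -53 52 1 .5
```

```text
tray now [771.7 -52.9  52.3] rpy deg [-0.09  0.01  1.11] G [-96.2  -0.5  46.4]
t55.9 at [675.5 -55.2  98.7] rpy [ 3.14  -0.259  0.02 ] F [ 0.4  0.1 -4.2] gap 11.0 dist 25.3 ang 0.1 rows 3
[[0.41,0.01,0.11,0.0,0.0,0.01,0],[0.41,0.01,0.11,0.0,0.0,0.01,0],[0.41,0.01,0.11,0.0,0.0,0.01,0]]
```

Call:
step_arm([
  [[0.2,0,0.06,0,0,0,0],[0.2,0,0.06,0,0,0,0],[0.2,0,0.06,0,0,0,0],[0,0,0,0,0,0,0]],
])

```text
t: 56.3
tcp_pos: [688.8, -55.0, 98.1]
tool_rot: [3.14, -0.258, 0.02]
contact_force: [1.9, 0.5, -4.8]
finger_gap: 10.6
```

```bash
python3 go.py 797 -53 52 1 .5
```

```text
tray now [785.  -52.8  51.6] rpy deg [-0.1   0.04  1.1 ] G [-96.2  -0.5  46.4]
t56.3 at [688.8 -55.   98.1] rpy [ 3.14  -0.258  0.02 ] F [ 1.9  0.5 -4.8] gap 10.6 dist 12.0 ang 0.1 rows 2
[[0.29,0.01,0.07,0.0,0.0,0.01,0],[0.29,0.01,0.07,0.0,0.0,0.01,0]]
```

Call:
step_arm([
  [[0.12,0,0.03,0,0,0,0],[0.12,0,0.03,0,0,0,0],[0.05,0,0.02,0,0,0,0]],
])

```text
t: 56.6
tcp_pos: [695.0, -55.0, 97.9]
tool_rot: [3.14, -0.258, 0.02]
contact_force: [-0.3, 0.7, -4.4]
finger_gap: 10.9
```

```bash
python3 go.py 797 -53 52 1 .5
python3 - <<'E'
from h import *
from station import vision
img=vision.grab_frame('top');crop(img,295,90,375,200,7,'pics/t33.png')
E
```

```text
tray now [791.2 -52.7  51.4] rpy deg [-0.1   0.06  1.1 ] G [-96.2  -0.5  46.4]
t56.6 at [695.  -55.   97.9] rpy [ 3.14  -0.258  0.02 ] F [-0.3  0.7 -4.4] gap 10.9 dist 5.8 ang 0.2 rows 1
[[0.29,0.02,0.05,0.01,0.01,0.02,0]]
```

View pics/t33.png

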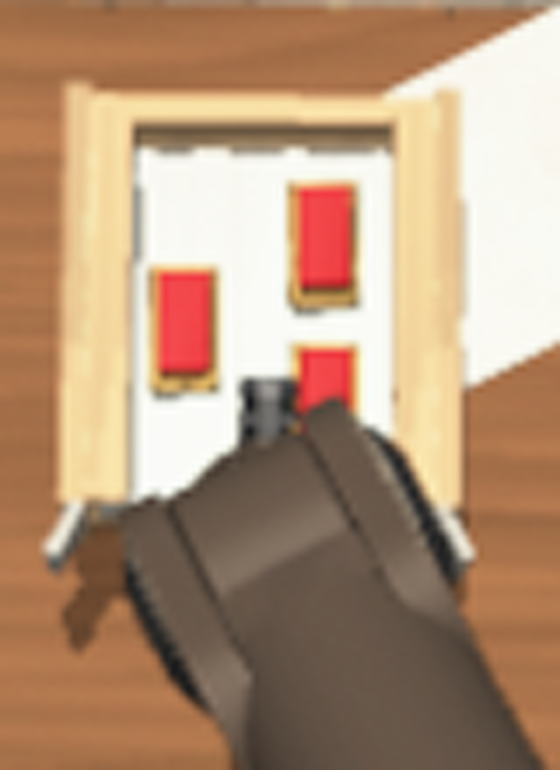

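Close to the stop. Creeping in with about 1 mm rows and watching the force.

Call:
step_arm([
  [[0.06,0,0.02,0,0,0,0],[0.06,0,0.02,0,0,0,0]],
])

```text
t: 56.85
tcp_pos: [697.7, -54.9, 97.8]
tool_rot: [3.14, -0.258, 0.02]
contact_force: [0.1, 0.5, -3.3]
finger_gap: 10.8
```

Call:
step_arm([
  [[0.05,0,0.015,0,0,0,0]],
])

```text
t: 56.95
tcp_pos: [698.8, -54.9, 97.8]
tool_rot: [3.14, -0.258, 0.02]
contact_force: [0.0, 0.2, -3.5]
finger_gap: 10.7
```

Call:
step_arm([
  [[0.05,0,0.015,0,0,0,0]],
])

```text
t: 57.05
tcp_pos: [699.9, -54.9, 97.8]
tool_rot: [3.14, -0.258, 0.02]
contact_force: [0.6, 0.3, -4.3]
finger_gap: 10.8
```

Call:
step_arm([
  [[0.04,0,0.012,0,0,0,0]],
])

```text
t: 57.15
tcp_pos: [700.1, -54.6, 97.5]
tool_rot: [3.14, -0.257, 0.02]
contact_force: [-6.7, 1.4, -0.6]
finger_gap: 10.8
```

Call:
step_arm([
  [[0.04,0,0.012,0,0,0,0]],
])

```text
t: 57.25
tcp_pos: [700.2, -54.2, 97.3]
tool_rot: [3.14, -0.255, 0.02]
contact_force: [-6.7, 0.6, 0.9]
finger_gap: 10.6
```

Call:
step_arm([
  [[0.04,0,0.012,0,0,0,0]],
])

```text
t: 57.35
tcp_pos: [700.2, -54.1, 97.4]
tool_rot: [3.14, -0.254, 0.019]
contact_force: [-8.0, -0.0, 1.5]
finger_gap: 10.6
```

The stop is reached: Fx -8 N and the tray x at about 796.4, close to the predicted 797.5. A slightly firmer press, then settling down.

Call:
step_arm([
  [[0.07,0,0.02,0,0,0,0],[0.07,0,0.02,0,0,0,0]],
])

```text
t: 57.55
tcp_pos: [700.3, -53.7, 97.5]
tool_rot: [3.139, -0.249, 0.019]
contact_force: [-15.0, -1.1, 6.0]
finger_gap: 10.9
```

```bash
python3 go.py 797 -53 50 1 .5; python3 look.py w34 54;python3 - <<'E'
from h import *
from station import vision
img=vision.grab_frame('scene');crop(img,230,150,370,310,4,'pics/s34.png')
E
```

```text
tray now [796.  -51.6  50.1] rpy deg [-0.16  0.59  1.03] G [-96.2  -0.5  46.4]
t57.5 at [700.3 -53.7  97.5] rpy [ 3.139 -0.249  0.019] F [-15.   -1.1   6. ] gap 10.9 dist 1.9 ang 0.6 rows 1
[[0.01,0.08,0.06,0.02,0.09,0.01,0]]
57.6 [700.4 -53.7  97.6] [ 3.139 -0.249  0.019] 10.6
px [400. 276.] world [760.8 -81.5  74. ] rect c [760.1 -83.1] size [51.2 29.7] yaw 0.5
px [499. 263.] world [835.3 -80.7  74. ] rect c [836.6 -81. ] size [56.8 29.6] yaw 1.4
px [461. 171.] world [793.9 -16.4  74. ] rect c [795.2 -16.6] size [54.2 26.4] yaw 0.5
```

View pics/s34.png

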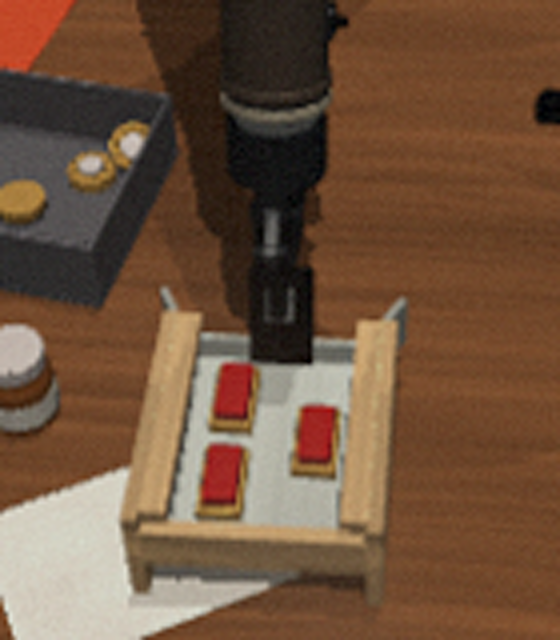

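View pics/w34.png

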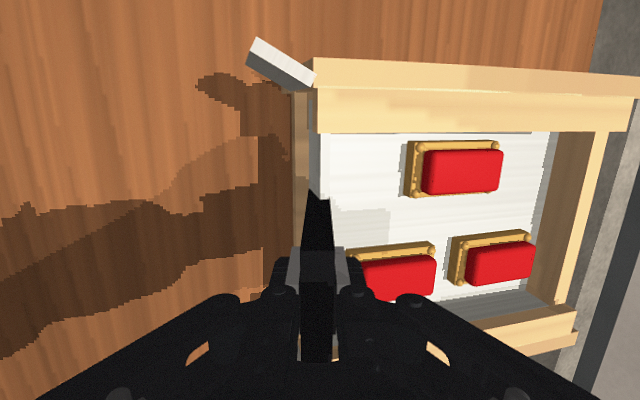

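The lip is against the back stop. Levelling the last half degree, then releasing.

Call:
step_arm([
  [[0.02,0.02,0.03,0,0.08,0,0]],
])

```text
t: 57.75
tcp_pos: [700.4, -53.8, 97.4]
tool_rot: [3.139, -0.258, 0.018]
contact_force: [-2.1, 0.3, -2.5]
finger_gap: 10.7
```

Call:
step_arm([
  [[0.02,0.02,0.02,0,0.05,0,0]],
])

```text
t: 57.85
tcp_pos: [700.3, -54.1, 97.0]
tool_rot: [3.139, -0.263, 0.018]
contact_force: [-1.9, 0.2, -4.5]
finger_gap: 10.8
```

```bash
python3 go.py 797 -53 50 1 .5
```

```text
tray now [796.6 -52.1  51. ] rpy deg [-0.15 -0.23  0.99] G [-96.2  -0.5  46.4]
t57.9 at [700.3 -54.1  97. ] rpy [ 3.139 -0.263  0.018] F [-1.9  0.2 -4.5] gap 10.8 dist 1.3 ang 0.3 rows 1
[[0.02,0.05,0.04,0.02,-0.03,0.0,0]]
```

Call:
step_arm([
  [[0.02,0,0.04,0,-0.03,0,0]],
])

```text
t: 57.95
tcp_pos: [700.1, -54.3, 96.5]
tool_rot: [3.138, -0.258, 0.018]
contact_force: [-13.1, -1.3, 9.4]
finger_gap: 10.9
```

Call:
step_arm([
  [[0.02,0,0.03,0,0,0,0]],
])

```text
t: 58.05
tcp_pos: [700.1, -54.2, 96.6]
tool_rot: [3.138, -0.257, 0.018]
contact_force: [-10.3, 0.3, 7.1]
finger_gap: 10.8
```

Resting on the board against the stop. Releasing.

Call:
step_arm([
  [[0,0,0,0,0,0,0.2],[0,0,0,0,0,0,0.4],[0,0,0,0,0,0,0.5],[0,0,0,0,0,0,0.5]],
])

```text
t: 58.45
tcp_pos: [704.2, -53.9, 99.7]
tool_rot: [3.138, -0.266, 0.019]
contact_force: [-0.1, -0.1, 0.7]
finger_gap: 42.6
```

Call:
step_arm([
  [[0,0,-0.3,0,0,0,0.5],[0,0,-0.6,0,0,0,0.5],[0,0,-0.8,0,0,0,0.5],[0,0,-0.9,0,0,0,0.5],[0,0,-0.9,0,0,0,0.5],[0,0,-0.9,0,0,0,0.5],[0,0,-0.9,0,0,0,0.5],[0,0,-0.9,0,0,0,0.5]],
])

```text
t: 59.25
tcp_pos: [669.1, -53.6, 230.0]
tool_rot: [3.137, -0.267, 0.02]
contact_force: [-0.2, -0.1, 0.3]
finger_gap: 43.1
```

```bash
python3 look.py w35 54
python3 - <<'E'
from h import *
plan([520,-60,300],downR(0),f=.95)
E
```

```text
59.3 [670.1 -53.3 233.6] [ 3.137 -0.271  0.02 ] 43.2
px [360. 211.] world [758.5 -84.3  74. ] rect c [759.1 -84.4] size [50.8 26.3] yaw 0.2
px [427. 205.] world [837.3 -82.5  74. ] rect c [838.  -82.5] size [53.4 26.4] yaw 1.6
px [398. 144.] world [794.9 -17.2  74. ] rect c [795.6 -17.5] size [52.  25.5] yaw 1.4
t59.3 at [670.1 -53.3 233.6] rpy [ 3.137 -0.271  0.02 ] F [0.9 0.6 1.7] gap 43.2 dist 164.3 ang 15.6 rows 8
[[-0.79,0.03,-0.65,0.0,-0.28,0.02,1],[-0.81,0.03,-0.62,0.0,-0.28,0.02,1],[-0.84,0.03,-0.6,0.0,-0.28,0.02,1],[-0.86,0.03,-0.57,0.0,-0.28,0.02,1],[-0.87,0.03,-0.54,0.0,-0.28,0.02,1],[-0.89,0.04,-0.51,0.0,-0.28,0.02,1],[-0.91,0.04,-0.48,0.0,-0.28,0.02,1],[-0.92,0.04,-0.45,0.0,-0.28,0.02,1]]
```

View pics/w35.png

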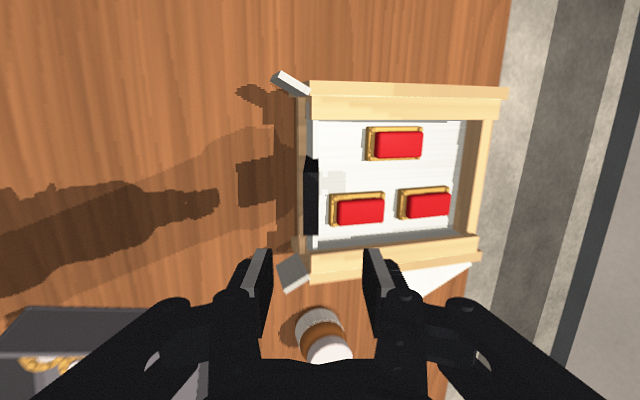

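Released cleanly, with the tray home and all three reds on it. Backing away for a final check.

Call:
step_arm([
  [[-0.8,0,-0.7,0,-0.25,0,0.5],[-0.8,0,-0.6,0,-0.25,0,0.5],[-0.8,0,-0.6,0,-0.25,0,0.5],[-0.85,0,-0.6,0,-0.25,0,0.5],[-0.85,0,-0.5,0,-0.25,0,0.5],[-0.9,0,-0.5,0,-0.25,0,0.5],[-0.9,0,-0.5,0,-0.25,0,0.5],[-0.5,0,-0.3,0,0,0,0.5]],
])

```text
t: 60.1
tcp_pos: [523.1, -54.8, 304.8]
tool_rot: [3.136, -0.056, 0.02]
contact_force: [-0.8, 0.8, -0.1]
finger_gap: 43.0
```

Call:
step_arm([
  [[-0.8,0,0,0,0,0,0.5],[-0.8,0,0,0,0,0,0.5],[-0.5,0,0,0,0,0,0.5],[0,0,0,0,0,0,0.5]],
])

```text
t: 60.5
tcp_pos: [479.3, -55.3, 304.3]
tool_rot: [3.134, -0.061, 0.021]
contact_force: [0.3, -0.6, 0.3]
finger_gap: 42.7
```

Run:
```python
from h import *
from station import vision,monitor
s=monitor.sense();print(s['t'],s['tcp_pos'],s['contact_force'])
t=vision.camera_params('top')
img=vision.grab_frame('top');cv2.imwrite('pics/t36f.png',img);crop(img,160,80,450,290,2.7,'pics/t36.png');crop(img,295,90,375,200,5,'pics/t36r.png')
img=vision.grab_frame('scene');crop(img,190,120,460,310,2.9,'pics/s36.png')
# predicted handle top / lip at home
M=R.from_euler('z',np.radians(1))
for q in [(-90,75,26),(-90,-75,26),(90,0,4)]: print(q,proj(t,M.apply(q)+[797,-52.5,50]).round(1))
```

```text
60.5 [479.30744627 -55.31697251 304.280099  ] [ 0.25707895 -0.57828413  0.32120216]
(-90, 75, 26) [[309.1 160.3]]
(-90, -75, 26) [[354.7 160.5]]
(90, 0, 4) [[331.8 109.2]]
```

View pics/t36.png

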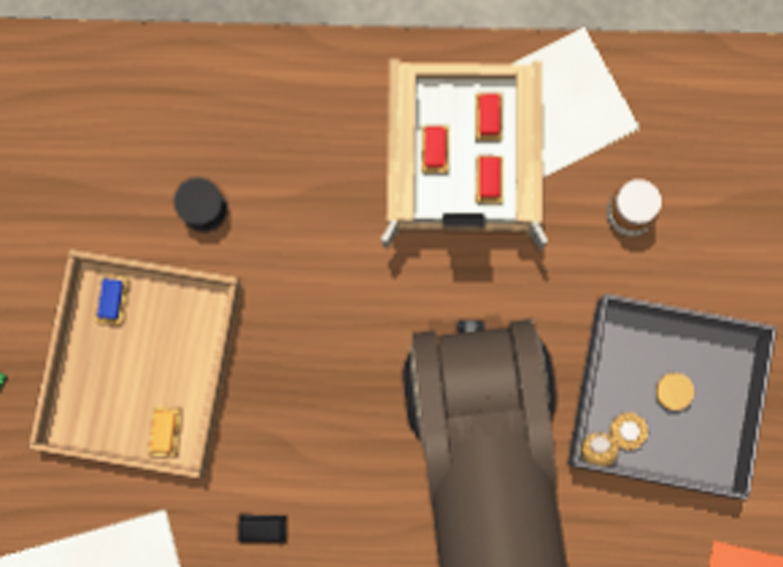

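View pics/t36r.png

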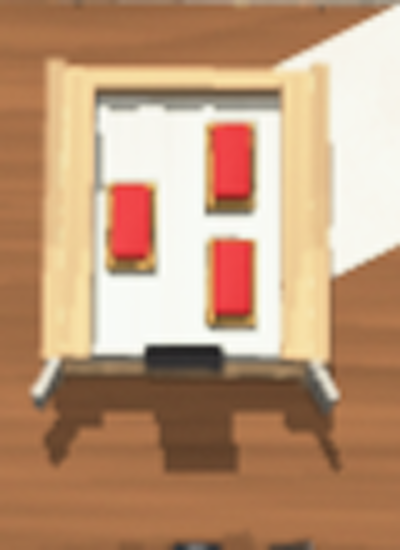

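View pics/s36.png

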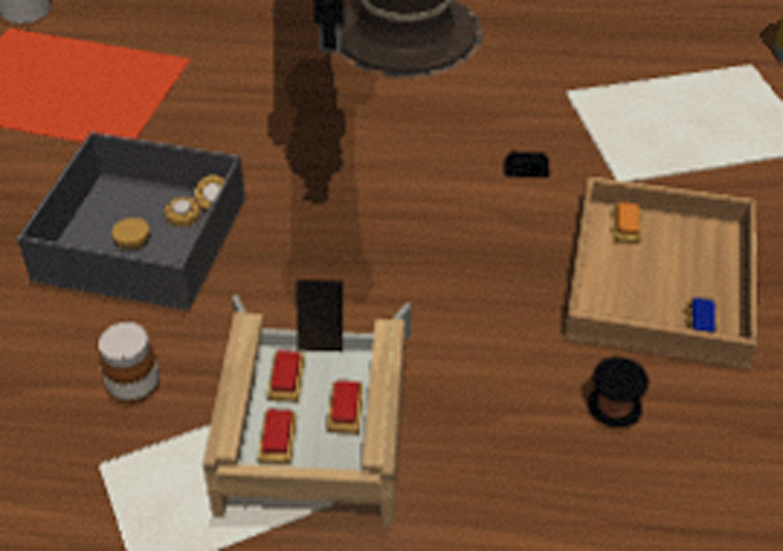

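The final views show three rosettes in the tub, three reds on the tray and the tray against the back stop. The back wall is at row 161 against 160.4 predicted. Amber and blue are in the crate, and the spool, jar and pliers are untouched. Handing in.

```bash
python3 -c "
from station import order
print(order.hand_in())"
```

```text
the job is handed in; nothing more can be done
None
```

I finished the job and handed it in at about 60 s of the 210 s allowed.

- **Rosettes:** I tipped all three off the lip, and the camera shows them in the grey tub.
- **Stones:** I set the emptied tray down and laid the three red stones on it. Blue and amber are still in the crate.
- **Rack:** I slid the tray in level until it met the back stop, at 7 to 15 N. My tool-pose estimate then put it at x = 796.4 mm, against 797.5 mm from the camera measurement of the rack. I let it rest on the board and released it. The last top view puts its back wall within 1 px of where it should be when home.
- **Bystanders:** I did not touch the spool or jar, and both looked unmoved in the last views. The pliers were never approached, but they were outside my last close-up pictures.

Two things went less cleanly:
- **First grasp:** the arm drifted about 15 mm on the way down and pushed the tray about 2 cm forward before gripping it. Nothing spilled.
- **Setting the tray down:** the wrist force reached about 119 N for a moment, just under the 120 N limit, so I backed off at once. That is the reading at the end of the move, so the peak in between could have been higher.

I saw no sign of anything being knocked aside during the run.

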